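Oiled bun feet onto the drying plate with tongs

TASK

Switch the drying plate off, and then use the sprung tongs to move every freshly oiled wooden foot from the steel tray onto the plate, standing upright and not touching one another; never touch a foot with the gripper's fingers, for they would mark the oil. Then stand the tongs back in their holder, and after that set the selector to the single bar (low). Leave the other things on the bench where they are.

Things in the scene. Friction and masses are not known exactly. Their poses are not given: they have to be found in the camera images.
- dryer: fixed drying plate, left or right: grey box 200 mm (its x) by 310 mm (y); origin at the centre of its underside, z up. The plate is the sunken bright floor at z = 26 mm, x = -36 to 94, y = -147 to 147 mm, with a rim 8 mm higher round it. The panel, top at z = 34 mm, is the strip x = -100 to -36 mm (side towards the robot).
- dial (a joint): selector on the panel, rad, grows clockwise seen from above. Three detents: 0 = off (white ring mark), 0.7 = low (single bar, at the plate's own +x side, away from the robot), 1.4 = high (two bars); stops at -0.12 and 1.52. Turning past a detent takes about 0.1 N m; let go within 0.25 rad of a detent it snaps in. Starts at low or high.
- dial_grip (a point): middle of the selector's bar, on its axis, 20 mm above the panel (x = -70, y = 0, z = 54 mm of the drying plate). The black bar, to be gripped across, is 38 mm long, 13 mm thick, 30 mm tall (top 64 mm above the bench); this point's x axis runs along the bar to its pointer end (white line).
- tongs: loose upright sprung tongs, jaws down, 148 mm tall, 0.15 kg: two flat parallel blades 24 mm wide (x), apart along y. Origin: midway between the jaws' lower ends when open (fixed to the -y blade); z up. Squeeze along y on the black rubber grip faces at z = 101 to 135 mm, 56 mm apart outside when open. A sprung guide joins the blades at z = 123 to 147 mm. See tongs_jaws, tongs_blade.
- tongs_jaws (a point): point on the tongs midway between the jaws when open, 20 mm above their lower ends (axes as the tongs). The jaws are flat, 24 mm wide, from z = 0 to 68 mm of the tongs, set wider than the grip: open, their inner faces are 76 mm apart and outer faces 88 mm. Jaws and grip faces close by the same amount, so on a foot (54 mm) the grip faces are 34 mm apart.
- tongs_blade (a joint): how far the tongs are squeezed, m: 0 open (as they stand), about 0.022 on a foot, 0.030 fully shut (grip faces 26 mm apart). The spring pushes open with 4.5 N at 0, plus 150 N/m: held squeezed by 3 to 6 mm they can be carried open, and 20 to 25 N of squeeze holds a foot firmly.
- holder: fixed open plywood box for the tongs, outside 62 mm (its x) by 130 mm (its y), 62 mm tall; walls and floor 7 mm, so inside 48 by 116 mm; origin at the centre of its underside, z up. The tongs stand in it with their blades apart along its y.
- tray: fixed shallow steel tray, 220 mm (its x) by 250 mm (its y), 11 mm tall, floor 4 mm thick, with a rim 7 mm above the floor; origin at the centre of its underside. The feet start in it.
- foot_1: turned wooden bun foot for a small chest, freshly oiled: a squat upright cylinder 54 mm in diameter and 42 mm tall (straight side from 3 to 34 mm, a slightly smaller top), 50 to 100 g, with a small brass insert in the top; origin at the centre of its underside, z up. May be absent.
- foot_2: turned wooden bun foot for a small chest, freshly oiled: a squat upright cylinder 54 mm in diameter and 42 mm tall (straight side from 3 to 34 mm, a slightly smaller top), 50 to 100 g, with a small brass insert in the top; origin at the centre of its underside, z up. May be absent.
- foot_3: turned wooden bun foot for a small chest, freshly oiled: a squat upright cylinder 54 mm in diameter and 42 mm tall (straight side from 3 to 34 mm, a slightly smaller top), 50 to 100 g, with a small brass insert in the top; origin at the centre of its underside, z up. May be absent.
- foot_4: turned wooden bun foot for a small chest, freshly oiled: a squat upright cylinder 54 mm in diameter and 42 mm tall (straight side from 3 to 34 mm, a slightly smaller top), 50 to 100 g, with a small brass insert in the top; origin at the centre of its underside, z up. May be absent.
- mitre_saw: obstacle, fixed: mitre saw at the back, origin under its middle, x away from the robot. Its upright head (z 170 to 490 mm) reaches to x = -160 mm, y -40 to 55 mm: carry things past in front of it, near the robot. Its base, 83 mm high, spans y = -255 to 255 mm and reaches to x = -115 mm; its round handle, 75 mm high, to x = -265 mm at y = 10 to 60 mm.
- bench_vice: obstacle, fixed: large bench vice at the far left, beyond the tray or plate. Leave alone.
- wax_tin: bystander: round tin, 74 mm in diameter, 36 mm tall; origin at the centre of its underside. Leave alone.
- sanding_block: bystander: sanding block 64 x 114 x 30 mm; origin at the centre of its underside. Leave alone.
- spring_clamp: bystander: blue spring clamp lying flat, 79 x 138 x 22 mm; origin at the centre of its underside. Leave alone.

How it is judged:
By the outcome, as a careful person would: the job done as asked, in the order asked, and still so for the second after the job is handed in, with the robot touching nothing.
Of foot_1, foot_2, foot_3, foot_4 only 2 to 4 are there at a start; the rules pass over those that are not, and their reading is None.
At some moment in a run one of foot_1, foot_2, foot_3, foot_4 may be knocked a few centimetres aside while the robot is not near it.
It also fails if it takes over 210 s, if anything falls off the work surface, if the arm or the gripper's body presses on something with over 40 N, if the wrist force passes 120 N, or if a joint passes its speed limit or range.

ROBOT

A 6-joint arm with a two-finger parallel gripper is mounted at the origin on a cart in front of the work surface, level with it; the furniture and walls round the work are solid. World frame = base frame: x ahead of the robot, y to its left, z up, the work surface at z = 0. Lengths are in mm, angles in rad, forces in N, time in s.
With the tool pointing down it reaches from about 325 to 925 mm from the base axis. Payload 3.1 kg.
Tool frame: the origin (TCP) lies midway between the tips of the shut fingers; the grasp point (between the pads) lies 19 mm behind it (arm.grip_depth is the z of the grasp point in the tool frame, in mm); z points along the fingers, y is the line along which they close (so a half turn about z gives the same grasp; the last joint's range is limited). The gripper opens to 85 mm and grips with 20 to 120 N. Pads are 22 mm wide; open, the fingers measure 114 mm over their backs; the gripper's body (76 mm by 85 mm) begins 54 mm behind the grasp point. The pads swing forward as they close: fully open they stand 13 mm farther back than shut.
Start: joints at [1.027, 0.217, 1.613, -0, 1.311, -0.112], TCP at [261.55, 567.654, 231.3] pointing down, gripper open.
Joint ranges: [-2.75, 2.75], [-0.78, 2.1], [0.31, 2.55], [-1.13, 4.27], [0.13, 2.63], [-2.58, 2.58]. Speed limits (rad/s): [2.79, 2.79, 3.14, 3.14, 3.14, 3.14].

INTERFACE

Orientations are given as a 3x3 rotation matrix whose columns are the frame's x, y, z axes.
In Python, from rig import arm gives the robot as it stands.
- The arm moves only by the tool apply_moves, never from a script. Its argument "targets" is a list of rows, each an object of numbers: "tx", "ty", "tz": the shift along the tool's x, y, z each as a share of 0.15 m, from -1 to 1; "roll": the turn about the tool's z as a share of 1.5 rad, from -1 to 1; "fingers": the closure, from 0 (fully open) to 1 (shut). In form: [{"tx": .., "ty": .., "tz": .., "roll": .., "fingers": ..}, ...]. A call has exactly 8 rows; each row is the pose to reach, as a shift and turn from the pose commanded when the call began, along the tool's axes at that moment; what a row does not reach only later rows make up. A row lasts 1/10 s, in which the tool goes at most 50 mm and 8.59 degrees, less where a joint would pass 70% of its speed; a pose out of reach is approached as far as the arm can. A call with a number of a shift or a turn outside -1 to 1 is refused whole. A call with a gripper value outside its range is refused whole. The fingers move at their own pace and stop on an object; "squeeze" is the grip in N (left out, the last holds). Time passes only in rows, so rows that repeat a pose let the fingers close, or fill a call up. It gives the time, the measured TCP pose, the force, the opening and the grip force at its end, in the units of the state.
- arm.observe(): the state, without advancing time (a new reading comes with each control period).
- arm.camera(name): name is "scene" or "top"; returns the picture (384x512x3 uint8, red, green, blue); there is no depth.
- arm.camera_info(name): a dict with "K" (3x3 intrinsics, pixels), "R" (3x3) and "t" (3): a world point X has camera coordinates R X + t. Camera axes: x right, y down, z forward; pixel columns grow to the right and rows downward; lengths in mm; the calibration is good to about 2 mm. A picture is of the moment at which its call begins. camera_info takes no time and is no camera call.
- arm.close_job(): hands the job in; it is judged then, once.
Trained networks look in the newest picture that a camera, given by its name, has taken for a name from the list of things; names that differ only in an ending like _2 or _b are one class to them, and where a whole thing is asked for, a point or a joint stands for the part that bears it (a point fixed in the world has none). Each returns a list of dicts, best first, with "p" (0 to 1); they miss things now and then, are a little off and sometimes report something else, mostly with a low value. They report only what shows in the picture. A call takes as long as a camera call.
- arm.spot_in(camera, target): "xyz" ([x, y, z] in mm, in the coordinates of the camera as it stood for that picture, good to about 4 mm: the middle of the surface that is visible of it).
- arm.mark_of(camera, target): "xyz" ([x, y, z] in mm, in the coordinates of the camera as it stood for that picture, good to about 4 mm: a listed point, or the origin of a listed thing).
The state is a dict: "time": time; "qpos": joint angles; "joint_vel": joint speeds; "effort": joint torques, N m; "eef_pos": TCP position; "tcp_rot": TCP orientation; "wrist_force": force on the tool from outside, world axes, zero at the start; "torque": the same for the moment, N m; "finger_gap": opening from 0.0 (shut) to 1.0 (fully open); "grasp_force": force on a finger pad.
Only numpy, scipy, OpenCV 4.12 (cv2) and the standard library are available. Lean on these libraries where they do the work, as an engineer would, in place of code of your own. Each camera call takes 0.05 s, during which the arm holds its last target. There are 200 camera calls.

## Working session

There is one attempt and no reset: what is moved stays moved. The work goes in short steps, Python scripts to look and compute and a tool call to move; the robot and the scene stay as the last step left them, time stands still between calls to the robot, and variables do not carry over. Pictures are saved under pics/ and viewed, at most 17 in all, crops included, and the job is handed in when it is done.

Besides the shell and the picture viewer there is one more tool, called after "Emit:" as name([rows], argument=value, ...), one row to a line, values as JSON. apply_moves: Moves the arm, as the interface text tells. Shift numbers are shares of 0.15 m and turn numbers shares of 1.5 rad, none past 1 either way. Its arguments: {"type":"object","properties":{"targets":{"type":"array"},"squeeze":{"type":"number"}},"required":["targets"]}

```bash
mkdir -p pics; ls; cat > h.py <<'E'
from rig import arm
import numpy as np, cv2
def toW(cam,p):
    i=arm.camera_info(cam); return np.array(i['R']).T@(np.array(p)-np.array(i['t']))
def pic(cam,name):
    im=arm.camera(cam); cv2.imwrite('pics/'+name,cv2.cvtColor(np.array(im),cv2.COLOR_RGB2BGR)); return im
def marks(cam,names,f='mark_of',minp=0.2):
    for n in names:
        for d in getattr(arm,f)(cam,n):
            if d['p']>minp: print(cam,n,round(d['p'],2),toW(cam,d['xyz']).round(0))
def ray(cam,u,v,z):
    i=arm.camera_info(cam);R=np.array(i['R']);t=np.array(i['t'])
    c=-R.T@t; d=R.T@np.linalg.inv(np.array(i['K']))@np.array([u,v,1]); return c+d*(z-c[2])/d[2]
def proj(cam,X):
    i=arm.camera_info(cam);q=np.array(i['K'])@(np.array(i['R'])@np.array(X,float)+np.array(i['t']));return q[:2]/q[2]
E
python3 - <<'E'
from h import *
pic('top','t0.png');pic('scene','s0.png')
N=['dryer','dial_grip','tongs','tongs_jaws','holder','tray','foot_1','wax_tin','sanding_block','spring_clamp','mitre_saw']
for c in ('top','scene'): marks(c,N)
s=arm.observe();print(s['time'],s['eef_pos'],np.array(s['tcp_rot']).round(3),arm.grip_depth)
E
```

```text
pics
top dial_grip 0.5 [ 448. -306.   56.]
top dial_grip 0.44 [429. 379.   1.]
top dial_grip 0.22 [474.  80.  -0.]
top tongs 0.52 [472.  80.   2.]
top tongs_jaws 0.65 [471.  77.  20.]
top holder 0.58 [470.  80.  -4.]
top tray 0.94 [487. 319.  -1.]
top tray 0.54 [549. 379.   2.]
top foot_1 0.7 [548. 380.  -1.]
top foot_1 0.6 [429. 379.   0.]
top foot_1 0.48 [540. 253.   6.]
top foot_1 0.45 [433. 272.   8.]
top wax_tin 0.58 [600.  79.  -3.]
top sanding_block 0.61 [715. 297.   0.]
top spring_clamp 0.61 [ 673. -426.    3.]
top mitre_saw 0.71 [487. 316.   0.]
scene dryer 0.83 [ 511. -314.    4.]
scene dryer 0.3 [602.  82.   2.]
scene dial_grip 0.39 [ 445. -305.   59.]
scene tongs 0.52 [488. 312.  -0.]
scene tongs 0.32 [719. 298.   2.]
scene holder 0.79 [469.  81.   3.]
scene tray 0.97 [488. 312.   4.]
scene foot_1 0.9 [431. 373.   2.]
scene foot_1 0.73 [432. 274.   2.]
scene foot_1 0.72 [541. 253.   5.]
scene foot_1 0.4 [549. 385.   5.]
scene wax_tin 0.66 [600.  82.  -1.]
scene sanding_block 0.92 [719. 297.   2.]
scene sanding_block 0.59 [464.  80.   2.]
scene spring_clamp 0.59 [ 675. -425.   -4.]
scene spring_clamp 0.42 [431. 273.   3.]
1.2 [261.53228879 567.67115194 231.33124068] [[-0.908  0.418  0.   ]
 [ 0.418  0.908  0.   ]
 [-0.     0.    -1.   ]] -18.700000000000003
```

View pics/t0.png

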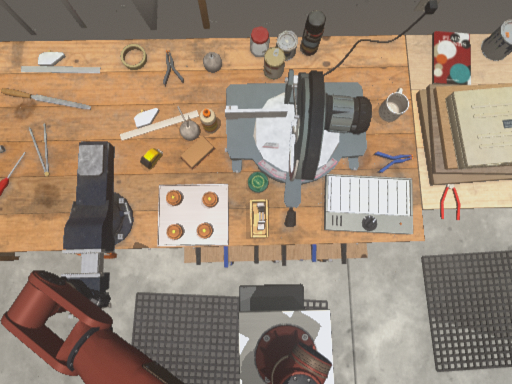

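View pics/s0.png

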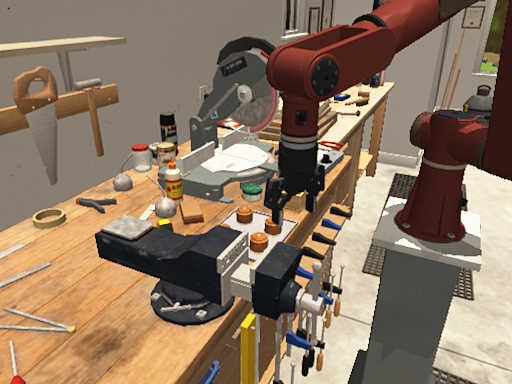

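```bash
python3 - <<'E'
from h import *
im=cv2.imread('pics/t0.png')
a=cv2.resize(im[165:245,315:425],None,fx=7,fy=7,interpolation=cv2.INTER_CUBIC)[:,:770]
cv2.imwrite('pics/c1.png',a[:560])
b=cv2.resize(im[165:255,150:310],None,fx=5,fy=5,interpolation=cv2.INTER_CUBIC)
cv2.imwrite('pics/c2.png',b)
print(arm.camera_info('top'))
for uv,z in [((290,225),75),((290,207),75),((284,180),83)]: print(uv,ray('top',*uv,z).round())
E
```

```text
{'K': array([[381.31996203,   0.        , 254.5178445 ],
       [  0.        , 381.31996203, 187.71035996],
       [  0.        ,   0.        ,   1.        ]]), 'R': array([[-0.02588371, -0.99956127,  0.01439793],
       [-0.98615572,  0.02317147, -0.16419492],
       [ 0.16378926, -0.01844858, -0.98632283]]), 't': array([ 105.54998558,  572.70826286, 1297.00810015])}
(290, 225) [439. -25.  75.]
(290, 207) [501. -28.  75.]
(284, 180) [594. -10.  83.]
```

View pics/c1.png

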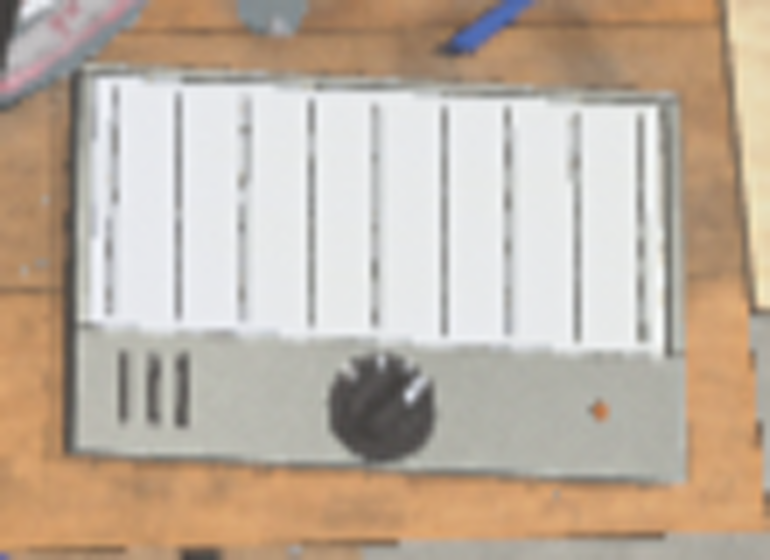

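View pics/c2.png

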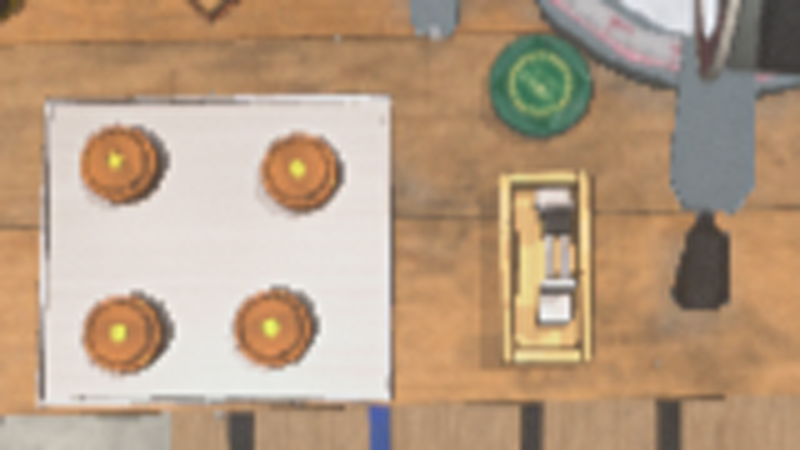

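```bash
python3 - <<'E'
from h import *
def w(pts,s,o,z):
    r=[ray('top',o[0]+u/s,o[1]+v/s,z)[:2] for u,v in pts]; print(np.round(r,0).tolist()); return np.array(r)
d=w([(72,452),(685,482),(680,95),(82,68)],7,(315,165),34)
print(np.arctan2(*(d[0]-d[1])[::-1])-np.pi/2,np.arctan2(*(d[3]-d[2])[::-1])-np.pi/2,d.mean(0))
h=w([(500,172),(590,172),(588,360),(505,360)],5,(150,165),62);print(h.mean(0),[np.arctan2(*(h[i]-h[j])[::-1]) for i,j in((0,3),(1,2))])
print('dial');w([(381,408)],7,(315,165),54);w([(425,378),(408,400)],7,(315,165),64)
print('tongs');t=w([(557,242),(565,242),(548,285),(575,285)],5,(150,165),147);w([(538,200),(572,200),(540,322),(572,322)],5,(150,165),72);w([(556,220)],5,(150,165),135)
print('feet');w([(114,162),(297,170),(117,333),(270,328)],5,(150,165),42)
marks('top',['dial_grip','tongs_jaws','tongs','holder'],'spot_in',.3)
marks('scene',['dial_grip','tongs_jaws','tongs','holder'],'spot_in',.3)
E
```

```text
[[423.0, -153.0], [400.0, -460.0], [597.0, -476.0], [618.0, -169.0]]
-0.07371150400468984 -0.06892476911092027 [ 509.6399255  -314.43161137]
[[532.0, 108.0], [530.0, 46.0], [401.0, 51.0], [403.0, 108.0]]
[466.51762468  78.47288519] [np.float64(0.0024169343072440773), np.float64(-0.042250808932244754)]
dial
[[440.0, -303.0]]
[[453.0, -323.0], [443.0, -314.0]]
tongs
[[474.0, 73.0], [474.0, 68.0], [447.0, 80.0], [446.0, 63.0]]
[[511.0, 83.0], [510.0, 60.0], [427.0, 84.0], [427.0, 62.0]]
[[490.0, 73.0]]
feet
[[548.0, 379.0], [539.0, 251.0], [429.0, 376.0], [429.0, 270.0]]
top dial_grip 0.51 [468.  93.   6.]
top dial_grip 0.5 [ 447. -301.   51.]
top tongs_jaws 0.44 [468.  76. 141.]
top tongs 0.7 [464.  82. 142.]
top tongs 0.41 [ 681. -415.   25.]
top holder 0.95 [468.  90.   4.]
scene holder 0.68 [416. 114.  28.]
scene holder 0.52 [ 431. -360.   35.]
```

```bash
cat >> h.py <<'E'
def ang(R): return np.arctan2(R[1][0],R[0][0])
def plan(wps,start=None,rmax=1.1):
    """wps: (x,y,z,a_unwrapped) -> prints end-of-call shares"""
    if start is None:
        s=arm.observe(); start=[*s['eef_pos'],ang(s['tcp_rot'])]
    p=np.array(start,float)
    for w in wps:
        w=np.array(w,float); d=w-p
        n=int(max(1,np.ceil(np.linalg.norm(d[:3])/149.5),np.ceil(abs(d[3])/rmax)))
        for k in range(n):
            c,s_=np.cos(p[3]),np.sin(p[3]); e=d/n
            print('tx %.3f ty %.3f tz %.3f roll %.3f'%((c*e[0]+s_*e[1])/150,(s_*e[0]-c*e[1])/150,-e[2]/150,-e[3]/1.5),' ->',(p+e).round(2))
            p=p+e
E
python3 - <<'E'
from h import *
R=np.array(arm.observe()['tcp_rot']);print(ang(R))
plan([(330,330,220,1.6),(415,0,220,0.4),(443,-306,150,-.772),(443,-306,70,-.772)])
E
```

```text
2.7097702697996615
tx -0.539 ty -0.624 tz 0.038 roll 0.370  -> [295.78 448.82 225.66   2.15]
tx -0.787 ty -0.246 tz 0.038 roll 0.370  -> [330.  330.  220.    1.6]
tx -0.739 ty 0.167 tz -0.000 roll 0.267  -> [358.33 220.   220.     1.2 ]
tx -0.615 ty 0.442 tz -0.000 roll 0.267  -> [386.67 110.   220.     0.8 ]
tx -0.394 ty 0.646 tz -0.000 roll 0.267  -> [4.15e+02 0.00e+00 2.20e+02 4.00e-01]
tx -0.207 ty 0.651 tz 0.156 roll 0.260  -> [ 4.2433e+02 -1.0200e+02  1.9667e+02  1.0000e-02]
tx 0.056 ty 0.681 tz 0.156 roll 0.260  -> [ 4.3367e+02 -2.0400e+02  1.7333e+02 -3.8000e-01]
tx 0.311 ty 0.608 tz 0.156 roll 0.260  -> [ 443.   -306.    150.     -0.77]
tx -0.000 ty 0.000 tz 0.533 roll -0.000  -> [ 443.   -306.     70.     -0.77]
```

Emit:
apply_moves([
  {"tx": -0.14,"ty": -0.16,"tz": 0.01,"roll": 0.09,"fingers": 0},
  {"tx": -0.27,"ty": -0.31,"tz": 0.02,"roll": 0.18,"fingers": 0},
  {"tx": -0.4,"ty": -0.47,"tz": 0.03,"roll": 0.28,"fingers": 0},
  {"tx": -0.54,"ty": -0.62,"tz": 0.04,"roll": 0.37,"fingers": 0},
  {"tx": -0.54,"ty": -0.62,"tz": 0.04,"roll": 0.37,"fingers": 0},
  {"tx": -0.54,"ty": -0.62,"tz": 0.04,"roll": 0.37,"fingers": 0},
  {"tx": -0.54,"ty": -0.62,"tz": 0.04,"roll": 0.37,"fingers": 0},
  {"tx": -0.54,"ty": -0.62,"tz": 0.04,"roll": 0.37,"fingers": 0},
])

```text
time: 2.4
eef_pos: [296.0, 450.2, 225.5]
tcp_rot: [[-0.553, 0.833, 0.0], [0.833, 0.553, 0.001], [0.0, 0.0, -1.0]]
wrist_force: [-0.1, 0.3, -0.9]
finger_gap: 0.998
grasp_force: 0.0
```

Emit:
apply_moves([
  {"tx": -0.2,"ty": -0.06,"tz": 0.01,"roll": 0.09,"fingers": 0},
  {"tx": -0.4,"ty": -0.12,"tz": 0.02,"roll": 0.18,"fingers": 0},
  {"tx": -0.6,"ty": -0.18,"tz": 0.03,"roll": 0.28,"fingers": 0},
  {"tx": -0.79,"ty": -0.25,"tz": 0.04,"roll": 0.37,"fingers": 0},
  {"tx": -0.79,"ty": -0.25,"tz": 0.04,"roll": 0.37,"fingers": 0},
  {"tx": -0.79,"ty": -0.25,"tz": 0.04,"roll": 0.37,"fingers": 0},
  {"tx": -0.79,"ty": -0.25,"tz": 0.04,"roll": 0.37,"fingers": 0},
  {"tx": -0.79,"ty": -0.25,"tz": 0.04,"roll": 0.37,"fingers": 0},
])

```text
time: 3.2
eef_pos: [330.1, 330.8, 219.5]
tcp_rot: [[-0.031, 1.0, 0.0], [1.0, 0.031, 0.0], [0.0, 0.0, -1.0]]
wrist_force: [0.0, -0.0, -1.1]
finger_gap: 0.998
grasp_force: 0.0
```

Emit:
apply_moves([
  {"tx": -0.18,"ty": 0.04,"tz": 0,"roll": 0.07,"fingers": 0},
  {"tx": -0.37,"ty": 0.08,"tz": 0,"roll": 0.14,"fingers": 0},
  {"tx": -0.55,"ty": 0.12,"tz": 0,"roll": 0.2,"fingers": 0},
  {"tx": -0.74,"ty": 0.17,"tz": 0,"roll": 0.27,"fingers": 0},
  {"tx": -0.74,"ty": 0.17,"tz": 0,"roll": 0.27,"fingers": 0},
  {"tx": -0.74,"ty": 0.17,"tz": 0,"roll": 0.27,"fingers": 0},
  {"tx": -0.74,"ty": 0.17,"tz": 0,"roll": 0.27,"fingers": 0},
  {"tx": -0.74,"ty": 0.17,"tz": 0,"roll": 0.27,"fingers": 0},
])

```text
time: 4.0
eef_pos: [358.7, 220.5, 219.3]
tcp_rot: [[0.365, 0.931, -0.0], [0.931, -0.365, 0.0], [0.0, -0.0, -1.0]]
wrist_force: [0.1, 0.4, 0.3]
finger_gap: 1.0
grasp_force: 0.0
```

Emit:
apply_moves([
  {"tx": -0.15,"ty": 0.11,"tz": 0,"roll": 0.07,"fingers": 0},
  {"tx": -0.31,"ty": 0.22,"tz": 0,"roll": 0.14,"fingers": 0},
  {"tx": -0.46,"ty": 0.33,"tz": 0,"roll": 0.2,"fingers": 0},
  {"tx": -0.61,"ty": 0.44,"tz": 0,"roll": 0.27,"fingers": 0},
  {"tx": -0.61,"ty": 0.44,"tz": 0,"roll": 0.27,"fingers": 0},
  {"tx": -0.61,"ty": 0.44,"tz": 0,"roll": 0.27,"fingers": 0},
  {"tx": -0.61,"ty": 0.44,"tz": 0,"roll": 0.27,"fingers": 0},
  {"tx": -0.61,"ty": 0.44,"tz": 0,"roll": 0.27,"fingers": 0},
])

```text
time: 4.8
eef_pos: [386.5, 111.2, 219.2]
tcp_rot: [[0.702, 0.712, -0.0], [0.712, -0.702, 0.0], [-0.0, -0.0, -1.0]]
wrist_force: [0.2, 0.1, -0.5]
finger_gap: 0.998
grasp_force: 0.0
```

Emit:
apply_moves([
  {"tx": -0.1,"ty": 0.16,"tz": 0,"roll": 0.07,"fingers": 0},
  {"tx": -0.2,"ty": 0.33,"tz": 0,"roll": 0.14,"fingers": 0},
  {"tx": -0.3,"ty": 0.49,"tz": 0,"roll": 0.2,"fingers": 0},
  {"tx": -0.39,"ty": 0.65,"tz": 0,"roll": 0.27,"fingers": 0},
  {"tx": -0.39,"ty": 0.65,"tz": 0,"roll": 0.27,"fingers": 0},
  {"tx": -0.39,"ty": 0.65,"tz": 0,"roll": 0.27,"fingers": 0},
  {"tx": -0.39,"ty": 0.65,"tz": 0,"roll": 0.27,"fingers": 0},
  {"tx": -0.39,"ty": 0.65,"tz": 0,"roll": 0.27,"fingers": 0},
])

```text
time: 5.6
eef_pos: [414.5, 1.1, 219.2]
tcp_rot: [[0.926, 0.378, -0.0], [0.378, -0.926, 0.0], [-0.0, -0.0, -1.0]]
wrist_force: [0.2, -0.1, 0.2]
finger_gap: 1.0
grasp_force: 0.0
```

```bash
python3 - <<'E'
from h import *
plan([(443,-306,150,-.772)])
E
```

```text
tx -0.199 ty 0.656 tz 0.154 roll 0.258  -> [ 424.01 -101.27  196.12    0.  ]
tx 0.063 ty 0.682 tz 0.154 roll 0.258  -> [ 4.3350e+02 -2.0364e+02  1.7306e+02 -3.9000e-01]
tx 0.315 ty 0.609 tz 0.154 roll 0.258  -> [ 443.   -306.    150.     -0.77]
```

Emit:
apply_moves([
  {"tx": -0.05,"ty": 0.16,"tz": 0.04,"roll": 0.07,"fingers": 0},
  {"tx": -0.1,"ty": 0.33,"tz": 0.08,"roll": 0.13,"fingers": 0},
  {"tx": -0.15,"ty": 0.49,"tz": 0.12,"roll": 0.2,"fingers": 0},
  {"tx": -0.2,"ty": 0.65,"tz": 0.15,"roll": 0.26,"fingers": 0},
  {"tx": -0.2,"ty": 0.65,"tz": 0.15,"roll": 0.26,"fingers": 0},
  {"tx": -0.2,"ty": 0.65,"tz": 0.15,"roll": 0.26,"fingers": 0},
  {"tx": -0.2,"ty": 0.65,"tz": 0.15,"roll": 0.26,"fingers": 0},
  {"tx": -0.2,"ty": 0.65,"tz": 0.15,"roll": 0.26,"fingers": 0},
])

```text
time: 6.4
eef_pos: [423.7, -100.6, 197.0]
tcp_rot: [[1.0, -0.003, 0.0], [-0.003, -1.0, 0.0], [0.0, -0.0, -1.0]]
wrist_force: [0.1, 0.0, 0.1]
finger_gap: 1.0
grasp_force: 0.0
```

Emit:
apply_moves([
  {"tx": 0.02,"ty": 0.17,"tz": 0.04,"roll": 0.07,"fingers": 0},
  {"tx": 0.03,"ty": 0.34,"tz": 0.08,"roll": 0.13,"fingers": 0},
  {"tx": 0.05,"ty": 0.51,"tz": 0.12,"roll": 0.2,"fingers": 0},
  {"tx": 0.06,"ty": 0.68,"tz": 0.15,"roll": 0.26,"fingers": 0},
  {"tx": 0.06,"ty": 0.68,"tz": 0.15,"roll": 0.26,"fingers": 0},
  {"tx": 0.06,"ty": 0.68,"tz": 0.15,"roll": 0.26,"fingers": 0},
  {"tx": 0.06,"ty": 0.68,"tz": 0.15,"roll": 0.26,"fingers": 0},
  {"tx": 0.06,"ty": 0.68,"tz": 0.15,"roll": 0.26,"fingers": 0},
])

```text
time: 7.2
eef_pos: [432.2, -202.6, 174.5]
tcp_rot: [[0.924, -0.383, 0.0], [-0.383, -0.924, 0.0], [0.0, -0.0, -1.0]]
wrist_force: [-1.8, 0.9, -0.2]
finger_gap: 1.006
grasp_force: 0.0
```

Emit:
apply_moves([
  {"tx": 0.08,"ty": 0.15,"tz": 0.04,"roll": 0.06,"fingers": 0},
  {"tx": 0.16,"ty": 0.3,"tz": 0.08,"roll": 0.13,"fingers": 0},
  {"tx": 0.24,"ty": 0.46,"tz": 0.12,"roll": 0.19,"fingers": 0},
  {"tx": 0.32,"ty": 0.61,"tz": 0.15,"roll": 0.26,"fingers": 0},
  {"tx": 0.32,"ty": 0.61,"tz": 0.15,"roll": 0.26,"fingers": 0},
  {"tx": 0.32,"ty": 0.61,"tz": 0.15,"roll": 0.26,"fingers": 0},
  {"tx": 0.32,"ty": 0.61,"tz": 0.15,"roll": 0.26,"fingers": 0},
  {"tx": 0.32,"ty": 0.61,"tz": 0.15,"roll": 0.26,"fingers": 0},
])

```text
time: 8.0
eef_pos: [441.2, -305.5, 152.0]
tcp_rot: [[0.709, -0.706, 0.0], [-0.706, -0.709, 0.0], [-0.0, -0.0, -1.0]]
wrist_force: [0.0, -0.2, -0.3]
finger_gap: 0.995
grasp_force: 0.0
```

```bash
python3 - <<'E'
from h import *
im=pic('top','t1.png')
im=cv2.imread('pics/t1.png')
cv2.imwrite('pics/c3.png',cv2.resize(im[165:255,300:440],None,fx=5,fy=5,interpolation=cv2.INTER_CUBIC))
marks('top',['dial_grip','foot_1','holder','tongs_jaws']);arm.camera('scene');marks('scene',['dial_grip'])
s=arm.observe();print(s['eef_pos'],ang(s['tcp_rot']),s['qpos'])
E
```

```text
top dial_grip 0.6 [ 447. -308.   53.]
top foot_1 0.72 [432. 376.   4.]
top foot_1 0.65 [540. 254.   7.]
top foot_1 0.64 [552. 380.  -2.]
top foot_1 0.57 [432. 273.   5.]
top holder 0.9 [469.  84.  -4.]
top tongs_jaws 0.7 [472.  76.  23.]
scene dial_grip 0.52 [ 445. -307.   55.]
[ 441.18879142 -306.41291812  151.88989901] -0.7848666581231815 [-7.37741042e-01  1.14533170e-01  1.88882673e+00  3.28465967e-05
  1.13810527e+00  1.61790817e+00]
```

View pics/c3.png

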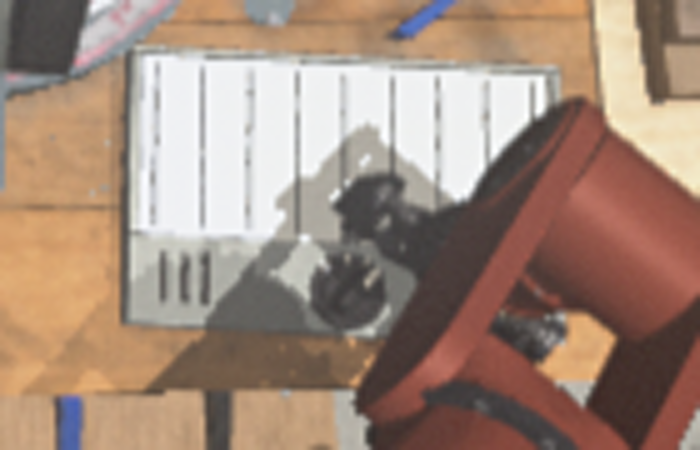

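Emit:
apply_moves([
  {"tx": 0.02,"ty": -0.015,"tz": 0.15,"roll": 0,"fingers": 0},
  {"tx": 0.02,"ty": -0.015,"tz": 0.3,"roll": 0,"fingers": 0},
  {"tx": 0.02,"ty": -0.015,"tz": 0.45,"roll": 0,"fingers": 0},
  {"tx": 0.02,"ty": -0.015,"tz": 0.58,"roll": 0,"fingers": 0},
  {"tx": 0.02,"ty": -0.015,"tz": 0.68,"roll": 0,"fingers": 0},
  {"tx": 0.02,"ty": -0.015,"tz": 0.73,"roll": 0,"fingers": 0},
  {"tx": 0.02,"ty": -0.015,"tz": 0.73,"roll": 0,"fingers": 0},
  {"tx": 0.02,"ty": -0.015,"tz": 0.73,"roll": 0,"fingers": 0},
])

```text
time: 9.15
eef_pos: [445.4, -307.6, 42.9]
tcp_rot: [[0.707, -0.707, 0.001], [-0.707, -0.707, -0.001], [0.001, -0.0, -1.0]]
wrist_force: [0.8, -0.6, 0.7]
finger_gap: 1.0
grasp_force: 0.0
```

Emit:
apply_moves([
  {"tx": 0,"ty": 0,"tz": 0,"roll": 0,"fingers": 0.5},
  {"tx": 0,"ty": 0,"tz": 0,"roll": 0,"fingers": 0.8},
  {"tx": 0,"ty": 0,"tz": 0,"roll": 0,"fingers": 1},
  {"tx": 0,"ty": 0,"tz": 0,"roll": 0,"fingers": 1},
  {"tx": 0,"ty": 0,"tz": 0,"roll": 0,"fingers": 1},
  {"tx": 0,"ty": 0,"tz": 0,"roll": 0,"fingers": 1},
  {"tx": 0,"ty": 0,"tz": 0,"roll": 0,"fingers": 1},
  {"tx": 0,"ty": 0,"tz": 0,"roll": 0,"fingers": 1},
], squeeze=35)

```text
time: 9.95
eef_pos: [444.0, -308.2, 42.8]
tcp_rot: [[0.708, -0.706, -0.002], [-0.706, -0.708, -0.002], [-0.0, 0.003, -1.0]]
wrist_force: [-4.0, -3.4, 3.1]
finger_gap: 0.144
grasp_force: 37.9
```

Emit:
apply_moves([
  {"tx": 0,"ty": 0.008,"tz": 0,"roll": -0.06,"fingers": 1},
  {"tx": 0,"ty": 0.008,"tz": 0,"roll": -0.12,"fingers": 1},
  {"tx": 0,"ty": 0.008,"tz": 0,"roll": -0.18,"fingers": 1},
  {"tx": 0,"ty": 0.008,"tz": 0,"roll": -0.24,"fingers": 1},
  {"tx": 0,"ty": 0.008,"tz": 0,"roll": -0.3,"fingers": 1},
  {"tx": 0,"ty": 0.008,"tz": 0,"roll": -0.36,"fingers": 1},
  {"tx": 0,"ty": 0.008,"tz": 0,"roll": -0.42,"fingers": 1},
  {"tx": 0,"ty": 0.008,"tz": 0,"roll": -0.47,"fingers": 1},
])

```text
time: 10.75
eef_pos: [444.0, -307.9, 42.8]
tcp_rot: [[0.997, -0.077, -0.0], [-0.077, -0.997, 0.0], [-0.0, -0.0, -1.0]]
wrist_force: [-1.5, 1.0, 3.0]
finger_gap: 0.144
grasp_force: 37.9
```

Emit:
apply_moves([
  {"tx": 0,"ty": 0,"tz": 0,"roll": -0.06,"fingers": 1},
  {"tx": 0,"ty": 0,"tz": 0,"roll": -0.12,"fingers": 1},
  {"tx": 0,"ty": 0,"tz": 0,"roll": -0.18,"fingers": 1},
  {"tx": 0,"ty": 0,"tz": 0,"roll": -0.24,"fingers": 1},
  {"tx": 0,"ty": 0,"tz": 0,"roll": -0.3,"fingers": 1},
  {"tx": 0,"ty": 0,"tz": 0,"roll": -0.36,"fingers": 1},
  {"tx": 0,"ty": 0,"tz": 0,"roll": -0.42,"fingers": 1},
  {"tx": 0,"ty": 0,"tz": 0,"roll": -0.47,"fingers": 1},
])

```text
time: 11.55
eef_pos: [443.9, -307.7, 42.8]
tcp_rot: [[0.809, 0.588, -0.001], [0.588, -0.809, 0.001], [-0.0, -0.001, -1.0]]
wrist_force: [-1.6, 0.4, 3.9]
finger_gap: 0.141
grasp_force: 38.0
```

```bash
python3 - <<'E'
from h import *
s=arm.observe();print(s['eef_pos'],ang(s['tcp_rot']),s['wrist_force'],s['torque'],s['qpos'][5])
E
```

```text
[ 443.8532804  -307.65714845   42.75061444] 0.6280584298248642 [-1.63166682  0.4291734   3.90387112] [ 0.23734659  0.27135903 -0.06072311] 0.206360945656679
```

Emit:
apply_moves([
  {"tx": 0,"ty": 0,"tz": 0,"roll": 0,"fingers": 0},
  {"tx": 0,"ty": 0,"tz": 0,"roll": 0,"fingers": 0},
  {"tx": 0,"ty": 0,"tz": 0,"roll": 0,"fingers": 0},
  {"tx": 0,"ty": 0,"tz": -0.2,"roll": 0,"fingers": 0},
  {"tx": 0,"ty": 0,"tz": -0.4,"roll": 0,"fingers": 0},
  {"tx": 0,"ty": 0,"tz": -0.7,"roll": 0,"fingers": 0},
  {"tx": 0,"ty": 0,"tz": -1,"roll": 0,"fingers": 0},
  {"tx": 0,"ty": 0,"tz": -1,"roll": 0,"fingers": 0},
])

```text
time: 12.35
eef_pos: [448.2, -311.6, 200.6]
tcp_rot: [[0.811, 0.584, 0.012], [0.584, -0.811, -0.01], [0.003, 0.015, -1.0]]
wrist_force: [0.9, -0.5, 0.6]
finger_gap: 0.998
grasp_force: 0.0
```

```bash
python3 - <<'E'
from h import *
plan([(420,0,225,1.2),(469,74,225,1.5708)])
E
```

```text
tx 0.354 ty -0.599 tz -0.054 roll -0.128  -> [ 438.81 -207.75  208.74    0.82]
tx 0.462 ty -0.520 tz -0.054 roll -0.128  -> [ 429.4  -103.88  216.87    1.01]
tx 0.552 ty -0.422 tz -0.054 roll -0.128  -> [420.    0.  225.    1.2]
tx 0.578 ty 0.126 tz -0.000 roll -0.247  -> [469.    74.   225.     1.57]
```

Emit:
apply_moves([
  {"tx": 0.09,"ty": -0.15,"tz": -0.02,"roll": -0.03,"fingers": 0},
  {"tx": 0.18,"ty": -0.3,"tz": -0.05,"roll": -0.06,"fingers": 0},
  {"tx": 0.26,"ty": -0.45,"tz": -0.07,"roll": -0.1,"fingers": 0},
  {"tx": 0.35,"ty": -0.6,"tz": -0.1,"roll": -0.13,"fingers": 0},
  {"tx": 0.35,"ty": -0.6,"tz": -0.1,"roll": -0.13,"fingers": 0},
  {"tx": 0.35,"ty": -0.6,"tz": -0.1,"roll": -0.13,"fingers": 0},
  {"tx": 0.35,"ty": -0.6,"tz": -0.1,"roll": -0.13,"fingers": 0},
  {"tx": 0.35,"ty": -0.6,"tz": -0.1,"roll": -0.13,"fingers": 0},
])

```text
time: 13.15
eef_pos: [433.9, -205.1, 207.0]
tcp_rot: [[0.683, 0.73, -0.0], [0.73, -0.683, -0.0], [-0.0, -0.0, -1.0]]
wrist_force: [0.2, -0.4, 0.6]
finger_gap: 1.005
grasp_force: 0.0
```

Emit:
apply_moves([
  {"tx": 0.12,"ty": -0.13,"tz": -0.01,"roll": -0.03,"fingers": 0},
  {"tx": 0.23,"ty": -0.26,"tz": -0.03,"roll": -0.06,"fingers": 0},
  {"tx": 0.35,"ty": -0.39,"tz": -0.04,"roll": -0.1,"fingers": 0},
  {"tx": 0.46,"ty": -0.52,"tz": -0.05,"roll": -0.13,"fingers": 0},
  {"tx": 0.46,"ty": -0.52,"tz": -0.05,"roll": -0.13,"fingers": 0},
  {"tx": 0.46,"ty": -0.52,"tz": -0.05,"roll": -0.13,"fingers": 0},
  {"tx": 0.46,"ty": -0.52,"tz": -0.05,"roll": -0.13,"fingers": 0},
  {"tx": 0.46,"ty": -0.52,"tz": -0.05,"roll": -0.13,"fingers": 0},
])

```text
time: 13.95
eef_pos: [424.2, -101.7, 214.8]
tcp_rot: [[0.529, 0.848, -0.0], [0.848, -0.529, -0.0], [-0.0, 0.0, -1.0]]
wrist_force: [0.6, 0.6, -0.2]
finger_gap: 1.0
grasp_force: 0.0
```

Emit:
apply_moves([
  {"tx": 0.14,"ty": -0.11,"tz": -0.01,"roll": -0.03,"fingers": 0},
  {"tx": 0.28,"ty": -0.21,"tz": -0.03,"roll": -0.06,"fingers": 0},
  {"tx": 0.42,"ty": -0.32,"tz": -0.04,"roll": -0.1,"fingers": 0},
  {"tx": 0.55,"ty": -0.42,"tz": -0.05,"roll": -0.13,"fingers": 0},
  {"tx": 0.55,"ty": -0.42,"tz": -0.05,"roll": -0.13,"fingers": 0},
  {"tx": 0.55,"ty": -0.42,"tz": -0.05,"roll": -0.13,"fingers": 0},
  {"tx": 0.55,"ty": -0.42,"tz": -0.05,"roll": -0.13,"fingers": 0},
  {"tx": 0.55,"ty": -0.42,"tz": -0.05,"roll": -0.13,"fingers": 0},
])

```text
time: 14.75
eef_pos: [414.2, 1.8, 222.2]
tcp_rot: [[0.355, 0.935, -0.0], [0.935, -0.355, -0.0], [-0.0, -0.0, -1.0]]
wrist_force: [0.5, -0.4, -0.7]
finger_gap: 0.996
grasp_force: 0.0
```

```bash
python3 - <<'E'
from h import *
pic('top','t2.png')
im=cv2.imread('pics/t2.png')
a=cv2.resize(im[165:245,315:425],None,fx=7,fy=7,interpolation=cv2.INTER_CUBIC)[:240+240,:]
a=a[100:480,150:600]
b=cv2.resize(im[190:250,240:280],None,fx=8,fy=8,interpolation=cv2.INTER_CUBIC)[:380]
cv2.imwrite('pics/c4.png',np.hstack([a,b]));print(a.shape,b.shape)
marks('top',['tongs_jaws','tongs','holder','dial_grip'])
plan([(469,74,225,1.5708)])
E
```

```text
(380, 450, 3) (380, 320, 3)
top tongs_jaws 0.5 [471.  75.  24.]
top tongs_jaws 0.21 [716. 295.  -1.]
top tongs 0.62 [472.  78.   4.]
top holder 0.71 [469.  82.  -2.]
top dial_grip 0.43 [ 448. -303.   55.]
tx 0.576 ty 0.173 tz -0.018 roll -0.241  -> [469.    74.   225.     1.57]
```

View pics/c4.png

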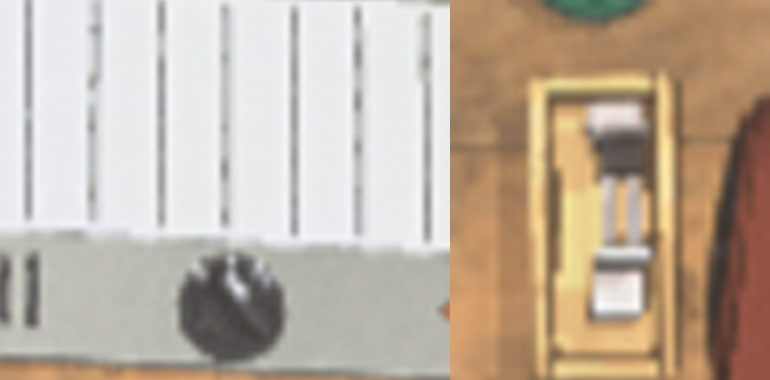

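Emit:
apply_moves([
  {"tx": 0.14,"ty": 0.04,"tz": -0.01,"roll": -0.06,"fingers": 0},
  {"tx": 0.28,"ty": 0.08,"tz": -0.02,"roll": -0.12,"fingers": 0},
  {"tx": 0.42,"ty": 0.12,"tz": -0.02,"roll": -0.18,"fingers": 0},
  {"tx": 0.57,"ty": 0.17,"tz": -0.02,"roll": -0.24,"fingers": 0},
  {"tx": 0.57,"ty": 0.17,"tz": -0.02,"roll": -0.24,"fingers": 0},
  {"tx": 0.57,"ty": 0.17,"tz": -0.02,"roll": -0.24,"fingers": 0},
  {"tx": 0.57,"ty": 0.17,"tz": -0.02,"roll": -0.24,"fingers": 0},
  {"tx": 0.57,"ty": 0.17,"tz": -0.02,"roll": -0.24,"fingers": 0},
])

```text
time: 15.8
eef_pos: [467.6, 73.0, 225.2]
tcp_rot: [[0.002, 1.0, -0.0], [1.0, -0.002, -0.0], [-0.0, -0.0, -1.0]]
wrist_force: [-0.6, 0.5, -0.3]
finger_gap: 0.997
grasp_force: 0.0
```

```bash
python3 - <<'E'
from h import *
for v in (100,318): print(ray('top',261,190+v/8,75).round(1))
for v in (133,265): print(ray('top',261.2,190+v/8,147).round(1))
for v,u in ((85,240+85/8),(355,240+85/8),(85,240+227/8)): print('hold',ray('top',u,190+v/8,62).round(1))
pic('scene','s2.png')
im=cv2.imread('pics/s2.png');p=proj('scene',(470,74,120)).astype(int);print(p)
cv2.imwrite('pics/c5.png',cv2.resize(im[max(0,p[1]-60):p[1]+60,max(0,p[0]-80):p[0]+80],None,fx=5,fy=5,interpolation=cv2.INTER_CUBIC))
marks('scene',['tongs_jaws','holder'])
s=arm.observe();print(s['eef_pos'],ang(s['tcp_rot']))
E
```

```text
[518.5  71.   75. ]
[425.6  73.7  75. ]
[496.   73.3 147. ]
[442.8  74.8 147. ]
hold [527.6 106.3  62. ]
hold [411.5 109.1  62. ]
hold [526.1  44.8  62. ]
[286 172]
scene tongs_jaws 0.82 [475.  70.  25.]
scene holder 0.73 [466.  79.  -0.]
[467.81101997  73.22100317 225.34247322] 1.5686811406002756
```

View pics/c5.png

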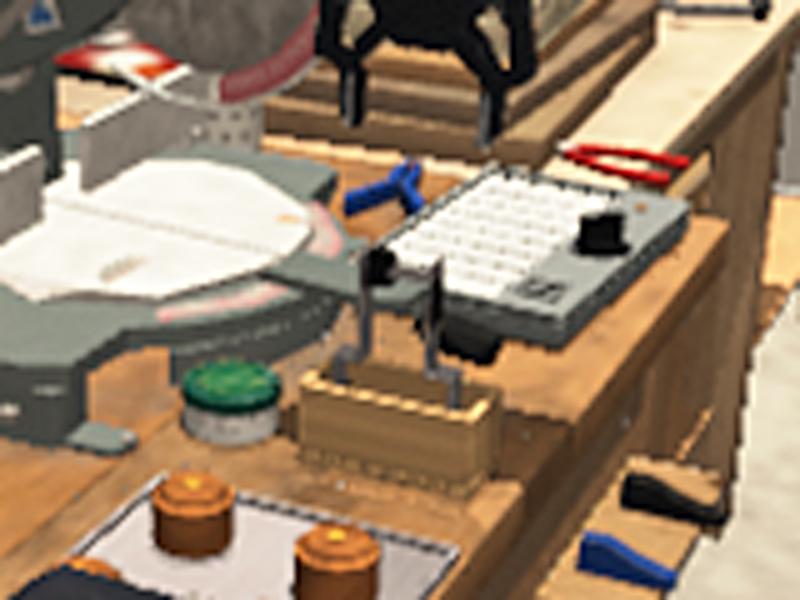

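Emit:
apply_moves([
  {"tx": 0,"ty": 0.018,"tz": 0.15,"roll": 0,"fingers": 0},
  {"tx": 0,"ty": 0.018,"tz": 0.3,"roll": 0,"fingers": 0},
  {"tx": 0,"ty": 0.018,"tz": 0.42,"roll": 0,"fingers": 0},
  {"tx": 0,"ty": 0.018,"tz": 0.54,"roll": 0,"fingers": 0},
  {"tx": 0,"ty": 0.018,"tz": 0.66,"roll": 0,"fingers": 0},
  {"tx": 0,"ty": 0.018,"tz": 0.76,"roll": 0,"fingers": 0},
  {"tx": 0,"ty": 0.018,"tz": 0.81,"roll": 0,"fingers": 0},
  {"tx": 0,"ty": 0.018,"tz": 0.81,"roll": 0,"fingers": 0},
], squeeze=25)

```text
time: 16.75
eef_pos: [469.7, 73.5, 102.7]
tcp_rot: [[0.001, 1.0, -0.003], [1.0, -0.001, -0.0], [-0.0, -0.003, -1.0]]
wrist_force: [-0.1, -0.9, -0.4]
finger_gap: 1.0
grasp_force: 0.0
```

Emit:
apply_moves([
  {"tx": 0,"ty": 0,"tz": 0,"roll": 0,"fingers": 0.2},
  {"tx": 0,"ty": 0,"tz": 0,"roll": 0,"fingers": 0.3},
  {"tx": 0,"ty": 0,"tz": 0,"roll": 0,"fingers": 0.36},
  {"tx": 0,"ty": 0,"tz": 0,"roll": 0,"fingers": 0.4},
  {"tx": 0,"ty": 0,"tz": 0,"roll": 0,"fingers": 0.4},
  {"tx": 0,"ty": 0,"tz": 0,"roll": 0,"fingers": 0.4},
  {"tx": 0,"ty": 0,"tz": 0,"roll": 0,"fingers": 0.4},
  {"tx": 0,"ty": 0,"tz": 0,"roll": 0,"fingers": 0.4},
], squeeze=25)

```text
time: 17.55
eef_pos: [472.3, 73.7, 104.9]
tcp_rot: [[0.001, 1.0, 0.003], [1.0, -0.001, 0.0], [0.0, 0.003, -1.0]]
wrist_force: [2.1, 0.0, 5.3]
finger_gap: 0.599
grasp_force: 4.1
```

```bash
python3 - <<'E'
from h import *
pic('scene','s3.png')
im=cv2.imread('pics/s3.png');p=proj('scene',(470,74,120)).astype(int)
cv2.imwrite('pics/c6.png',cv2.resize(im[p[1]-60:p[1]+60,p[0]-80:p[0]+80],None,fx=4,fy=4,interpolation=cv2.INTER_CUBIC))
s=arm.observe();print(s['eef_pos'],ang(s['tcp_rot']),s['wrist_force'],s['finger_gap'],s['grasp_force'])
E
```

```text
[472.25984463  73.73923895 104.88441746] 1.5696661880660463 [ 2.06136582 -0.16076982  4.72757551] 0.6024275295099532 4.116029217839241
```

View pics/c6.png

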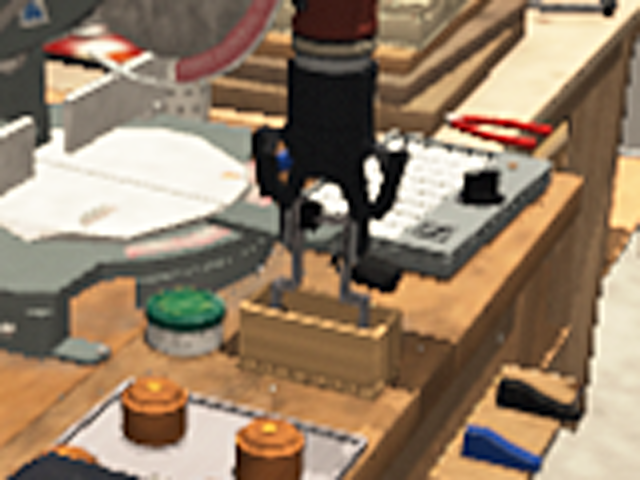

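Emit:
apply_moves([
  {"tx": 0,"ty": 0,"tz": -0.05,"roll": 0,"fingers": 0.41},
  {"tx": 0,"ty": 0,"tz": -0.12,"roll": 0,"fingers": 0.41},
  {"tx": 0,"ty": 0,"tz": -0.22,"roll": 0,"fingers": 0.41},
  {"tx": 0,"ty": 0,"tz": -0.34,"roll": 0,"fingers": 0.41},
  {"tx": 0,"ty": 0,"tz": -0.46,"roll": 0,"fingers": 0.41},
  {"tx": 0,"ty": 0,"tz": -0.58,"roll": 0,"fingers": 0.41},
  {"tx": 0,"ty": 0,"tz": -0.66,"roll": 0,"fingers": 0.41},
  {"tx": 0,"ty": 0,"tz": -0.7,"roll": 0,"fingers": 0.41},
])

```text
time: 18.4
eef_pos: [470.9, 73.7, 209.9]
tcp_rot: [[0.001, 1.0, 0.001], [1.0, -0.001, -0.0], [-0.0, 0.001, -1.0]]
wrist_force: [-0.1, 0.8, -1.0]
finger_gap: 0.59
grasp_force: 5.3
```

```bash
python3 - <<'E'
from h import *
pic('scene','s4.png')
im=cv2.imread('pics/s4.png');p=proj('scene',(470,74,160)).astype(int)
cv2.imwrite('pics/c7.png',cv2.resize(im[p[1]-60:p[1]+60,p[0]-80:p[0]+80],None,fx=4,fy=4,interpolation=cv2.INTER_CUBIC))
arm.camera('top')
for c in('scene','top'): marks(c,['tongs_jaws','foot_1'])
s=arm.observe();print(s['eef_pos'],ang(s['tcp_rot']),s['wrist_force'],s['finger_gap'],s['grasp_force'])
E
```

```text
scene tongs_jaws 0.73 [465.  78. 131.]
scene foot_1 0.84 [431. 375.   3.]
scene foot_1 0.83 [542. 252.   8.]
scene foot_1 0.69 [430. 271.   2.]
scene foot_1 0.55 [551. 384.   7.]
scene foot_1 0.22 [599.  82.  -0.]
top tongs_jaws 0.47 [431. 379.   1.]
top foot_1 0.75 [432. 380.   2.]
top foot_1 0.69 [545. 250.   6.]
top foot_1 0.68 [431. 271.   9.]
top foot_1 0.47 [547. 377.   2.]
[469.91017888  73.66704485 207.58128949] 1.5698229884016288 [-0.31061777 -0.22957303 -1.65347437] 0.5938303389289611 5.305080860853195
```

View pics/c7.png

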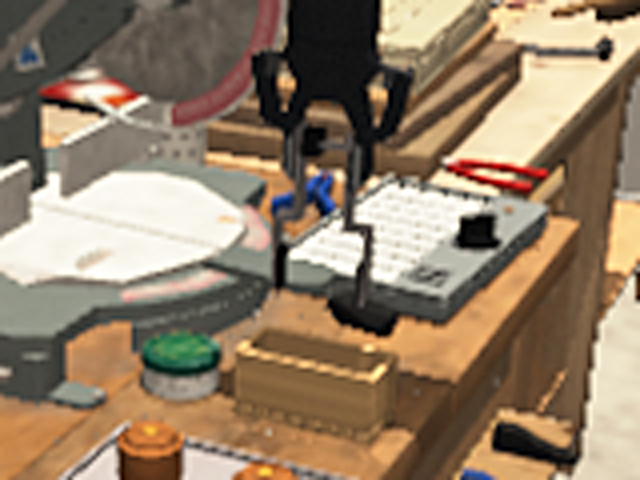

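Emit:
apply_moves([
  {"tx": 0.1,"ty": -0.02,"tz": 0,"roll": 0,"fingers": 0.41},
  {"tx": 0.25,"ty": -0.05,"tz": 0,"roll": 0,"fingers": 0.41},
  {"tx": 0.4,"ty": -0.08,"tz": 0,"roll": 0,"fingers": 0.41},
  {"tx": 0.55,"ty": -0.11,"tz": 0,"roll": 0,"fingers": 0.41},
  {"tx": 0.66,"ty": -0.13,"tz": 0,"roll": 0,"fingers": 0.41},
  {"tx": 0.66,"ty": -0.13,"tz": 0,"roll": 0,"fingers": 0.41},
  {"tx": 0.66,"ty": -0.13,"tz": 0,"roll": 0,"fingers": 0.41},
  {"tx": 0.66,"ty": -0.13,"tz": 0,"roll": 0,"fingers": 0.41},
])

```text
time: 19.5
eef_pos: [451.3, 172.1, 208.3]
tcp_rot: [[0.001, 1.0, -0.001], [1.0, -0.001, -0.001], [-0.001, -0.001, -1.0]]
wrist_force: [0.3, 0.7, -1.6]
finger_gap: 0.595
grasp_force: 5.3
```

Emit:
apply_moves([
  {"tx": 0.1,"ty": -0.02,"tz": 0,"roll": 0,"fingers": 0.41},
  {"tx": 0.25,"ty": -0.05,"tz": 0,"roll": 0,"fingers": 0.41},
  {"tx": 0.4,"ty": -0.08,"tz": 0,"roll": 0,"fingers": 0.41},
  {"tx": 0.55,"ty": -0.11,"tz": 0,"roll": 0,"fingers": 0.41},
  {"tx": 0.66,"ty": -0.13,"tz": 0,"roll": 0,"fingers": 0.41},
  {"tx": 0.66,"ty": -0.13,"tz": 0,"roll": 0,"fingers": 0.41},
  {"tx": 0.66,"ty": -0.13,"tz": 0,"roll": 0,"fingers": 0.41},
  {"tx": 0.66,"ty": -0.13,"tz": 0,"roll": 0,"fingers": 0.41},
])

```text
time: 20.3
eef_pos: [432.3, 270.7, 208.6]
tcp_rot: [[0.002, 1.0, -0.0], [1.0, -0.002, -0.001], [-0.001, -0.0, -1.0]]
wrist_force: [-0.3, 0.3, -1.1]
finger_gap: 0.591
grasp_force: 5.3
```

```bash
python3 - <<'E'
from h import *
pic('scene','s5.png');arm.camera('top')
for c in('scene','top'): marks(c,['tongs_jaws','foot_1'])
plan([(431,271.5,111.5,1.5708)])
E
```

```text
scene tongs_jaws 0.56 [427. 273. 131.]
scene tongs_jaws 0.5 [ 444. -306.   54.]
scene tongs_jaws 0.44 [431. 277. 117.]
scene foot_1 0.87 [430. 374.   1.]
scene foot_1 0.77 [541. 251.   8.]
scene foot_1 0.66 [432. 271.   4.]
scene foot_1 0.43 [431. 273. 112.]
scene foot_1 0.35 [550. 382.   7.]
top tongs_jaws 0.4 [427. 275. 128.]
top foot_1 0.58 [551. 380.  -0.]
top foot_1 0.54 [540. 254.   6.]
tx 0.001 ty -0.008 tz 0.649 roll -0.001  -> [431.   271.5  111.5    1.57]
```

Emit:
apply_moves([
  {"tx": 0,"ty": -0.005,"tz": 0.1,"roll": 0,"fingers": 0.4},
  {"tx": 0,"ty": -0.005,"tz": 0.2,"roll": 0,"fingers": 0.4},
  {"tx": 0,"ty": -0.005,"tz": 0.3,"roll": 0,"fingers": 0.4},
  {"tx": 0,"ty": -0.005,"tz": 0.4,"roll": 0,"fingers": 0.4},
  {"tx": 0,"ty": -0.005,"tz": 0.5,"roll": 0,"fingers": 0.4},
  {"tx": 0,"ty": -0.005,"tz": 0.58,"roll": 0,"fingers": 0.4},
  {"tx": 0,"ty": -0.005,"tz": 0.64,"roll": 0,"fingers": 0.4},
  {"tx": 0,"ty": -0.005,"tz": 0.64,"roll": 0,"fingers": 0.4},
])

```text
time: 21.4
eef_pos: [429.7, 271.0, 110.6]
tcp_rot: [[0.001, 1.0, -0.004], [1.0, -0.001, -0.002], [-0.002, -0.004, -1.0]]
wrist_force: [-0.2, 0.4, -1.5]
finger_gap: 0.599
grasp_force: 5.2
```

```bash
python3 - <<'E'
from h import *
pic('scene','s6.png')
im=cv2.imread('pics/s6.png');p=proj('scene',(431,271,60)).astype(int)
cv2.imwrite('pics/c8.png',cv2.resize(im[p[1]-50:p[1]+50,p[0]-60:p[0]+60],None,fx=5,fy=5,interpolation=cv2.INTER_CUBIC))
s=arm.observe();print(s['eef_pos'],ang(s['tcp_rot']),s['wrist_force'],s['finger_gap'],s['grasp_force'])
E
```

```text
[430.5602085  271.44882041 111.75397345] 1.5698129249487598 [-0.23559178 -0.06899011 -0.92230994] 0.5990010399620167 5.188077762722969
```

View pics/c8.png

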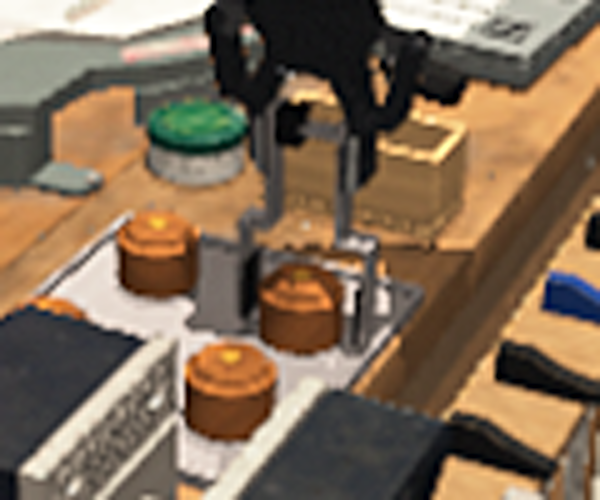

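Emit:
apply_moves([
  {"tx": 0,"ty": 0,"tz": 0,"roll": 0,"fingers": 0.45},
  {"tx": 0,"ty": 0,"tz": 0,"roll": 0,"fingers": 0.5},
  {"tx": 0,"ty": 0,"tz": 0,"roll": 0,"fingers": 0.55},
  {"tx": 0,"ty": 0,"tz": 0,"roll": 0,"fingers": 0.6},
  {"tx": 0,"ty": 0,"tz": 0,"roll": 0,"fingers": 0.7},
  {"tx": 0,"ty": 0,"tz": 0,"roll": 0,"fingers": 1},
  {"tx": 0,"ty": 0,"tz": 0,"roll": 0,"fingers": 1},
  {"tx": 0,"ty": 0,"tz": 0,"roll": 0,"fingers": 1},
], squeeze=25)

```text
time: 22.25
eef_pos: [432.0, 272.0, 113.5]
tcp_rot: [[0.001, 1.0, 0.002], [1.0, -0.001, 0.001], [0.001, 0.002, -1.0]]
wrist_force: [0.7, 0.1, 2.2]
finger_gap: 0.386
grasp_force: 25.1
```

Emit:
apply_moves([
  {"tx": 0,"ty": 0,"tz": -0.02,"roll": 0,"fingers": 1},
  {"tx": 0,"ty": 0,"tz": -0.06,"roll": 0,"fingers": 1},
  {"tx": 0,"ty": 0,"tz": -0.13,"roll": 0,"fingers": 1},
  {"tx": 0,"ty": 0,"tz": -0.25,"roll": 0,"fingers": 1},
  {"tx": 0,"ty": 0,"tz": -0.38,"roll": 0,"fingers": 1},
  {"tx": 0,"ty": 0,"tz": -0.5,"roll": 0,"fingers": 1},
  {"tx": 0,"ty": 0,"tz": -0.6,"roll": 0,"fingers": 1},
  {"tx": 0,"ty": 0,"tz": -0.64,"roll": 0,"fingers": 1},
])

```text
time: 23.05
eef_pos: [432.2, 272.2, 211.2]
tcp_rot: [[0.001, 1.0, 0.003], [1.0, -0.001, 0.001], [0.001, 0.003, -1.0]]
wrist_force: [0.3, 0.6, -1.1]
finger_gap: 0.39
grasp_force: 25.2
```

```bash
python3 - <<'E'
from h import *
pic('scene','s7.png');arm.camera('top')
im=cv2.imread('pics/s7.png');p=proj('scene',(431,271,130)).astype(int)
cv2.imwrite('pics/c9.png',cv2.resize(im[p[1]-50:p[1]+50,p[0]-60:p[0]+60],None,fx=4,fy=4,interpolation=cv2.INTER_CUBIC))
for c in('scene','top'): marks(c,['tongs_jaws','foot_1'])
s=arm.observe();print(s['wrist_force'],s['finger_gap'],s['grasp_force'])
plan([(415,0,209,1.5708),(440,-150,209,1.5)])
# slots on plate
c=np.array([511.,-314.]);th=-.072
for v in (-108,-36,36,108): print(c+[20*np.cos(th)-v*np.sin(th),20*np.sin(th)+v*np.cos(th)])
E
```

```text
scene tongs_jaws 0.84 [419. 272. 127.]
scene tongs_jaws 0.47 [421. 276. 115.]
scene foot_1 0.82 [426. 378.   2.]
scene foot_1 0.79 [540. 253.   7.]
scene foot_1 0.63 [431. 271. 102.]
scene foot_1 0.41 [552. 379.   8.]
top tongs_jaws 0.61 [ 513. -314.   -1.]
top tongs_jaws 0.38 [419. 277. 124.]
top foot_1 0.71 [547. 379.   2.]
top foot_1 0.48 [543. 255.   7.]
[ 0.3923499   1.11439813 -2.55363691] 0.38475265012460075 25.158640444278717
tx -0.904 ty -0.050 tz -0.005 roll -0.000  -> [422.69 135.67 208.23   1.57]
tx -0.904 ty -0.051 tz -0.005 roll -0.000  -> [415.     0.   209.     1.57]
tx -0.500 ty 0.083 tz -0.000 roll 0.024  -> [427.5  -75.   209.     1.54]
tx -0.497 ty 0.101 tz -0.000 roll 0.024  -> [ 440.  -150.   209.     1.5]
[ 523.17889911 -423.15894107]
[ 528.3584213  -351.34548447]
[ 533.53794348 -279.53202786]
[ 538.71746567 -207.71857125]
```

View pics/c9.png

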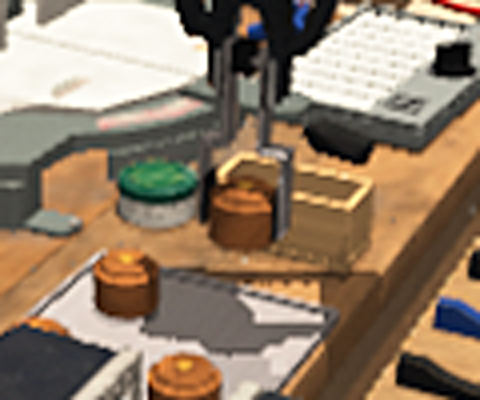

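Emit:
apply_moves([
  {"tx": -0.08,"ty": 0,"tz": 0,"roll": 0,"fingers": 1},
  {"tx": -0.22,"ty": -0.01,"tz": 0,"roll": 0,"fingers": 1},
  {"tx": -0.38,"ty": -0.02,"tz": 0,"roll": 0,"fingers": 1},
  {"tx": -0.54,"ty": -0.03,"tz": 0,"roll": 0,"fingers": 1},
  {"tx": -0.7,"ty": -0.04,"tz": 0,"roll": 0,"fingers": 1},
  {"tx": -0.82,"ty": -0.05,"tz": 0,"roll": 0,"fingers": 1},
  {"tx": -0.9,"ty": -0.05,"tz": 0,"roll": 0,"fingers": 1},
  {"tx": -0.9,"ty": -0.05,"tz": 0,"roll": 0,"fingers": 1},
])

```text
time: 24.15
eef_pos: [423.3, 135.3, 208.4]
tcp_rot: [[0.003, 1.0, -0.001], [1.0, -0.003, -0.0], [-0.001, -0.001, -1.0]]
wrist_force: [0.4, 0.5, -1.6]
finger_gap: 0.39
grasp_force: 25.1
```

Emit:
apply_moves([
  {"tx": -0.08,"ty": 0,"tz": 0,"roll": 0,"fingers": 1},
  {"tx": -0.22,"ty": -0.01,"tz": 0,"roll": 0,"fingers": 1},
  {"tx": -0.38,"ty": -0.02,"tz": 0,"roll": 0,"fingers": 1},
  {"tx": -0.54,"ty": -0.03,"tz": 0,"roll": 0,"fingers": 1},
  {"tx": -0.7,"ty": -0.04,"tz": 0,"roll": 0,"fingers": 1},
  {"tx": -0.82,"ty": -0.05,"tz": 0,"roll": 0,"fingers": 1},
  {"tx": -0.9,"ty": -0.05,"tz": 0,"roll": 0,"fingers": 1},
  {"tx": -0.9,"ty": -0.05,"tz": 0,"roll": 0,"fingers": 1},
])

```text
time: 24.95
eef_pos: [416.2, 0.8, 208.9]
tcp_rot: [[0.003, 1.0, 0.0], [1.0, -0.003, -0.0], [-0.0, 0.0, -1.0]]
wrist_force: [0.8, -0.2, -1.4]
finger_gap: 0.386
grasp_force: 25.2
```

Emit:
apply_moves([
  {"tx": -0.08,"ty": 0,"tz": 0,"roll": 0,"fingers": 1},
  {"tx": -0.2,"ty": 0,"tz": 0,"roll": 0,"fingers": 1},
  {"tx": -0.34,"ty": 0,"tz": 0,"roll": 0,"fingers": 1},
  {"tx": -0.48,"ty": 0,"tz": 0,"roll": 0,"fingers": 1},
  {"tx": -0.6,"ty": 0,"tz": 0,"roll": 0,"fingers": 1},
  {"tx": -0.7,"ty": 0,"tz": 0,"roll": 0,"fingers": 1},
  {"tx": -0.73,"ty": 0,"tz": 0,"roll": 0,"fingers": 1},
  {"tx": -0.73,"ty": 0,"tz": 0,"roll": 0,"fingers": 1},
])

```text
time: 25.75
eef_pos: [416.0, -107.9, 208.8]
tcp_rot: [[0.001, 1.0, -0.0], [1.0, -0.001, 0.0], [0.0, -0.0, -1.0]]
wrist_force: [0.9, 0.6, -1.8]
finger_gap: 0.385
grasp_force: 25.1
```

```bash
python3 - <<'E'
from h import *
plan([(470,-265,209,1.5),(523,-423,209,1.499),(523,-423,136,1.499)])
E
```

```text
tx -0.524 ty 0.181 tz -0.001 roll 0.023  -> [ 442.98 -186.43  208.88    1.53]
tx -0.517 ty 0.199 tz -0.001 roll 0.023  -> [ 470.  -265.   209.     1.5]
tx -0.513 ty 0.213 tz -0.000 roll 0.000  -> [ 496.5 -344.   209.     1.5]
tx -0.513 ty 0.214 tz -0.000 roll 0.000  -> [ 523.  -423.   209.     1.5]
tx 0.000 ty 0.000 tz 0.487 roll -0.000  -> [ 523.  -423.   136.     1.5]
```

Emit:
apply_moves([
  {"tx": -0.08,"ty": 0.03,"tz": 0,"roll": 0.01,"fingers": 1},
  {"tx": -0.2,"ty": 0.07,"tz": 0,"roll": 0.02,"fingers": 1},
  {"tx": -0.34,"ty": 0.12,"tz": 0,"roll": 0.03,"fingers": 1},
  {"tx": -0.48,"ty": 0.16,"tz": 0,"roll": 0.04,"fingers": 1},
  {"tx": -0.6,"ty": 0.2,"tz": 0,"roll": 0.048,"fingers": 1},
  {"tx": -0.7,"ty": 0.24,"tz": 0,"roll": 0.048,"fingers": 1},
  {"tx": -0.7,"ty": 0.24,"tz": 0,"roll": 0.048,"fingers": 1},
  {"tx": -0.7,"ty": 0.24,"tz": 0,"roll": 0.048,"fingers": 1},
])

```text
time: 26.55
eef_pos: [451.7, -212.7, 208.6]
tcp_rot: [[0.073, 0.997, -0.001], [0.997, -0.073, 0.001], [0.001, -0.001, -1.0]]
wrist_force: [-0.6, 0.0, -2.4]
finger_gap: 0.387
grasp_force: 25.2
```

Emit:
apply_moves([
  {"tx": -0.08,"ty": 0.03,"tz": 0,"roll": 0,"fingers": 1},
  {"tx": -0.2,"ty": 0.08,"tz": 0,"roll": 0,"fingers": 1},
  {"tx": -0.34,"ty": 0.14,"tz": 0,"roll": 0,"fingers": 1},
  {"tx": -0.48,"ty": 0.2,"tz": 0,"roll": 0,"fingers": 1},
  {"tx": -0.6,"ty": 0.25,"tz": 0,"roll": 0,"fingers": 1},
  {"tx": -0.68,"ty": 0.29,"tz": 0,"roll": 0,"fingers": 1},
  {"tx": -0.68,"ty": 0.29,"tz": 0,"roll": 0,"fingers": 1},
  {"tx": -0.68,"ty": 0.29,"tz": 0,"roll": 0,"fingers": 1},
])

```text
time: 27.35
eef_pos: [487.5, -317.1, 208.5]
tcp_rot: [[0.073, 0.997, -0.001], [0.997, -0.073, 0.001], [0.001, -0.001, -1.0]]
wrist_force: [-0.5, -0.1, -1.4]
finger_gap: 0.386
grasp_force: 25.3
```

Emit:
apply_moves([
  {"tx": -0.08,"ty": 0.03,"tz": 0,"roll": 0,"fingers": 1},
  {"tx": -0.2,"ty": 0.08,"tz": 0,"roll": 0,"fingers": 1},
  {"tx": -0.34,"ty": 0.14,"tz": 0,"roll": 0,"fingers": 1},
  {"tx": -0.48,"ty": 0.2,"tz": 0,"roll": 0,"fingers": 1},
  {"tx": -0.6,"ty": 0.25,"tz": 0,"roll": 0,"fingers": 1},
  {"tx": -0.68,"ty": 0.29,"tz": 0,"roll": 0,"fingers": 1},
  {"tx": -0.68,"ty": 0.29,"tz": 0,"roll": 0,"fingers": 1},
  {"tx": -0.68,"ty": 0.29,"tz": 0,"roll": 0,"fingers": 1},
])

```text
time: 28.15
eef_pos: [523.5, -422.2, 208.5]
tcp_rot: [[0.073, 0.997, -0.001], [0.997, -0.073, 0.001], [0.001, -0.001, -1.0]]
wrist_force: [-0.2, -0.6, -2.5]
finger_gap: 0.388
grasp_force: 25.4
```

```bash
python3 - <<'E'
from h import *
pic('top','t3.png')
arm.camera('scene')
for c in('scene','top'): marks(c,['dryer','foot_1'])
plan([(523,-423,135,1.499)])
E
```

```text
scene dryer 0.76 [ 512. -316.   -2.]
scene dryer 0.29 [551. 382.   7.]
scene foot_1 0.66 [543. 253.   5.]
scene foot_1 0.58 [431. 375.   2.]
scene foot_1 0.55 [552. 387.   4.]
scene foot_1 0.49 [ 520. -423.   97.]
scene foot_1 0.39 [ 512. -318.    4.]
top dryer 0.64 [ 511. -314.   -2.]
top dryer 0.31 [ 523. -419.  100.]
top foot_1 0.54 [549. 379.  -4.]
top foot_1 0.5 [ 521. -422.   97.]
top foot_1 0.45 [432. 376.   2.]
tx -0.007 ty -0.003 tz 0.493 roll -0.000  -> [ 523.  -423.   135.     1.5]
```

Emit:
apply_moves([
  {"tx": 0,"ty": 0,"tz": 0.1,"roll": 0,"fingers": 1},
  {"tx": 0,"ty": 0,"tz": 0.2,"roll": 0,"fingers": 1},
  {"tx": 0,"ty": 0,"tz": 0.3,"roll": 0,"fingers": 1},
  {"tx": 0,"ty": 0,"tz": 0.38,"roll": 0,"fingers": 1},
  {"tx": 0,"ty": 0,"tz": 0.43,"roll": 0,"fingers": 1},
  {"tx": 0,"ty": 0,"tz": 0.46,"roll": 0,"fingers": 1},
  {"tx": 0,"ty": 0,"tz": 0.48,"roll": 0,"fingers": 1},
  {"tx": 0,"ty": 0,"tz": 0.48,"roll": 0,"fingers": 1},
])

```text
time: 29.25
eef_pos: [523.7, -422.7, 136.8]
tcp_rot: [[0.073, 0.997, 0.0], [0.997, -0.073, -0.0], [-0.0, 0.0, -1.0]]
wrist_force: [0.2, 0.2, -1.4]
finger_gap: 0.383
grasp_force: 25.4
```

Emit:
apply_moves([
  {"tx": 0,"ty": 0,"tz": 0.005,"roll": 0,"fingers": 1},
  {"tx": 0,"ty": 0,"tz": 0.01,"roll": 0,"fingers": 1},
  {"tx": 0,"ty": 0,"tz": 0.01,"roll": 0,"fingers": 1},
  {"tx": 0,"ty": 0,"tz": 0.01,"roll": 0,"fingers": 1},
  {"tx": 0,"ty": 0,"tz": 0.01,"roll": 0,"fingers": 1},
  {"tx": 0,"ty": 0,"tz": 0.01,"roll": 0,"fingers": 1},
  {"tx": 0,"ty": 0,"tz": 0.01,"roll": 0,"fingers": 1},
  {"tx": 0,"ty": 0,"tz": 0.01,"roll": 0,"fingers": 1},
])

```text
time: 30.05
eef_pos: [523.8, -422.7, 135.6]
tcp_rot: [[0.073, 0.997, 0.0], [0.997, -0.073, -0.0], [-0.0, 0.0, -1.0]]
wrist_force: [0.1, -0.4, -1.0]
finger_gap: 0.386
grasp_force: 25.4
```

Emit:
apply_moves([
  {"tx": 0,"ty": 0,"tz": 0.003,"roll": 0,"fingers": 1},
  {"tx": 0,"ty": 0,"tz": 0.006,"roll": 0,"fingers": 1},
  {"tx": 0,"ty": 0,"tz": 0.009,"roll": 0,"fingers": 1},
  {"tx": 0,"ty": 0,"tz": 0.012,"roll": 0,"fingers": 1},
  {"tx": 0,"ty": 0,"tz": 0.012,"roll": 0,"fingers": 1},
  {"tx": 0,"ty": 0,"tz": 0.012,"roll": 0,"fingers": 1},
  {"tx": 0,"ty": 0,"tz": 0.012,"roll": 0,"fingers": 1},
  {"tx": 0,"ty": 0,"tz": 0.012,"roll": 0,"fingers": 1},
])

```text
time: 30.85
eef_pos: [523.9, -422.9, 135.6]
tcp_rot: [[0.073, 0.997, 0.0], [0.997, -0.073, -0.001], [-0.001, 0.0, -1.0]]
wrist_force: [-2.5, 1.5, 7.7]
finger_gap: 0.389
grasp_force: 25.9
```

Emit:
apply_moves([
  {"tx": 0,"ty": 0,"tz": 0,"roll": 0,"fingers": 0.6},
  {"tx": 0,"ty": 0,"tz": 0,"roll": 0,"fingers": 0.56},
  {"tx": 0,"ty": 0,"tz": 0,"roll": 0,"fingers": 0.52},
  {"tx": 0,"ty": 0,"tz": 0,"roll": 0,"fingers": 0.48},
  {"tx": 0,"ty": 0,"tz": 0,"roll": 0,"fingers": 0.44},
  {"tx": 0,"ty": 0,"tz": 0,"roll": 0,"fingers": 0.4},
  {"tx": 0,"ty": 0,"tz": 0,"roll": 0,"fingers": 0.4},
  {"tx": 0,"ty": 0,"tz": 0,"roll": 0,"fingers": 0.4},
])

```text
time: 31.65
eef_pos: [523.7, -422.6, 133.5]
tcp_rot: [[0.073, 0.997, 0.0], [0.997, -0.073, -0.0], [-0.0, 0.0, -1.0]]
wrist_force: [0.1, -0.4, -0.8]
finger_gap: 0.598
grasp_force: 5.2
```

Emit:
apply_moves([
  {"tx": 0,"ty": 0,"tz": -0.05,"roll": 0,"fingers": 0.4},
  {"tx": 0,"ty": 0,"tz": -0.12,"roll": 0,"fingers": 0.4},
  {"tx": 0,"ty": 0,"tz": -0.22,"roll": 0,"fingers": 0.4},
  {"tx": 0,"ty": 0,"tz": -0.33,"roll": 0,"fingers": 0.4},
  {"tx": 0,"ty": 0,"tz": -0.44,"roll": 0,"fingers": 0.4},
  {"tx": 0,"ty": 0,"tz": -0.5,"roll": 0,"fingers": 0.4},
  {"tx": 0,"ty": 0,"tz": -0.5,"roll": 0,"fingers": 0.4},
  {"tx": 0,"ty": 0,"tz": -0.5,"roll": 0,"fingers": 0.4},
])

```text
time: 32.45
eef_pos: [523.6, -422.6, 208.7]
tcp_rot: [[0.073, 0.997, 0.0], [0.997, -0.073, -0.0], [-0.0, 0.0, -1.0]]
wrist_force: [-1.2, -0.1, -1.9]
finger_gap: 0.605
grasp_force: 5.2
```

```bash
python3 - <<'E'
from h import *
pic('scene','s8.png')
im=cv2.imread('pics/s8.png');p=proj('scene',(523,-400,100)).astype(int)
cv2.imwrite('pics/c10.png',cv2.resize(im[p[1]-50:p[1]+50,p[0]-60:p[0]+60],None,fx=5,fy=5,interpolation=cv2.INTER_CUBIC))
marks('scene',['foot_1','tongs_jaws'])
s=arm.observe();print(s['eef_pos'],s['wrist_force'],s['finger_gap'],s['grasp_force'])
E
```

```text
scene foot_1 0.67 [ 522. -422.   26.]
scene foot_1 0.63 [538. 223.   6.]
scene foot_1 0.56 [433. 374.   2.]
scene foot_1 0.49 [550. 383.   5.]
scene tongs_jaws 0.6 [ 519. -422.  129.]
scene tongs_jaws 0.37 [ 510. -318.    2.]
[ 523.02251355 -421.93728422  207.01396035] [ 1.59504859e-03  1.14270040e+00 -2.30923047e+00] 0.6032538080818138 5.187745615839958
```

View pics/c10.png

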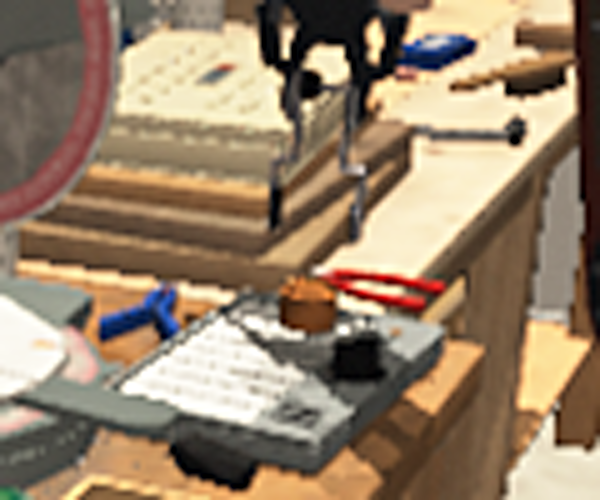

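Emit:
apply_moves([
  {"tx": 0.1,"ty": -0.04,"tz": 0,"roll": 0,"fingers": 0.4},
  {"tx": 0.25,"ty": -0.1,"tz": 0,"roll": 0,"fingers": 0.4},
  {"tx": 0.4,"ty": -0.17,"tz": 0,"roll": 0,"fingers": 0.4},
  {"tx": 0.55,"ty": -0.23,"tz": 0,"roll": 0,"fingers": 0.4},
  {"tx": 0.68,"ty": -0.29,"tz": 0,"roll": 0,"fingers": 0.4},
  {"tx": 0.68,"ty": -0.29,"tz": 0,"roll": 0,"fingers": 0.4},
  {"tx": 0.68,"ty": -0.29,"tz": 0,"roll": 0,"fingers": 0.4},
  {"tx": 0.68,"ty": -0.29,"tz": 0,"roll": 0,"fingers": 0.4},
])

```text
time: 33.4
eef_pos: [487.9, -318.5, 208.4]
tcp_rot: [[0.073, 0.997, 0.0], [0.997, -0.073, -0.001], [-0.001, 0.0, -1.0]]
wrist_force: [-0.3, -0.5, -1.6]
finger_gap: 0.599
grasp_force: 5.2
```

Emit:
apply_moves([
  {"tx": 0.1,"ty": -0.04,"tz": 0,"roll": 0,"fingers": 0.4},
  {"tx": 0.25,"ty": -0.1,"tz": 0,"roll": 0,"fingers": 0.4},
  {"tx": 0.4,"ty": -0.17,"tz": 0,"roll": 0,"fingers": 0.4},
  {"tx": 0.55,"ty": -0.23,"tz": 0,"roll": 0,"fingers": 0.4},
  {"tx": 0.68,"ty": -0.29,"tz": 0,"roll": 0,"fingers": 0.4},
  {"tx": 0.68,"ty": -0.29,"tz": 0,"roll": 0,"fingers": 0.4},
  {"tx": 0.68,"ty": -0.29,"tz": 0,"roll": 0,"fingers": 0.4},
  {"tx": 0.68,"ty": -0.29,"tz": 0,"roll": 0,"fingers": 0.4},
])

```text
time: 34.2
eef_pos: [452.2, -213.5, 208.9]
tcp_rot: [[0.073, 0.997, 0.001], [0.997, -0.073, -0.001], [-0.001, 0.001, -1.0]]
wrist_force: [0.9, -0.9, -1.2]
finger_gap: 0.601
grasp_force: 5.2
```

Emit:
apply_moves([
  {"tx": 0.1,"ty": -0.04,"tz": 0,"roll": -0.01,"fingers": 0.4},
  {"tx": 0.25,"ty": -0.1,"tz": 0,"roll": -0.02,"fingers": 0.4},
  {"tx": 0.4,"ty": -0.17,"tz": 0,"roll": -0.03,"fingers": 0.4},
  {"tx": 0.55,"ty": -0.23,"tz": 0,"roll": -0.04,"fingers": 0.4},
  {"tx": 0.68,"ty": -0.29,"tz": 0,"roll": -0.048,"fingers": 0.4},
  {"tx": 0.68,"ty": -0.29,"tz": 0,"roll": -0.048,"fingers": 0.4},
  {"tx": 0.68,"ty": -0.29,"tz": 0,"roll": -0.048,"fingers": 0.4},
  {"tx": 0.68,"ty": -0.29,"tz": 0,"roll": -0.048,"fingers": 0.4},
])

```text
time: 35.0
eef_pos: [416.2, -108.5, 208.8]
tcp_rot: [[0.002, 1.0, 0.001], [1.0, -0.002, -0.001], [-0.001, 0.001, -1.0]]
wrist_force: [1.0, -0.4, -1.2]
finger_gap: 0.599
grasp_force: 5.2
```

Emit:
apply_moves([
  {"tx": 0.1,"ty": 0,"tz": 0,"roll": 0,"fingers": 0.4},
  {"tx": 0.25,"ty": 0,"tz": 0,"roll": 0,"fingers": 0.4},
  {"tx": 0.4,"ty": 0,"tz": 0,"roll": 0,"fingers": 0.4},
  {"tx": 0.55,"ty": 0,"tz": 0,"roll": 0,"fingers": 0.4},
  {"tx": 0.7,"ty": 0,"tz": 0,"roll": 0,"fingers": 0.4},
  {"tx": 0.8,"ty": 0,"tz": 0,"roll": 0,"fingers": 0.4},
  {"tx": 0.8,"ty": 0,"tz": 0,"roll": 0,"fingers": 0.4},
  {"tx": 0.8,"ty": 0,"tz": 0,"roll": 0,"fingers": 0.4},
])

```text
time: 35.8
eef_pos: [416.4, 11.5, 208.6]
tcp_rot: [[0.001, 1.0, 0.0], [1.0, -0.001, -0.001], [-0.001, 0.0, -1.0]]
wrist_force: [0.3, 0.3, -1.1]
finger_gap: 0.602
grasp_force: 5.2
```

Emit:
apply_moves([
  {"tx": 0.1,"ty": 0.02,"tz": 0,"roll": 0,"fingers": 0.4},
  {"tx": 0.25,"ty": 0.05,"tz": 0,"roll": 0,"fingers": 0.4},
  {"tx": 0.4,"ty": 0.08,"tz": 0,"roll": 0,"fingers": 0.4},
  {"tx": 0.55,"ty": 0.11,"tz": 0,"roll": 0,"fingers": 0.4},
  {"tx": 0.7,"ty": 0.14,"tz": 0,"roll": 0,"fingers": 0.4},
  {"tx": 0.8,"ty": 0.16,"tz": 0,"roll": 0,"fingers": 0.4},
  {"tx": 0.8,"ty": 0.16,"tz": 0,"roll": 0,"fingers": 0.4},
  {"tx": 0.8,"ty": 0.16,"tz": 0,"roll": 0,"fingers": 0.4},
])

```text
time: 36.6
eef_pos: [440.3, 131.1, 208.3]
tcp_rot: [[0.001, 1.0, -0.0], [1.0, -0.001, -0.001], [-0.001, -0.0, -1.0]]
wrist_force: [-0.6, -0.2, -1.6]
finger_gap: 0.601
grasp_force: 5.2
```

```bash
cat >> h.py <<'E'
def feet():
    for c in('scene','top'): arm.camera(c); marks(c,['foot_1'])
def inserts():
    """brass insert / foot top centres in top view by orange blob, plane z=46 (tray) or 68 (plate)"""
    im=cv2.cvtColor(np.array(arm.camera('top')),cv2.COLOR_RGB2HSV)
    m=cv2.inRange(im,(22,140,120),(34,255,255))
    n,l,st,ce=cv2.connectedComponentsWithStats(m)
    for k in range(1,n):
        u,v=ce[k]
        if st[k][4]>=2:
            z=68 if u>300 else 46; w=ray('top',u,v,z)
            if 370<w[0]<620 and (180<w[1]<450 or w[1]<-140): print('ins',st[k][4],w.round(1))
E
python3 - <<'E'
from h import *
feet();inserts()
s=arm.observe();print(s['eef_pos'])
E
```

```text
scene foot_1 0.66 [438. 136. 115.]
scene foot_1 0.53 [536. 223.   5.]
scene foot_1 0.52 [428. 374.   2.]
scene foot_1 0.49 [548. 384.   5.]
scene foot_1 0.48 [ 675. -429.   -5.]
scene foot_1 0.44 [ 522. -425.   25.]
top foot_1 0.56 [429. 376.   1.]
top foot_1 0.52 [535. 227.   7.]
top foot_1 0.52 [551. 377.   2.]
top foot_1 0.49 [ 522. -424.   28.]
ins 4 [550.8 379.2  46. ]
ins 5 [ 523.9 -424.7   68. ]
ins 8 [430.1 376.   46. ]
[440.03694909 131.27570869 208.47001097]
```

Emit:
apply_moves([
  {"tx": 0.1,"ty": 0.1,"tz": 0,"roll": 0,"fingers": 0.4},
  {"tx": 0.22,"ty": 0.23,"tz": 0,"roll": 0,"fingers": 0.4},
  {"tx": 0.34,"ty": 0.35,"tz": 0,"roll": 0,"fingers": 0.4},
  {"tx": 0.46,"ty": 0.47,"tz": 0,"roll": 0,"fingers": 0.4},
  {"tx": 0.56,"ty": 0.58,"tz": 0,"roll": 0,"fingers": 0.4},
  {"tx": 0.62,"ty": 0.64,"tz": 0,"roll": 0,"fingers": 0.4},
  {"tx": 0.62,"ty": 0.64,"tz": 0,"roll": 0,"fingers": 0.4},
  {"tx": 0.62,"ty": 0.64,"tz": 0,"roll": 0,"fingers": 0.4},
])

```text
time: 37.65
eef_pos: [535.5, 224.4, 208.2]
tcp_rot: [[0.001, 1.0, -0.001], [1.0, -0.001, -0.001], [-0.001, -0.001, -1.0]]
wrist_force: [-0.8, -0.4, -1.0]
finger_gap: 0.598
grasp_force: 5.2
```

```bash
python3 - <<'E'
from h import *
feet()
s=arm.observe();print(s['eef_pos'])
E
```

```text
scene foot_1 0.87 [430. 374.   4.]
scene foot_1 0.69 [541. 221.   4.]
scene foot_1 0.49 [550. 384.   6.]
scene foot_1 0.47 [ 520. -425.   25.]
top foot_1 0.68 [ 524. -422.   28.]
top foot_1 0.58 [548. 378.  -0.]
top foot_1 0.56 [533. 223.   7.]
top foot_1 0.5 [433. 378.   1.]
[535.52437884 224.3558238  208.51486212]
```

Estimate (537, 223). Descend.

Emit:
apply_moves([
  {"tx": -0.005,"ty": 0.007,"tz": 0.1,"roll": 0,"fingers": 0.4},
  {"tx": -0.005,"ty": 0.007,"tz": 0.2,"roll": 0,"fingers": 0.4},
  {"tx": -0.005,"ty": 0.007,"tz": 0.3,"roll": 0,"fingers": 0.4},
  {"tx": -0.005,"ty": 0.007,"tz": 0.4,"roll": 0,"fingers": 0.4},
  {"tx": -0.005,"ty": 0.007,"tz": 0.5,"roll": 0,"fingers": 0.4},
  {"tx": -0.005,"ty": 0.007,"tz": 0.58,"roll": 0,"fingers": 0.4},
  {"tx": -0.005,"ty": 0.007,"tz": 0.645,"roll": 0,"fingers": 0.4},
  {"tx": -0.005,"ty": 0.007,"tz": 0.645,"roll": 0,"fingers": 0.4},
])

```text
time: 38.65
eef_pos: [535.8, 223.9, 109.6]
tcp_rot: [[0.001, 1.0, -0.004], [1.0, -0.001, -0.001], [-0.001, -0.004, -1.0]]
wrist_force: [-0.1, -0.1, -2.0]
finger_gap: 0.603
grasp_force: 5.2
```

Emit:
apply_moves([
  {"tx": 0,"ty": 0,"tz": 0,"roll": 0,"fingers": 0.45},
  {"tx": 0,"ty": 0,"tz": 0,"roll": 0,"fingers": 0.5},
  {"tx": 0,"ty": 0,"tz": 0,"roll": 0,"fingers": 0.55},
  {"tx": 0,"ty": 0,"tz": 0,"roll": 0,"fingers": 0.6},
  {"tx": 0,"ty": 0,"tz": 0,"roll": 0,"fingers": 0.7},
  {"tx": 0,"ty": 0,"tz": 0,"roll": 0,"fingers": 1},
  {"tx": 0,"ty": 0,"tz": 0,"roll": 0,"fingers": 1},
  {"tx": 0,"ty": 0,"tz": 0,"roll": 0,"fingers": 1},
], squeeze=25)

```text
time: 39.45
eef_pos: [537.6, 224.4, 112.6]
tcp_rot: [[0.001, 1.0, 0.001], [1.0, -0.001, 0.0], [0.0, 0.001, -1.0]]
wrist_force: [-1.2, 0.2, 3.7]
finger_gap: 0.393
grasp_force: 25.3
```

Emit:
apply_moves([
  {"tx": 0,"ty": 0,"tz": -0.02,"roll": 0,"fingers": 1},
  {"tx": 0,"ty": 0,"tz": -0.06,"roll": 0,"fingers": 1},
  {"tx": 0,"ty": 0,"tz": -0.13,"roll": 0,"fingers": 1},
  {"tx": 0,"ty": 0,"tz": -0.25,"roll": 0,"fingers": 1},
  {"tx": 0,"ty": 0,"tz": -0.38,"roll": 0,"fingers": 1},
  {"tx": 0,"ty": 0,"tz": -0.5,"roll": 0,"fingers": 1},
  {"tx": 0,"ty": 0,"tz": -0.6,"roll": 0,"fingers": 1},
  {"tx": 0,"ty": 0,"tz": -0.64,"roll": 0,"fingers": 1},
])

```text
time: 40.25
eef_pos: [538.4, 224.6, 210.4]
tcp_rot: [[0.001, 1.0, 0.004], [1.0, -0.001, 0.001], [0.001, 0.004, -1.0]]
wrist_force: [0.6, 0.4, -1.8]
finger_gap: 0.386
grasp_force: 25.2
```

Emit:
apply_moves([
  {"tx": -0.05,"ty": -0.06,"tz": 0,"roll": 0,"fingers": 1},
  {"tx": -0.15,"ty": -0.17,"tz": 0,"roll": 0,"fingers": 1},
  {"tx": -0.27,"ty": -0.29,"tz": 0,"roll": 0,"fingers": 1},
  {"tx": -0.39,"ty": -0.41,"tz": 0,"roll": 0,"fingers": 1},
  {"tx": -0.51,"ty": -0.53,"tz": 0,"roll": 0,"fingers": 1},
  {"tx": -0.6,"ty": -0.62,"tz": 0,"roll": 0,"fingers": 1},
  {"tx": -0.62,"ty": -0.66,"tz": 0,"roll": 0,"fingers": 1},
  {"tx": -0.62,"ty": -0.66,"tz": 0,"roll": 0,"fingers": 1},
])

```text
time: 41.05
eef_pos: [436.6, 130.9, 206.8]
tcp_rot: [[0.002, 1.0, -0.002], [1.0, -0.002, 0.0], [0.0, -0.002, -1.0]]
wrist_force: [0.6, 0.3, -1.2]
finger_gap: 0.386
grasp_force: 25.4
```

Emit:
apply_moves([
  {"tx": -0.08,"ty": -0.01,"tz": 0,"roll": 0,"fingers": 1},
  {"tx": -0.22,"ty": -0.04,"tz": 0,"roll": 0,"fingers": 1},
  {"tx": -0.38,"ty": -0.07,"tz": 0,"roll": 0,"fingers": 1},
  {"tx": -0.54,"ty": -0.1,"tz": 0,"roll": 0,"fingers": 1},
  {"tx": -0.7,"ty": -0.13,"tz": 0,"roll": 0,"fingers": 1},
  {"tx": -0.8,"ty": -0.15,"tz": 0,"roll": 0,"fingers": 1},
  {"tx": -0.8,"ty": -0.15,"tz": 0,"roll": 0,"fingers": 1},
  {"tx": -0.8,"ty": -0.15,"tz": 0,"roll": 0,"fingers": 1},
])

```text
time: 41.85
eef_pos: [415.9, 11.2, 207.8]
tcp_rot: [[0.002, 1.0, 0.0], [1.0, -0.002, 0.0], [0.0, 0.0, -1.0]]
wrist_force: [0.8, -0.6, -1.8]
finger_gap: 0.387
grasp_force: 25.4
```

Emit:
apply_moves([
  {"tx": -0.08,"ty": 0,"tz": 0,"roll": 0,"fingers": 1},
  {"tx": -0.22,"ty": 0,"tz": 0,"roll": 0,"fingers": 1},
  {"tx": -0.38,"ty": 0,"tz": 0,"roll": 0,"fingers": 1},
  {"tx": -0.54,"ty": 0,"tz": 0,"roll": 0,"fingers": 1},
  {"tx": -0.7,"ty": 0,"tz": 0,"roll": 0,"fingers": 1},
  {"tx": -0.8,"ty": 0,"tz": 0,"roll": 0,"fingers": 1},
  {"tx": -0.8,"ty": 0,"tz": 0,"roll": 0,"fingers": 1},
  {"tx": -0.8,"ty": 0,"tz": 0,"roll": 0,"fingers": 1},
])

```text
time: 42.65
eef_pos: [415.4, -108.5, 207.6]
tcp_rot: [[0.001, 1.0, -0.0], [1.0, -0.001, 0.001], [0.001, -0.0, -1.0]]
wrist_force: [0.7, 0.7, -2.1]
finger_gap: 0.386
grasp_force: 25.4
```

```bash
python3 - <<'E'
from h import *
feet()
plan([(528.4,-351.3,209,1.499),(528.4,-351.3,137,1.499)])
E
```

```text
scene foot_1 0.68 [427. 374.   2.]
scene foot_1 0.55 [550. 380.   4.]
scene foot_1 0.45 [ 415. -111.  103.]
scene foot_1 0.43 [ 523. -426.   24.]
top foot_1 0.78 [ 522. -421.   29.]
top foot_1 0.78 [547. 378.   2.]
top foot_1 0.74 [428. 378.   0.]
top foot_1 0.51 [ 411. -108.  100.]
tx -0.812 ty 0.377 tz -0.005 roll 0.024  -> [ 471.86 -229.59  208.32    1.54]
tx -0.797 ty 0.406 tz -0.005 roll 0.024  -> [ 528.4 -351.3  209.     1.5]
tx 0.000 ty 0.000 tz 0.480 roll -0.000  -> [ 528.4 -351.3  137.     1.5]
```

Emit:
apply_moves([
  {"tx": -0.08,"ty": 0.04,"tz": 0,"roll": 0.01,"fingers": 1},
  {"tx": -0.22,"ty": 0.1,"tz": 0,"roll": 0.01,"fingers": 1},
  {"tx": -0.38,"ty": 0.18,"tz": 0,"roll": 0.02,"fingers": 1},
  {"tx": -0.54,"ty": 0.25,"tz": 0,"roll": 0.02,"fingers": 1},
  {"tx": -0.7,"ty": 0.32,"tz": 0,"roll": 0.024,"fingers": 1},
  {"tx": -0.81,"ty": 0.38,"tz": 0,"roll": 0.024,"fingers": 1},
  {"tx": -0.81,"ty": 0.38,"tz": 0,"roll": 0.024,"fingers": 1},
  {"tx": -0.81,"ty": 0.38,"tz": 0,"roll": 0.024,"fingers": 1},
])

```text
time: 43.65
eef_pos: [472.2, -230.4, 207.4]
tcp_rot: [[0.038, 0.999, -0.001], [0.999, -0.038, 0.001], [0.001, -0.001, -1.0]]
wrist_force: [0.1, 0.1, -2.5]
finger_gap: 0.387
grasp_force: 25.5
```

Emit:
apply_moves([
  {"tx": -0.08,"ty": 0.04,"tz": 0,"roll": 0.01,"fingers": 1},
  {"tx": -0.22,"ty": 0.11,"tz": 0,"roll": 0.01,"fingers": 1},
  {"tx": -0.38,"ty": 0.19,"tz": 0,"roll": 0.02,"fingers": 1},
  {"tx": -0.54,"ty": 0.27,"tz": 0,"roll": 0.02,"fingers": 1},
  {"tx": -0.7,"ty": 0.35,"tz": 0,"roll": 0.024,"fingers": 1},
  {"tx": -0.8,"ty": 0.41,"tz": 0,"roll": 0.024,"fingers": 1},
  {"tx": -0.8,"ty": 0.41,"tz": 0,"roll": 0.024,"fingers": 1},
  {"tx": -0.8,"ty": 0.41,"tz": 0,"roll": 0.024,"fingers": 1},
])

```text
time: 44.45
eef_pos: [529.1, -352.0, 207.4]
tcp_rot: [[0.073, 0.997, -0.001], [0.997, -0.073, 0.001], [0.001, -0.001, -1.0]]
wrist_force: [0.2, -0.1, -2.5]
finger_gap: 0.389
grasp_force: 25.6
```

Emit:
apply_moves([
  {"tx": 0,"ty": 0,"tz": 0.1,"roll": 0,"fingers": 1},
  {"tx": 0,"ty": 0,"tz": 0.2,"roll": 0,"fingers": 1},
  {"tx": 0,"ty": 0,"tz": 0.3,"roll": 0,"fingers": 1},
  {"tx": 0,"ty": 0,"tz": 0.38,"roll": 0,"fingers": 1},
  {"tx": 0,"ty": 0,"tz": 0.43,"roll": 0,"fingers": 1},
  {"tx": 0,"ty": 0,"tz": 0.46,"roll": 0,"fingers": 1},
  {"tx": 0,"ty": 0,"tz": 0.475,"roll": 0,"fingers": 1},
  {"tx": 0,"ty": 0,"tz": 0.48,"roll": 0,"fingers": 1},
])

```text
time: 45.25
eef_pos: [529.5, -352.6, 136.0]
tcp_rot: [[0.073, 0.997, 0.0], [0.997, -0.073, -0.0], [-0.0, 0.001, -1.0]]
wrist_force: [1.0, 1.0, -2.3]
finger_gap: 0.386
grasp_force: 25.6
```

Emit:
apply_moves([
  {"tx": 0,"ty": 0,"tz": 0.002,"roll": 0,"fingers": 1},
  {"tx": 0,"ty": 0,"tz": 0.004,"roll": 0,"fingers": 1},
  {"tx": 0,"ty": 0,"tz": 0.004,"roll": 0,"fingers": 1},
  {"tx": 0,"ty": 0,"tz": 0.004,"roll": 0,"fingers": 1},
  {"tx": 0,"ty": 0,"tz": 0.004,"roll": 0,"fingers": 1},
  {"tx": 0,"ty": 0,"tz": 0.004,"roll": 0,"fingers": 1},
  {"tx": 0,"ty": 0,"tz": 0.004,"roll": 0,"fingers": 1},
  {"tx": 0,"ty": 0,"tz": 0.004,"roll": 0,"fingers": 1},
])

```text
time: 46.05
eef_pos: [529.3, -352.4, 135.1]
tcp_rot: [[0.073, 0.997, -0.0], [0.997, -0.073, 0.0], [0.0, -0.0, -1.0]]
wrist_force: [0.3, 0.5, -1.7]
finger_gap: 0.388
grasp_force: 25.6
```

Emit:
apply_moves([
  {"tx": 0,"ty": 0,"tz": 0.003,"roll": 0,"fingers": 1},
  {"tx": 0,"ty": 0,"tz": 0.006,"roll": 0,"fingers": 1},
  {"tx": 0,"ty": 0,"tz": 0.009,"roll": 0,"fingers": 1},
  {"tx": 0,"ty": 0,"tz": 0.012,"roll": 0,"fingers": 1},
  {"tx": 0,"ty": 0,"tz": 0.012,"roll": 0,"fingers": 1},
  {"tx": 0,"ty": 0,"tz": 0.012,"roll": 0,"fingers": 1},
  {"tx": 0,"ty": 0,"tz": 0.012,"roll": 0,"fingers": 1},
  {"tx": 0,"ty": 0,"tz": 0.012,"roll": 0,"fingers": 1},
])

```text
time: 46.85
eef_pos: [529.4, -352.6, 134.6]
tcp_rot: [[0.073, 0.997, 0.0], [0.997, -0.073, -0.0], [-0.0, 0.0, -1.0]]
wrist_force: [-2.0, 1.1, 6.0]
finger_gap: 0.387
grasp_force: 26.0
```

Emit:
apply_moves([
  {"tx": 0,"ty": 0,"tz": 0,"roll": 0,"fingers": 0.6},
  {"tx": 0,"ty": 0,"tz": 0,"roll": 0,"fingers": 0.56},
  {"tx": 0,"ty": 0,"tz": 0,"roll": 0,"fingers": 0.52},
  {"tx": 0,"ty": 0,"tz": 0,"roll": 0,"fingers": 0.48},
  {"tx": 0,"ty": 0,"tz": 0,"roll": 0,"fingers": 0.44},
  {"tx": 0,"ty": 0,"tz": 0,"roll": 0,"fingers": 0.4},
  {"tx": 0,"ty": 0,"tz": 0,"roll": 0,"fingers": 0.4},
  {"tx": 0,"ty": 0,"tz": 0,"roll": 0,"fingers": 0.4},
])

```text
time: 47.65
eef_pos: [529.3, -352.4, 133.4]
tcp_rot: [[0.073, 0.997, 0.0], [0.997, -0.073, -0.0], [-0.0, 0.0, -1.0]]
wrist_force: [0.1, 0.2, -2.0]
finger_gap: 0.601
grasp_force: 5.2
```

Emit:
apply_moves([
  {"tx": 0,"ty": 0,"tz": -0.05,"roll": 0,"fingers": 0.4},
  {"tx": 0,"ty": 0,"tz": -0.12,"roll": 0,"fingers": 0.4},
  {"tx": 0,"ty": 0,"tz": -0.22,"roll": 0,"fingers": 0.4},
  {"tx": 0,"ty": 0,"tz": -0.33,"roll": 0,"fingers": 0.4},
  {"tx": 0,"ty": 0,"tz": -0.44,"roll": 0,"fingers": 0.4},
  {"tx": 0,"ty": 0,"tz": -0.5,"roll": 0,"fingers": 0.4},
  {"tx": 0,"ty": 0,"tz": -0.5,"roll": 0,"fingers": 0.4},
  {"tx": 0,"ty": 0,"tz": -0.5,"roll": 0,"fingers": 0.4},
])

```text
time: 48.45
eef_pos: [529.2, -352.3, 208.5]
tcp_rot: [[0.073, 0.997, 0.0], [0.997, -0.073, -0.0], [-0.0, 0.0, -1.0]]
wrist_force: [-0.2, 0.4, -1.1]
finger_gap: 0.6
grasp_force: 5.2
```

Emit:
apply_moves([
  {"tx": 0.1,"ty": -0.05,"tz": 0,"roll": 0,"fingers": 0.4},
  {"tx": 0.25,"ty": -0.14,"tz": 0,"roll": 0,"fingers": 0.4},
  {"tx": 0.4,"ty": -0.22,"tz": 0,"roll": 0,"fingers": 0.4},
  {"tx": 0.55,"ty": -0.3,"tz": 0,"roll": 0,"fingers": 0.4},
  {"tx": 0.7,"ty": -0.39,"tz": 0,"roll": 0,"fingers": 0.4},
  {"tx": 0.78,"ty": -0.43,"tz": 0,"roll": 0,"fingers": 0.4},
  {"tx": 0.78,"ty": -0.43,"tz": 0,"roll": 0,"fingers": 0.4},
  {"tx": 0.78,"ty": -0.43,"tz": 0,"roll": 0,"fingers": 0.4},
])

```text
time: 49.25
eef_pos: [473.8, -231.5, 208.2]
tcp_rot: [[0.073, 0.997, 0.0], [0.997, -0.073, -0.001], [-0.001, 0.0, -1.0]]
wrist_force: [0.1, 0.4, -1.4]
finger_gap: 0.603
grasp_force: 5.2
```

Emit:
apply_moves([
  {"tx": 0.1,"ty": -0.05,"tz": 0,"roll": -0.01,"fingers": 0.4},
  {"tx": 0.25,"ty": -0.14,"tz": 0,"roll": -0.02,"fingers": 0.4},
  {"tx": 0.4,"ty": -0.22,"tz": 0,"roll": -0.03,"fingers": 0.4},
  {"tx": 0.55,"ty": -0.3,"tz": 0,"roll": -0.04,"fingers": 0.4},
  {"tx": 0.7,"ty": -0.39,"tz": 0,"roll": -0.048,"fingers": 0.4},
  {"tx": 0.78,"ty": -0.43,"tz": 0,"roll": -0.048,"fingers": 0.4},
  {"tx": 0.78,"ty": -0.43,"tz": 0,"roll": -0.048,"fingers": 0.4},
  {"tx": 0.78,"ty": -0.43,"tz": 0,"roll": -0.048,"fingers": 0.4},
])

```text
time: 50.05
eef_pos: [418.3, -110.2, 208.7]
tcp_rot: [[0.001, 1.0, 0.001], [1.0, -0.001, -0.001], [-0.001, 0.001, -1.0]]
wrist_force: [-0.1, -0.2, -2.0]
finger_gap: 0.598
grasp_force: 5.2
```

Emit:
apply_moves([
  {"tx": 0.1,"ty": 0,"tz": 0,"roll": 0,"fingers": 0.4},
  {"tx": 0.25,"ty": 0,"tz": 0,"roll": 0,"fingers": 0.4},
  {"tx": 0.4,"ty": 0,"tz": 0,"roll": 0,"fingers": 0.4},
  {"tx": 0.55,"ty": 0,"tz": 0,"roll": 0,"fingers": 0.4},
  {"tx": 0.7,"ty": 0,"tz": 0,"roll": 0,"fingers": 0.4},
  {"tx": 0.85,"ty": 0,"tz": 0,"roll": 0,"fingers": 0.4},
  {"tx": 0.9,"ty": 0,"tz": 0,"roll": 0,"fingers": 0.4},
  {"tx": 0.9,"ty": 0,"tz": 0,"roll": 0,"fingers": 0.4},
])

```text
time: 50.85
eef_pos: [418.5, 25.3, 208.5]
tcp_rot: [[-0.0, 1.0, 0.0], [1.0, 0.0, -0.001], [-0.001, 0.0, -1.0]]
wrist_force: [0.1, -1.3, -0.8]
finger_gap: 0.604
grasp_force: 5.2
```

Emit:
apply_moves([
  {"tx": 0.1,"ty": 0,"tz": 0,"roll": 0,"fingers": 0.4},
  {"tx": 0.25,"ty": 0,"tz": 0,"roll": 0,"fingers": 0.4},
  {"tx": 0.4,"ty": 0,"tz": 0,"roll": 0,"fingers": 0.4},
  {"tx": 0.55,"ty": 0,"tz": 0,"roll": 0,"fingers": 0.4},
  {"tx": 0.7,"ty": 0,"tz": 0,"roll": 0,"fingers": 0.4},
  {"tx": 0.85,"ty": 0,"tz": 0,"roll": 0,"fingers": 0.4},
  {"tx": 0.9,"ty": 0,"tz": 0,"roll": 0,"fingers": 0.4},
  {"tx": 0.9,"ty": 0,"tz": 0,"roll": 0,"fingers": 0.4},
])

```text
time: 51.65
eef_pos: [418.5, 160.1, 208.4]
tcp_rot: [[0.0, 1.0, 0.0], [1.0, -0.0, -0.001], [-0.001, 0.0, -1.0]]
wrist_force: [-0.1, -0.6, -1.7]
finger_gap: 0.605
grasp_force: 5.2
```

```bash
python3 - <<'E'
from h import *
feet();inserts()
plan([(430,376,208.5,1.5708)])
E
```

```text
scene foot_1 0.87 [432. 373.   1.]
scene foot_1 0.48 [ 523. -424.   26.]
scene foot_1 0.47 [550. 382.   5.]
scene foot_1 0.44 [ 529. -354.   27.]
top foot_1 0.67 [ 529. -352.   28.]
top foot_1 0.64 [ 522. -425.   26.]
top foot_1 0.54 [428. 375.   1.]
top foot_1 0.51 [549. 375.   0.]
ins 5 [549.7 378.9  46. ]
ins 6 [ 528.4 -354.8   68. ]
ins 6 [ 523.2 -424.3   68. ]
ins 8 [430.1 376.   46. ]
tx 0.722 ty 0.038 tz -0.001 roll -0.001  -> [424.05 267.71 208.39   1.57]
tx 0.722 ty 0.039 tz -0.001 roll -0.001  -> [430.   376.   208.5    1.57]
```

Emit:
apply_moves([
  {"tx": 0.1,"ty": 0,"tz": 0,"roll": 0,"fingers": 0.4},
  {"tx": 0.25,"ty": 0.01,"tz": 0,"roll": 0,"fingers": 0.4},
  {"tx": 0.4,"ty": 0.02,"tz": 0,"roll": 0,"fingers": 0.4},
  {"tx": 0.55,"ty": 0.03,"tz": 0,"roll": 0,"fingers": 0.4},
  {"tx": 0.72,"ty": 0.04,"tz": 0,"roll": 0,"fingers": 0.4},
  {"tx": 0.72,"ty": 0.04,"tz": 0,"roll": 0,"fingers": 0.4},
  {"tx": 0.72,"ty": 0.04,"tz": 0,"roll": 0,"fingers": 0.4},
  {"tx": 0.72,"ty": 0.04,"tz": 0,"roll": 0,"fingers": 0.4},
])

```text
time: 52.7
eef_pos: [424.0, 267.4, 208.2]
tcp_rot: [[0.002, 1.0, -0.0], [1.0, -0.002, -0.001], [-0.001, -0.0, -1.0]]
wrist_force: [0.8, -0.1, -1.1]
finger_gap: 0.6
grasp_force: 5.2
```

Emit:
apply_moves([
  {"tx": 0.1,"ty": 0,"tz": 0,"roll": 0,"fingers": 0.4},
  {"tx": 0.25,"ty": 0.01,"tz": 0,"roll": 0,"fingers": 0.4},
  {"tx": 0.4,"ty": 0.02,"tz": 0,"roll": 0,"fingers": 0.4},
  {"tx": 0.55,"ty": 0.03,"tz": 0,"roll": 0,"fingers": 0.4},
  {"tx": 0.72,"ty": 0.04,"tz": 0,"roll": 0,"fingers": 0.4},
  {"tx": 0.72,"ty": 0.04,"tz": 0,"roll": 0,"fingers": 0.4},
  {"tx": 0.72,"ty": 0.04,"tz": 0,"roll": 0,"fingers": 0.4},
  {"tx": 0.72,"ty": 0.04,"tz": 0,"roll": 0,"fingers": 0.4},
])

```text
time: 53.5
eef_pos: [430.0, 375.8, 208.1]
tcp_rot: [[0.002, 1.0, -0.001], [1.0, -0.002, -0.001], [-0.001, -0.001, -1.0]]
wrist_force: [-0.0, -0.6, -1.8]
finger_gap: 0.597
grasp_force: 5.2
```

```bash
python3 - <<'E'
from h import *
feet()
plan([(430,375.5,111.5,1.5708)])
E
```

```text
scene foot_1 0.83 [429. 374.   2.]
scene foot_1 0.58 [ 530. -352.   30.]
scene foot_1 0.56 [551. 382.   7.]
scene foot_1 0.39 [ 523. -426.   25.]
top foot_1 0.66 [548. 377.   2.]
top foot_1 0.61 [ 522. -422.   27.]
top foot_1 0.56 [429. 379.   1.]
top foot_1 0.5 [ 528. -351.   28.]
tx -0.002 ty -0.001 tz 0.646 roll -0.001  -> [430.   375.5  111.5    1.57]
```

Emit:
apply_moves([
  {"tx": 0,"ty": 0,"tz": 0.1,"roll": 0,"fingers": 0.4},
  {"tx": 0,"ty": 0,"tz": 0.2,"roll": 0,"fingers": 0.4},
  {"tx": 0,"ty": 0,"tz": 0.3,"roll": 0,"fingers": 0.4},
  {"tx": 0,"ty": 0,"tz": 0.4,"roll": 0,"fingers": 0.4},
  {"tx": 0,"ty": 0,"tz": 0.5,"roll": 0,"fingers": 0.4},
  {"tx": 0,"ty": 0,"tz": 0.58,"roll": 0,"fingers": 0.4},
  {"tx": 0,"ty": 0,"tz": 0.645,"roll": 0,"fingers": 0.4},
  {"tx": 0,"ty": 0,"tz": 0.645,"roll": 0,"fingers": 0.4},
])

```text
time: 54.5
eef_pos: [429.0, 375.6, 109.5]
tcp_rot: [[0.001, 1.0, -0.003], [1.0, -0.001, -0.002], [-0.002, -0.003, -1.0]]
wrist_force: [0.2, -0.3, -2.2]
finger_gap: 0.6
grasp_force: 5.2
```

Emit:
apply_moves([
  {"tx": 0,"ty": 0,"tz": 0,"roll": 0,"fingers": 0.45},
  {"tx": 0,"ty": 0,"tz": 0,"roll": 0,"fingers": 0.5},
  {"tx": 0,"ty": 0,"tz": 0,"roll": 0,"fingers": 0.55},
  {"tx": 0,"ty": 0,"tz": 0,"roll": 0,"fingers": 0.6},
  {"tx": 0,"ty": 0,"tz": 0,"roll": 0,"fingers": 0.7},
  {"tx": 0,"ty": 0,"tz": 0,"roll": 0,"fingers": 1},
  {"tx": 0,"ty": 0,"tz": 0,"roll": 0,"fingers": 1},
  {"tx": 0,"ty": 0,"tz": 0,"roll": 0,"fingers": 1},
], squeeze=25)

```text
time: 55.3
eef_pos: [430.9, 376.8, 112.5]
tcp_rot: [[0.001, 1.0, 0.002], [1.0, -0.001, 0.001], [0.001, 0.002, -1.0]]
wrist_force: [1.3, 0.3, 2.6]
finger_gap: 0.385
grasp_force: 25.2
```

Emit:
apply_moves([
  {"tx": 0,"ty": 0,"tz": -0.02,"roll": 0,"fingers": 1},
  {"tx": 0,"ty": 0,"tz": -0.06,"roll": 0,"fingers": 1},
  {"tx": 0,"ty": 0,"tz": -0.13,"roll": 0,"fingers": 1},
  {"tx": 0,"ty": 0,"tz": -0.25,"roll": 0,"fingers": 1},
  {"tx": 0,"ty": 0,"tz": -0.38,"roll": 0,"fingers": 1},
  {"tx": 0,"ty": 0,"tz": -0.5,"roll": 0,"fingers": 1},
  {"tx": 0,"ty": 0,"tz": -0.6,"roll": 0,"fingers": 1},
  {"tx": 0,"ty": 0,"tz": -0.64,"roll": 0,"fingers": 1},
])

```text
time: 56.1
eef_pos: [431.0, 377.0, 210.1]
tcp_rot: [[0.001, 1.0, 0.003], [1.0, -0.001, 0.002], [0.002, 0.003, -1.0]]
wrist_force: [0.5, -0.3, -2.4]
finger_gap: 0.388
grasp_force: 25.2
```

```bash
python3 - <<'E'
from h import *
feet()
s=arm.observe();print(s['eef_pos'],s['finger_gap'])
E
```

```text
scene foot_1 0.78 [430. 376.  97.]
scene foot_1 0.51 [ 525. -424.   24.]
scene foot_1 0.5 [ 528. -354.   30.]
scene foot_1 0.35 [553. 381.   8.]
top foot_1 0.74 [ 529. -354.   28.]
top foot_1 0.66 [ 523. -423.   27.]
top foot_1 0.6 [548. 377.   1.]
top foot_1 0.38 [429. 378.  97.]
[429.6356854  376.0583661  206.79870549] 0.38732896309819353
```

Emit:
apply_moves([
  {"tx": -0.08,"ty": 0,"tz": 0,"roll": 0,"fingers": 1},
  {"tx": -0.22,"ty": -0.01,"tz": 0,"roll": 0,"fingers": 1},
  {"tx": -0.36,"ty": -0.01,"tz": 0,"roll": 0,"fingers": 1},
  {"tx": -0.5,"ty": -0.02,"tz": 0,"roll": 0,"fingers": 1},
  {"tx": -0.64,"ty": -0.02,"tz": 0,"roll": 0,"fingers": 1},
  {"tx": -0.75,"ty": -0.03,"tz": 0,"roll": 0,"fingers": 1},
  {"tx": -0.78,"ty": -0.03,"tz": 0,"roll": 0,"fingers": 1},
  {"tx": -0.78,"ty": -0.03,"tz": 0,"roll": 0,"fingers": 1},
])

```text
time: 57.1
eef_pos: [425.4, 258.7, 207.2]
tcp_rot: [[0.002, 1.0, -0.001], [1.0, -0.002, 0.0], [0.0, -0.001, -1.0]]
wrist_force: [0.0, 0.7, -1.6]
finger_gap: 0.384
grasp_force: 25.2
```

Emit:
apply_moves([
  {"tx": -0.08,"ty": 0,"tz": 0,"roll": 0,"fingers": 1},
  {"tx": -0.22,"ty": -0.01,"tz": 0,"roll": 0,"fingers": 1},
  {"tx": -0.36,"ty": -0.01,"tz": 0,"roll": 0,"fingers": 1},
  {"tx": -0.5,"ty": -0.02,"tz": 0,"roll": 0,"fingers": 1},
  {"tx": -0.64,"ty": -0.02,"tz": 0,"roll": 0,"fingers": 1},
  {"tx": -0.75,"ty": -0.03,"tz": 0,"roll": 0,"fingers": 1},
  {"tx": -0.78,"ty": -0.03,"tz": 0,"roll": 0,"fingers": 1},
  {"tx": -0.78,"ty": -0.03,"tz": 0,"roll": 0,"fingers": 1},
])

```text
time: 57.9
eef_pos: [421.1, 142.2, 207.7]
tcp_rot: [[0.002, 1.0, 0.0], [1.0, -0.002, 0.0], [0.0, 0.0, -1.0]]
wrist_force: [0.0, -0.5, -2.3]
finger_gap: 0.386
grasp_force: 25.2
```

Emit:
apply_moves([
  {"tx": -0.08,"ty": 0,"tz": 0,"roll": 0,"fingers": 1},
  {"tx": -0.22,"ty": -0.01,"tz": 0,"roll": 0,"fingers": 1},
  {"tx": -0.36,"ty": -0.01,"tz": 0,"roll": 0,"fingers": 1},
  {"tx": -0.5,"ty": -0.02,"tz": 0,"roll": 0,"fingers": 1},
  {"tx": -0.64,"ty": -0.02,"tz": 0,"roll": 0,"fingers": 1},
  {"tx": -0.75,"ty": -0.03,"tz": 0,"roll": 0,"fingers": 1},
  {"tx": -0.78,"ty": -0.03,"tz": 0,"roll": 0,"fingers": 1},
  {"tx": -0.78,"ty": -0.03,"tz": 0,"roll": 0,"fingers": 1},
])

```text
time: 58.7
eef_pos: [416.5, 25.2, 207.7]
tcp_rot: [[0.002, 1.0, 0.0], [1.0, -0.002, 0.0], [0.0, 0.0, -1.0]]
wrist_force: [0.1, 0.1, -1.7]
finger_gap: 0.39
grasp_force: 25.2
```

Emit:
apply_moves([
  {"tx": -0.08,"ty": 0,"tz": 0,"roll": 0,"fingers": 1},
  {"tx": -0.22,"ty": 0,"tz": 0,"roll": 0,"fingers": 1},
  {"tx": -0.38,"ty": 0,"tz": 0,"roll": 0,"fingers": 1},
  {"tx": -0.54,"ty": 0,"tz": 0,"roll": 0,"fingers": 1},
  {"tx": -0.7,"ty": 0,"tz": 0,"roll": 0,"fingers": 1},
  {"tx": -0.82,"ty": 0,"tz": 0,"roll": 0,"fingers": 1},
  {"tx": -0.9,"ty": 0,"tz": 0,"roll": 0,"fingers": 1},
  {"tx": -0.9,"ty": 0,"tz": 0,"roll": 0,"fingers": 1},
])

```text
time: 59.5
eef_pos: [416.4, -110.6, 207.7]
tcp_rot: [[0.002, 1.0, 0.0], [1.0, -0.002, -0.0], [-0.0, 0.0, -1.0]]
wrist_force: [-0.2, 0.6, -2.3]
finger_gap: 0.384
grasp_force: 25.2
```

```bash
python3 - <<'E'
from h import *
feet()
plan([(533.5,-279.5,207,1.499),(533.5,-279.5,135.5,1.499)])
E
```

```text
scene foot_1 0.65 [ 413. -115.   97.]
scene foot_1 0.43 [ 530. -356.   29.]
scene foot_1 0.4 [553. 381.   7.]
scene foot_1 0.36 [ 520. -424.   23.]
scene foot_1 0.34 [466.  81.   2.]
top foot_1 0.64 [ 528. -352.   27.]
top foot_1 0.63 [ 416. -111.   96.]
top foot_1 0.62 [ 523. -424.   27.]
top foot_1 0.45 [549. 377.   0.]
tx -0.569 ty 0.391 tz 0.002 roll 0.024  -> [ 474.8  -194.14  207.23    1.53]
tx -0.555 ty 0.412 tz 0.002 roll 0.024  -> [ 533.5 -279.5  207.     1.5]
tx 0.000 ty 0.000 tz 0.477 roll -0.000  -> [ 533.5 -279.5  135.5    1.5]
```

Emit:
apply_moves([
  {"tx": -0.08,"ty": 0.05,"tz": 0,"roll": 0.01,"fingers": 1},
  {"tx": -0.2,"ty": 0.14,"tz": 0,"roll": 0.01,"fingers": 1},
  {"tx": -0.34,"ty": 0.23,"tz": 0,"roll": 0.02,"fingers": 1},
  {"tx": -0.48,"ty": 0.33,"tz": 0,"roll": 0.024,"fingers": 1},
  {"tx": -0.57,"ty": 0.39,"tz": 0,"roll": 0.024,"fingers": 1},
  {"tx": -0.57,"ty": 0.39,"tz": 0,"roll": 0.024,"fingers": 1},
  {"tx": -0.57,"ty": 0.39,"tz": 0,"roll": 0.024,"fingers": 1},
  {"tx": -0.57,"ty": 0.39,"tz": 0,"roll": 0.024,"fingers": 1},
])

```text
time: 60.5
eef_pos: [474.0, -194.3, 207.2]
tcp_rot: [[0.036, 0.999, -0.001], [0.999, -0.036, 0.001], [0.001, -0.001, -1.0]]
wrist_force: [-0.3, 0.1, -2.8]
finger_gap: 0.386
grasp_force: 25.3
```

Emit:
apply_moves([
  {"tx": -0.08,"ty": 0.06,"tz": 0,"roll": 0.01,"fingers": 1},
  {"tx": -0.2,"ty": 0.15,"tz": 0,"roll": 0.01,"fingers": 1},
  {"tx": -0.34,"ty": 0.25,"tz": 0,"roll": 0.02,"fingers": 1},
  {"tx": -0.46,"ty": 0.34,"tz": 0,"roll": 0.024,"fingers": 1},
  {"tx": -0.555,"ty": 0.41,"tz": 0,"roll": 0.024,"fingers": 1},
  {"tx": -0.555,"ty": 0.41,"tz": 0,"roll": 0.024,"fingers": 1},
  {"tx": -0.555,"ty": 0.41,"tz": 0,"roll": 0.024,"fingers": 1},
  {"tx": -0.555,"ty": 0.41,"tz": 0,"roll": 0.024,"fingers": 1},
])

```text
time: 61.3
eef_pos: [532.5, -279.9, 207.3]
tcp_rot: [[0.073, 0.997, -0.001], [0.997, -0.073, 0.001], [0.001, -0.001, -1.0]]
wrist_force: [-0.3, 0.8, -3.1]
finger_gap: 0.392
grasp_force: 25.5
```

Emit:
apply_moves([
  {"tx": 0,"ty": 0,"tz": 0.1,"roll": 0,"fingers": 1},
  {"tx": 0,"ty": 0,"tz": 0.2,"roll": 0,"fingers": 1},
  {"tx": 0,"ty": 0,"tz": 0.3,"roll": 0,"fingers": 1},
  {"tx": 0,"ty": 0,"tz": 0.37,"roll": 0,"fingers": 1},
  {"tx": 0,"ty": 0,"tz": 0.42,"roll": 0,"fingers": 1},
  {"tx": 0,"ty": 0,"tz": 0.45,"roll": 0,"fingers": 1},
  {"tx": 0,"ty": 0,"tz": 0.47,"roll": 0,"fingers": 1},
  {"tx": 0,"ty": 0,"tz": 0.475,"roll": 0,"fingers": 1},
])

```text
time: 62.1
eef_pos: [533.1, -280.7, 136.3]
tcp_rot: [[0.073, 0.997, 0.0], [0.997, -0.073, -0.0], [-0.0, 0.0, -1.0]]
wrist_force: [0.3, 1.1, -2.0]
finger_gap: 0.391
grasp_force: 25.5
```

Emit:
apply_moves([
  {"tx": 0,"ty": 0,"tz": 0.003,"roll": 0,"fingers": 1},
  {"tx": 0,"ty": 0,"tz": 0.006,"roll": 0,"fingers": 1},
  {"tx": 0,"ty": 0,"tz": 0.008,"roll": 0,"fingers": 1},
  {"tx": 0,"ty": 0,"tz": 0.01,"roll": 0,"fingers": 1},
  {"tx": 0,"ty": 0,"tz": 0.01,"roll": 0,"fingers": 1},
  {"tx": 0,"ty": 0,"tz": 0.01,"roll": 0,"fingers": 1},
  {"tx": 0,"ty": 0,"tz": 0.01,"roll": 0,"fingers": 1},
  {"tx": 0,"ty": 0,"tz": 0.01,"roll": 0,"fingers": 1},
])

```text
time: 62.9
eef_pos: [533.0, -280.6, 134.9]
tcp_rot: [[0.073, 0.997, -0.0], [0.997, -0.073, 0.0], [0.0, -0.0, -1.0]]
wrist_force: [0.1, -0.5, -1.9]
finger_gap: 0.39
grasp_force: 25.5
```

Just above contact; 1.5 mm more, then release and lift.

Emit:
apply_moves([
  {"tx": 0,"ty": 0,"tz": 0.003,"roll": 0,"fingers": 1},
  {"tx": 0,"ty": 0,"tz": 0.006,"roll": 0,"fingers": 1},
  {"tx": 0,"ty": 0,"tz": 0.009,"roll": 0,"fingers": 1},
  {"tx": 0,"ty": 0,"tz": 0.011,"roll": 0,"fingers": 1},
  {"tx": 0,"ty": 0,"tz": 0.011,"roll": 0,"fingers": 1},
  {"tx": 0,"ty": 0,"tz": 0.011,"roll": 0,"fingers": 1},
  {"tx": 0,"ty": 0,"tz": 0.011,"roll": 0,"fingers": 1},
  {"tx": 0,"ty": 0,"tz": 0.011,"roll": 0,"fingers": 1},
])

```text
time: 63.7
eef_pos: [533.1, -280.8, 134.5]
tcp_rot: [[0.073, 0.997, 0.0], [0.997, -0.073, -0.0], [-0.0, 0.0, -1.0]]
wrist_force: [-1.8, 1.2, 4.7]
finger_gap: 0.388
grasp_force: 26.0
```

Emit:
apply_moves([
  {"tx": 0,"ty": 0,"tz": 0,"roll": 0,"fingers": 0.6},
  {"tx": 0,"ty": 0,"tz": 0,"roll": 0,"fingers": 0.56},
  {"tx": 0,"ty": 0,"tz": 0,"roll": 0,"fingers": 0.52},
  {"tx": 0,"ty": 0,"tz": 0,"roll": 0,"fingers": 0.48},
  {"tx": 0,"ty": 0,"tz": 0,"roll": 0,"fingers": 0.44},
  {"tx": 0,"ty": 0,"tz": 0,"roll": 0,"fingers": 0.4},
  {"tx": 0,"ty": 0,"tz": 0,"roll": 0,"fingers": 0.4},
  {"tx": 0,"ty": 0,"tz": 0,"roll": 0,"fingers": 0.4},
])

```text
time: 64.5
eef_pos: [533.0, -280.6, 133.2]
tcp_rot: [[0.073, 0.997, 0.0], [0.997, -0.073, -0.0], [-0.0, 0.0, -1.0]]
wrist_force: [0.9, 0.2, -1.5]
finger_gap: 0.6
grasp_force: 5.2
```

Emit:
apply_moves([
  {"tx": 0,"ty": 0,"tz": -0.05,"roll": 0,"fingers": 0.4},
  {"tx": 0,"ty": 0,"tz": -0.12,"roll": 0,"fingers": 0.4},
  {"tx": 0,"ty": 0,"tz": -0.22,"roll": 0,"fingers": 0.4},
  {"tx": 0,"ty": 0,"tz": -0.33,"roll": 0,"fingers": 0.4},
  {"tx": 0,"ty": 0,"tz": -0.44,"roll": 0,"fingers": 0.4},
  {"tx": 0,"ty": 0,"tz": -0.5,"roll": 0,"fingers": 0.4},
  {"tx": 0,"ty": 0,"tz": -0.5,"roll": 0,"fingers": 0.4},
  {"tx": 0,"ty": 0,"tz": -0.5,"roll": 0,"fingers": 0.4},
])

```text
time: 65.3
eef_pos: [532.9, -280.6, 208.4]
tcp_rot: [[0.073, 0.997, 0.0], [0.997, -0.073, -0.0], [-0.0, 0.0, -1.0]]
wrist_force: [-1.1, -0.2, -2.1]
finger_gap: 0.602
grasp_force: 5.2
```

Emit:
apply_moves([
  {"tx": 0.1,"ty": -0.08,"tz": 0,"roll": 0,"fingers": 0.4},
  {"tx": 0.25,"ty": -0.2,"tz": 0,"roll": 0,"fingers": 0.4},
  {"tx": 0.4,"ty": -0.32,"tz": 0,"roll": 0,"fingers": 0.4},
  {"tx": 0.53,"ty": -0.43,"tz": 0,"roll": 0,"fingers": 0.4},
  {"tx": 0.53,"ty": -0.43,"tz": 0,"roll": 0,"fingers": 0.4},
  {"tx": 0.53,"ty": -0.43,"tz": 0,"roll": 0,"fingers": 0.4},
  {"tx": 0.53,"ty": -0.43,"tz": 0,"roll": 0,"fingers": 0.4},
  {"tx": 0.53,"ty": -0.43,"tz": 0,"roll": 0,"fingers": 0.4},
])

```text
time: 66.1
eef_pos: [474.9, -197.3, 208.1]
tcp_rot: [[0.074, 0.997, 0.0], [0.997, -0.074, -0.0], [-0.0, 0.0, -1.0]]
wrist_force: [0.3, -0.3, -1.7]
finger_gap: 0.603
grasp_force: 5.2
```

Emit:
apply_moves([
  {"tx": 0.1,"ty": -0.08,"tz": 0,"roll": -0.01,"fingers": 0.4},
  {"tx": 0.25,"ty": -0.2,"tz": 0,"roll": -0.02,"fingers": 0.4},
  {"tx": 0.4,"ty": -0.32,"tz": 0,"roll": -0.03,"fingers": 0.4},
  {"tx": 0.53,"ty": -0.43,"tz": 0,"roll": -0.048,"fingers": 0.4},
  {"tx": 0.53,"ty": -0.43,"tz": 0,"roll": -0.048,"fingers": 0.4},
  {"tx": 0.53,"ty": -0.43,"tz": 0,"roll": -0.048,"fingers": 0.4},
  {"tx": 0.53,"ty": -0.43,"tz": 0,"roll": -0.048,"fingers": 0.4},
  {"tx": 0.53,"ty": -0.43,"tz": 0,"roll": -0.048,"fingers": 0.4},
])

```text
time: 66.9
eef_pos: [416.6, -113.5, 208.5]
tcp_rot: [[0.002, 1.0, 0.0], [1.0, -0.002, -0.0], [-0.0, 0.0, -1.0]]
wrist_force: [1.7, -0.5, -0.7]
finger_gap: 0.602
grasp_force: 5.2
```

```bash
python3 - <<'E'
from h import *
feet();inserts()
plan([(418,150,208.5,1.5708),(548.5,378.5,208.5,1.5708)])
E
```

```text
scene foot_1 0.65 [ 532. -355.   28.]
scene foot_1 0.59 [ 447. -303.   56.]
scene foot_1 0.58 [ 522. -422.   23.]
scene foot_1 0.57 [553. 383.   7.]
scene foot_1 0.5 [ 533. -284.   25.]
top foot_1 0.7 [ 529. -356.   30.]
top foot_1 0.68 [ 523. -421.   26.]
top foot_1 0.68 [ 533. -281.   22.]
top foot_1 0.64 [598.  81.  -4.]
top foot_1 0.48 [550. 377.   0.]
ins 5 [549.7 378.9  46. ]
ins 4 [ 531.9 -281.8   68. ]
ins 6 [ 528.4 -354.8   68. ]
ins 6 [ 523.2 -424.3   68. ]
tx 0.876 ty 0.005 tz -0.001 roll -0.001  -> [417.03  18.53 208.33   1.57]
tx 0.876 ty 0.006 tz -0.001 roll -0.001  -> [418.   150.   208.5    1.57]
tx 0.762 ty 0.435 tz -0.000 roll -0.000  -> [483.25 264.25 208.5    1.57]
tx 0.762 ty 0.435 tz -0.000 roll -0.000  -> [548.5  378.5  208.5    1.57]
```

Emit:
apply_moves([
  {"tx": 0.1,"ty": 0,"tz": 0,"roll": 0,"fingers": 0.4},
  {"tx": 0.25,"ty": 0,"tz": 0,"roll": 0,"fingers": 0.4},
  {"tx": 0.4,"ty": 0,"tz": 0,"roll": 0,"fingers": 0.4},
  {"tx": 0.55,"ty": 0,"tz": 0,"roll": 0,"fingers": 0.4},
  {"tx": 0.7,"ty": 0,"tz": 0,"roll": 0,"fingers": 0.4},
  {"tx": 0.88,"ty": 0,"tz": 0,"roll": 0,"fingers": 0.4},
  {"tx": 0.88,"ty": 0,"tz": 0,"roll": 0,"fingers": 0.4},
  {"tx": 0.88,"ty": 0,"tz": 0,"roll": 0,"fingers": 0.4},
])

```text
time: 67.95
eef_pos: [416.1, 19.5, 208.2]
tcp_rot: [[-0.001, 1.0, 0.0], [1.0, 0.001, -0.001], [-0.001, 0.0, -1.0]]
wrist_force: [0.0, -0.2, -1.2]
finger_gap: 0.602
grasp_force: 5.2
```

Emit:
apply_moves([
  {"tx": 0.1,"ty": 0,"tz": 0,"roll": 0,"fingers": 0.4},
  {"tx": 0.25,"ty": 0,"tz": 0,"roll": 0,"fingers": 0.4},
  {"tx": 0.4,"ty": 0,"tz": 0,"roll": 0,"fingers": 0.4},
  {"tx": 0.55,"ty": 0,"tz": 0,"roll": 0,"fingers": 0.4},
  {"tx": 0.7,"ty": 0,"tz": 0,"roll": 0,"fingers": 0.4},
  {"tx": 0.88,"ty": 0,"tz": 0,"roll": 0,"fingers": 0.4},
  {"tx": 0.88,"ty": 0,"tz": 0,"roll": 0,"fingers": 0.4},
  {"tx": 0.88,"ty": 0,"tz": 0,"roll": 0,"fingers": 0.4},
])

```text
time: 68.75
eef_pos: [416.4, 150.7, 208.1]
tcp_rot: [[0.001, 1.0, -0.0], [1.0, -0.001, -0.001], [-0.001, -0.0, -1.0]]
wrist_force: [-0.9, -0.7, -1.7]
finger_gap: 0.603
grasp_force: 5.2
```

Emit:
apply_moves([
  {"tx": 0.1,"ty": 0.06,"tz": 0,"roll": 0,"fingers": 0.4},
  {"tx": 0.25,"ty": 0.14,"tz": 0,"roll": 0,"fingers": 0.4},
  {"tx": 0.4,"ty": 0.23,"tz": 0,"roll": 0,"fingers": 0.4},
  {"tx": 0.55,"ty": 0.32,"tz": 0,"roll": 0,"fingers": 0.4},
  {"tx": 0.76,"ty": 0.44,"tz": 0,"roll": 0,"fingers": 0.4},
  {"tx": 0.76,"ty": 0.44,"tz": 0,"roll": 0,"fingers": 0.4},
  {"tx": 0.76,"ty": 0.44,"tz": 0,"roll": 0,"fingers": 0.4},
  {"tx": 0.76,"ty": 0.44,"tz": 0,"roll": 0,"fingers": 0.4},
])

```text
time: 69.55
eef_pos: [482.0, 263.7, 207.8]
tcp_rot: [[0.002, 1.0, -0.001], [1.0, -0.002, -0.001], [-0.001, -0.001, -1.0]]
wrist_force: [0.1, -0.5, -1.6]
finger_gap: 0.603
grasp_force: 5.2
```

Emit:
apply_moves([
  {"tx": 0.1,"ty": 0.06,"tz": 0,"roll": 0,"fingers": 0.4},
  {"tx": 0.25,"ty": 0.14,"tz": 0,"roll": 0,"fingers": 0.4},
  {"tx": 0.4,"ty": 0.23,"tz": 0,"roll": 0,"fingers": 0.4},
  {"tx": 0.55,"ty": 0.32,"tz": 0,"roll": 0,"fingers": 0.4},
  {"tx": 0.76,"ty": 0.44,"tz": 0,"roll": 0,"fingers": 0.4},
  {"tx": 0.76,"ty": 0.44,"tz": 0,"roll": 0,"fingers": 0.4},
  {"tx": 0.76,"ty": 0.44,"tz": 0,"roll": 0,"fingers": 0.4},
  {"tx": 0.76,"ty": 0.44,"tz": 0,"roll": 0,"fingers": 0.4},
])

```text
time: 70.35
eef_pos: [547.8, 377.6, 208.0]
tcp_rot: [[0.002, 1.0, -0.001], [1.0, -0.002, -0.001], [-0.001, -0.001, -1.0]]
wrist_force: [0.1, -0.3, -1.6]
finger_gap: 0.606
grasp_force: 5.2
```

```bash
python3 - <<'E'
from h import *
feet()
plan([(550,379,111.5,1.5708)])
E
```

```text
scene foot_1 0.65 [ 522. -426.   26.]
scene foot_1 0.52 [ 535. -286.   20.]
scene foot_1 0.51 [ 526. -356.   27.]
scene foot_1 0.37 [550. 383.   7.]
top foot_1 0.58 [ 531. -283.   24.]
top foot_1 0.53 [ 529. -352.   28.]
top foot_1 0.47 [ 523. -422.   29.]
tx 0.005 ty 0.012 tz 0.647 roll -0.001  -> [550.   379.   111.5    1.57]
```

Emit:
apply_moves([
  {"tx": 0.01,"ty": 0.012,"tz": 0.1,"roll": 0,"fingers": 0.4},
  {"tx": 0.01,"ty": 0.012,"tz": 0.2,"roll": 0,"fingers": 0.4},
  {"tx": 0.01,"ty": 0.012,"tz": 0.3,"roll": 0,"fingers": 0.4},
  {"tx": 0.01,"ty": 0.012,"tz": 0.4,"roll": 0,"fingers": 0.4},
  {"tx": 0.01,"ty": 0.012,"tz": 0.5,"roll": 0,"fingers": 0.4},
  {"tx": 0.01,"ty": 0.012,"tz": 0.58,"roll": 0,"fingers": 0.4},
  {"tx": 0.01,"ty": 0.012,"tz": 0.645,"roll": 0,"fingers": 0.4},
  {"tx": 0.01,"ty": 0.012,"tz": 0.645,"roll": 0,"fingers": 0.4},
])

```text
time: 71.35
eef_pos: [548.9, 380.0, 109.0]
tcp_rot: [[0.001, 1.0, -0.003], [1.0, -0.001, -0.002], [-0.002, -0.003, -1.0]]
wrist_force: [-0.4, -0.2, -1.6]
finger_gap: 0.598
grasp_force: 5.2
```

Emit:
apply_moves([
  {"tx": 0,"ty": 0,"tz": 0,"roll": 0,"fingers": 0.45},
  {"tx": 0,"ty": 0,"tz": 0,"roll": 0,"fingers": 0.5},
  {"tx": 0,"ty": 0,"tz": 0,"roll": 0,"fingers": 0.55},
  {"tx": 0,"ty": 0,"tz": 0,"roll": 0,"fingers": 0.6},
  {"tx": 0,"ty": 0,"tz": 0,"roll": 0,"fingers": 0.7},
  {"tx": 0,"ty": 0,"tz": 0,"roll": 0,"fingers": 1},
  {"tx": 0,"ty": 0,"tz": 0,"roll": 0,"fingers": 1},
  {"tx": 0,"ty": 0,"tz": 0,"roll": 0,"fingers": 1},
], squeeze=25)

```text
time: 72.15
eef_pos: [550.7, 380.9, 112.3]
tcp_rot: [[0.001, 1.0, 0.001], [1.0, -0.001, 0.0], [0.0, 0.001, -1.0]]
wrist_force: [0.4, -0.6, 2.6]
finger_gap: 0.314
grasp_force: 24.5
```

Emit:
apply_moves([
  {"tx": 0,"ty": 0,"tz": -0.02,"roll": 0,"fingers": 1},
  {"tx": 0,"ty": 0,"tz": -0.06,"roll": 0,"fingers": 1},
  {"tx": 0,"ty": 0,"tz": -0.13,"roll": 0,"fingers": 1},
  {"tx": 0,"ty": 0,"tz": -0.25,"roll": 0,"fingers": 1},
  {"tx": 0,"ty": 0,"tz": -0.38,"roll": 0,"fingers": 1},
  {"tx": 0,"ty": 0,"tz": -0.5,"roll": 0,"fingers": 1},
  {"tx": 0,"ty": 0,"tz": -0.6,"roll": 0,"fingers": 1},
  {"tx": 0,"ty": 0,"tz": -0.64,"roll": 0,"fingers": 1},
])

```text
time: 72.95
eef_pos: [551.6, 381.5, 211.2]
tcp_rot: [[0.001, 1.0, 0.005], [1.0, -0.001, 0.003], [0.003, 0.005, -1.0]]
wrist_force: [-0.3, 0.1, -2.8]
finger_gap: 0.306
grasp_force: 24.8
```

```bash
python3 - <<'E'
from h import *
feet()
plan([(418,150,207.5,1.5708)])
E
```

```text
scene foot_1 0.74 [553. 383. 106.]
scene foot_1 0.54 [ 523. -424.   24.]
scene foot_1 0.44 [ 527. -354.   31.]
scene foot_1 0.44 [ 534. -283.   23.]
top foot_1 0.75 [ 533. -282.   27.]
top foot_1 0.7 [ 522. -422.   29.]
top foot_1 0.51 [ 529. -353.   27.]
top foot_1 0.36 [549. 380.  95.]
tx -0.769 ty -0.438 tz -0.002 roll -0.000  -> [483.88 265.25 207.17   1.57]
tx -0.769 ty -0.439 tz -0.002 roll -0.000  -> [418.   150.   207.5    1.57]
```

```bash
python3 - <<'E'
from h import *
pic('scene','s9.png');pic('top','t9.png')
out=[]
for c,f in(('scene','s9'),('top','t9')):
    im=cv2.imread(f'pics/{f}.png');p=proj(c,(550,380,120)).astype(int)
    out.append(cv2.resize(im[p[1]-40:p[1]+40,p[0]-40:p[0]+40],None,fx=5,fy=5,interpolation=cv2.INTER_CUBIC))
cv2.imwrite('pics/c11.png',np.hstack(out))
E
```

```text
(no output)
```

View pics/c11.png

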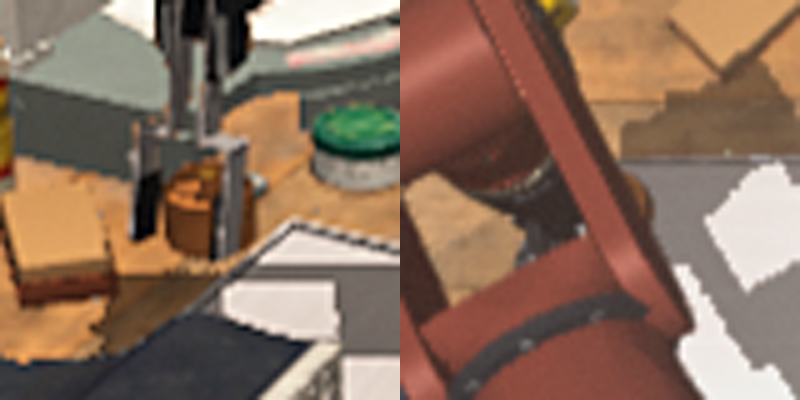

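Emit:
apply_moves([
  {"tx": 0,"ty": 0,"tz": 0.08,"roll": 0,"fingers": 1},
  {"tx": 0,"ty": 0,"tz": 0.18,"roll": 0,"fingers": 1},
  {"tx": 0,"ty": 0,"tz": 0.28,"roll": 0,"fingers": 1},
  {"tx": 0,"ty": 0,"tz": 0.38,"roll": 0,"fingers": 1},
  {"tx": 0,"ty": 0,"tz": 0.48,"roll": 0,"fingers": 1},
  {"tx": 0,"ty": 0,"tz": 0.56,"roll": 0,"fingers": 1},
  {"tx": 0,"ty": 0,"tz": 0.61,"roll": 0,"fingers": 1},
  {"tx": 0,"ty": 0,"tz": 0.63,"roll": 0,"fingers": 1},
])

```text
time: 74.05
eef_pos: [549.4, 380.8, 112.1]
tcp_rot: [[0.001, 1.0, -0.002], [1.0, -0.001, -0.0], [-0.0, -0.002, -1.0]]
wrist_force: [-3.3, 0.1, 3.6]
finger_gap: 0.297
grasp_force: 24.3
```

Emit:
apply_moves([
  {"tx": 0,"ty": 0,"tz": 0.005,"roll": 0,"fingers": 1},
  {"tx": 0,"ty": 0,"tz": 0.005,"roll": 0,"fingers": 1},
  {"tx": 0,"ty": 0,"tz": 0.005,"roll": 0,"fingers": 1},
  {"tx": 0,"ty": 0,"tz": 0.005,"roll": 0,"fingers": 1},
  {"tx": 0,"ty": 0,"tz": 0.005,"roll": 0,"fingers": 1},
  {"tx": 0,"ty": 0,"tz": 0.005,"roll": 0,"fingers": 1},
  {"tx": 0,"ty": 0,"tz": 0.005,"roll": 0,"fingers": 1},
  {"tx": 0,"ty": 0,"tz": 0.005,"roll": 0,"fingers": 1},
])

```text
time: 74.85
eef_pos: [550.4, 380.9, 112.5]
tcp_rot: [[0.001, 1.0, 0.001], [1.0, -0.001, 0.0], [0.0, 0.001, -1.0]]
wrist_force: [0.7, -0.2, -0.4]
finger_gap: 0.299
grasp_force: 24.7
```

```bash
python3 - <<'E'
from h import *
feet()
s=arm.observe();print(s['eef_pos'],s['finger_gap'],s['wrist_force'],s['torque'])
E
```

```text
scene foot_1 0.68 [ 529. -355.   27.]
scene foot_1 0.66 [ 523. -423.   25.]
scene foot_1 0.51 [551. 382.   5.]
scene foot_1 0.49 [ 531. -282.   24.]
scene foot_1 0.37 [489. 315.  -0.]
top foot_1 0.72 [ 530. -351.   25.]
top foot_1 0.69 [ 523. -422.   27.]
top foot_1 0.63 [ 533. -282.   22.]
top foot_1 0.54 [548. 376.  -0.]
[550.44843059 380.88446175 112.44131926] 0.2948610853798947 [-0.05691734  1.15119664 -1.43587783] [ 0.05734744 -0.07321242 -0.02431463]
```

Emit:
apply_moves([
  {"tx": 0,"ty": 0,"tz": 0,"roll": 0,"fingers": 0.66},
  {"tx": 0,"ty": 0,"tz": 0,"roll": 0,"fingers": 0.62},
  {"tx": 0,"ty": 0,"tz": 0,"roll": 0,"fingers": 0.56},
  {"tx": 0,"ty": 0,"tz": 0,"roll": 0,"fingers": 0.5},
  {"tx": 0,"ty": 0,"tz": 0,"roll": 0,"fingers": 0.44},
  {"tx": 0,"ty": 0,"tz": 0,"roll": 0,"fingers": 0.4},
  {"tx": 0,"ty": 0,"tz": 0,"roll": 0,"fingers": 0.4},
  {"tx": 0,"ty": 0,"tz": 0,"roll": 0,"fingers": 0.4},
])

```text
time: 75.85
eef_pos: [550.2, 380.7, 112.2]
tcp_rot: [[0.001, 1.0, -0.0], [1.0, -0.001, 0.0], [0.0, -0.0, -1.0]]
wrist_force: [0.0, -0.6, -2.1]
finger_gap: 0.599
grasp_force: 5.2
```

Emit:
apply_moves([
  {"tx": 0,"ty": 0,"tz": -0.05,"roll": 0,"fingers": 0.4},
  {"tx": 0,"ty": 0,"tz": -0.12,"roll": 0,"fingers": 0.4},
  {"tx": 0,"ty": 0,"tz": -0.22,"roll": 0,"fingers": 0.4},
  {"tx": 0,"ty": 0,"tz": -0.33,"roll": 0,"fingers": 0.4},
  {"tx": 0,"ty": 0,"tz": -0.45,"roll": 0,"fingers": 0.4},
  {"tx": 0,"ty": 0,"tz": -0.58,"roll": 0,"fingers": 0.4},
  {"tx": 0,"ty": 0,"tz": -0.64,"roll": 0,"fingers": 0.4},
  {"tx": 0,"ty": 0,"tz": -0.64,"roll": 0,"fingers": 0.4},
])

```text
time: 76.65
eef_pos: [551.8, 381.6, 212.0]
tcp_rot: [[0.001, 1.0, 0.005], [1.0, -0.001, 0.003], [0.003, 0.005, -1.0]]
wrist_force: [-0.0, -0.7, -1.1]
finger_gap: 0.601
grasp_force: 5.2
```

Emit:
apply_moves([
  {"tx": -0.1,"ty": -0.08,"tz": 0,"roll": 0,"fingers": 0.4},
  {"tx": -0.25,"ty": -0.2,"tz": 0,"roll": 0,"fingers": 0.4},
  {"tx": -0.4,"ty": -0.32,"tz": 0,"roll": 0,"fingers": 0.4},
  {"tx": -0.55,"ty": -0.44,"tz": 0,"roll": 0,"fingers": 0.4},
  {"tx": -0.7,"ty": -0.56,"tz": 0,"roll": 0,"fingers": 0.4},
  {"tx": -0.8,"ty": -0.64,"tz": 0,"roll": 0,"fingers": 0.4},
  {"tx": -0.8,"ty": -0.64,"tz": 0,"roll": 0,"fingers": 0.4},
  {"tx": -0.8,"ty": -0.64,"tz": 0,"roll": 0,"fingers": 0.4},
])

```text
time: 77.45
eef_pos: [454.0, 260.8, 207.9]
tcp_rot: [[0.002, 1.0, 0.0], [1.0, -0.002, 0.0], [0.0, 0.0, -1.0]]
wrist_force: [0.7, -0.4, -1.6]
finger_gap: 0.604
grasp_force: 5.2
```

```bash
python3 - <<'E'
from h import *
pic('scene','s10.png');pic('top','t10.png')
for c in('scene','top'): marks(c,['foot_1','tongs_jaws'])
inserts()
s=arm.observe();print(s['eef_pos'],s['finger_gap'])
im=cv2.imread('pics/t10.png')
a=cv2.resize(im[175:255,150:250],None,fx=4,fy=4,interpolation=cv2.INTER_CUBIC)
im=cv2.imread('pics/s10.png');p=proj('scene',(500,320,100)).astype(int)
b=cv2.resize(im[p[1]-40:p[1]+40,p[0]-45:p[0]+45],None,fx=4,fy=4,interpolation=cv2.INTER_CUBIC)
cv2.imwrite('pics/c12.png',np.hstack([a,b]))
E
```

```text
scene foot_1 0.67 [ 529. -354.   28.]
scene foot_1 0.61 [ 530. -286.   27.]
scene foot_1 0.43 [552. 382.   6.]
scene foot_1 0.38 [ 519. -424.   26.]
scene tongs_jaws 0.59 [451. 281. 129.]
top foot_1 0.73 [ 529. -353.   25.]
top foot_1 0.64 [ 533. -279.   22.]
top foot_1 0.52 [ 523. -423.   29.]
top foot_1 0.5 [547. 376.   2.]
ins 4 [ 531.9 -281.8   68. ]
ins 6 [ 528.4 -354.8   68. ]
ins 6 [ 523.2 -424.3   68. ]
[454.40664703 261.24896827 208.11466102] 0.6020432077392404
```

```bash
python3 - <<'E'
from h import *
for c in('scene','top'):
    arm.camera(c)
    for f in('mark_of','spot_in'): print(f);marks(c,['tongs_jaws','tongs'],f,.1)
marks('scene',['holder']);marks('top',['holder'])
E
```

```text
mark_of
scene tongs_jaws 0.93 [453. 284. 128.]
scene tongs 0.59 [450. 292. 111.]
scene tongs 0.39 [ 443. -305.   55.]
spot_in
scene tongs_jaws 0.72 [461. 275. 180.]
scene tongs 0.83 [463. 281. 186.]
mark_of
top tongs_jaws 0.28 [ 673. -425.    3.]
top tongs 0.7 [ 532. -279.   22.]
spot_in
scene holder 0.93 [467.  78.   5.]
top holder 0.89 [468.  83.  -3.]
top holder 0.56 [ 446. -308.   52.]
```

View pics/c12.png

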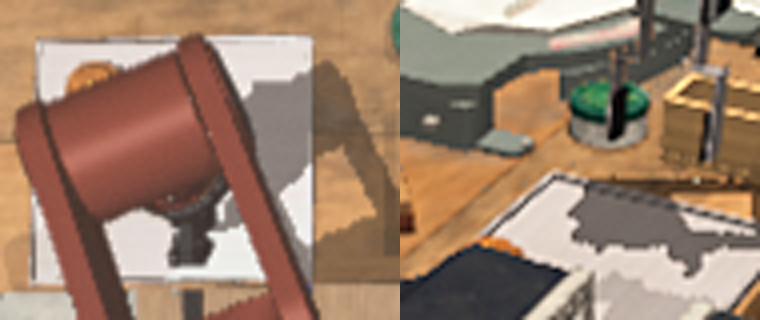

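Emit:
apply_moves([
  {"tx": -0.04,"ty": 0,"tz": 0,"roll": 0,"fingers": 0.42},
  {"tx": -0.11,"ty": 0.01,"tz": 0,"roll": 0,"fingers": 0.42},
  {"tx": -0.2,"ty": 0.01,"tz": 0,"roll": 0,"fingers": 0.42},
  {"tx": -0.32,"ty": 0.02,"tz": 0,"roll": 0,"fingers": 0.42},
  {"tx": -0.44,"ty": 0.03,"tz": 0,"roll": 0,"fingers": 0.42},
  {"tx": -0.56,"ty": 0.04,"tz": 0,"roll": 0,"fingers": 0.42},
  {"tx": -0.65,"ty": 0.045,"tz": 0,"roll": 0,"fingers": 0.42},
  {"tx": -0.68,"ty": 0.045,"tz": 0,"roll": 0,"fingers": 0.42},
])

```text
time: 79.2
eef_pos: [460.8, 157.0, 208.2]
tcp_rot: [[0.003, 1.0, 0.0], [1.0, -0.003, -0.0], [-0.0, 0.0, -1.0]]
wrist_force: [1.1, 0.5, -2.1]
finger_gap: 0.581
grasp_force: 5.4
```

Emit:
apply_moves([
  {"tx": -0.04,"ty": 0,"tz": 0,"roll": 0,"fingers": 0.42},
  {"tx": -0.11,"ty": 0.01,"tz": 0,"roll": 0,"fingers": 0.42},
  {"tx": -0.2,"ty": 0.01,"tz": 0,"roll": 0,"fingers": 0.42},
  {"tx": -0.32,"ty": 0.02,"tz": 0,"roll": 0,"fingers": 0.42},
  {"tx": -0.44,"ty": 0.03,"tz": 0,"roll": 0,"fingers": 0.42},
  {"tx": -0.56,"ty": 0.04,"tz": 0,"roll": 0,"fingers": 0.42},
  {"tx": -0.64,"ty": 0.045,"tz": 0,"roll": 0,"fingers": 0.42},
  {"tx": -0.67,"ty": 0.045,"tz": 0,"roll": 0,"fingers": 0.42},
])

```text
time: 80.0
eef_pos: [467.4, 57.1, 208.2]
tcp_rot: [[0.002, 1.0, -0.0], [1.0, -0.002, -0.0], [-0.0, -0.0, -1.0]]
wrist_force: [-0.3, 0.4, -1.4]
finger_gap: 0.58
grasp_force: 5.4
```

```bash
python3 - <<'E'
from h import *
for c in('scene','top'):
    arm.camera(c)
    for f in('mark_of',): marks(c,['tongs_jaws','tongs','holder','foot_1'],f,.2)
s=arm.observe();print(s['eef_pos'],s['finger_gap'])
pic('top','t11.png')
E
```

```text
scene tongs_jaws 0.62 [464.  76. 128.]
scene tongs 0.85 [463.  89. 112.]
scene holder 0.55 [469.  82.   2.]
scene foot_1 0.65 [ 531. -354.   27.]
scene foot_1 0.53 [ 532. -283.   22.]
scene foot_1 0.53 [552. 383.   6.]
scene foot_1 0.38 [ 523. -424.   23.]
top tongs_jaws 0.36 [461.  83. 124.]
top tongs 0.59 [463.  88. 104.]
top holder 0.72 [461.  80. 122.]
top holder 0.53 [467.  83.  -4.]
top foot_1 0.77 [550. 378.  -0.]
top foot_1 0.64 [ 530. -353.   29.]
top foot_1 0.63 [ 520. -423.   28.]
top foot_1 0.5 [ 533. -281.   23.]
[467.31050609  58.75496933 208.17972714] 0.5779851555195179
```

Emit:
apply_moves([
  {"tx": 0,"ty": 0,"tz": 0.05,"roll": 0,"fingers": 0.42},
  {"tx": 0,"ty": 0,"tz": 0.13,"roll": 0,"fingers": 0.42},
  {"tx": 0,"ty": 0,"tz": 0.23,"roll": 0,"fingers": 0.42},
  {"tx": 0,"ty": 0,"tz": 0.34,"roll": 0,"fingers": 0.42},
  {"tx": 0,"ty": 0,"tz": 0.44,"roll": 0,"fingers": 0.42},
  {"tx": 0,"ty": 0,"tz": 0.53,"roll": 0,"fingers": 0.42},
  {"tx": 0,"ty": 0,"tz": 0.58,"roll": 0,"fingers": 0.42},
  {"tx": 0,"ty": 0,"tz": 0.6,"roll": 0,"fingers": 0.42},
])

```text
time: 81.35
eef_pos: [466.4, 58.3, 116.8]
tcp_rot: [[0.001, 1.0, -0.002], [1.0, -0.001, 0.0], [0.0, -0.002, -1.0]]
wrist_force: [-0.4, -0.0, -1.3]
finger_gap: 0.586
grasp_force: 5.4
```

Emit:
apply_moves([
  {"tx": 0.02,"ty": 0,"tz": 0,"roll": 0,"fingers": 0.42},
  {"tx": 0.04,"ty": 0,"tz": 0,"roll": 0,"fingers": 0.42},
  {"tx": 0.06,"ty": 0,"tz": 0,"roll": 0,"fingers": 0.42},
  {"tx": 0.08,"ty": 0,"tz": 0,"roll": 0,"fingers": 0.42},
  {"tx": 0.1,"ty": 0,"tz": 0,"roll": 0,"fingers": 0.42},
  {"tx": 0.12,"ty": 0,"tz": 0,"roll": 0,"fingers": 0.42},
  {"tx": 0.14,"ty": 0,"tz": 0,"roll": 0,"fingers": 0.42},
  {"tx": 0.16,"ty": 0,"tz": 0,"roll": 0,"fingers": 0.42},
])

```text
time: 82.15
eef_pos: [467.4, 82.6, 118.2]
tcp_rot: [[0.001, 1.0, 0.0], [1.0, -0.001, -0.0], [-0.0, 0.0, -1.0]]
wrist_force: [0.7, -1.4, -0.9]
finger_gap: 0.584
grasp_force: 5.4
```

```bash
python3 - <<'E'
from h import *
s=arm.observe();print(s['eef_pos'],s['finger_gap'],s['wrist_force'],s['torque'])
E
```

```text
[467.39976939  82.56168214 118.23871201] 0.5835416722038117 [ 0.65076046 -1.38939972 -0.94759852] [-0.21566783 -0.05610176 -0.01297553]
```

Emit:
apply_moves([
  {"tx": 0.01,"ty": 0,"tz": 0,"roll": 0,"fingers": 0.42},
  {"tx": 0.02,"ty": 0,"tz": 0,"roll": 0,"fingers": 0.42},
  {"tx": 0.03,"ty": 0,"tz": 0,"roll": 0,"fingers": 0.42},
  {"tx": 0.04,"ty": 0,"tz": 0,"roll": 0,"fingers": 0.42},
  {"tx": 0.05,"ty": 0,"tz": 0,"roll": 0,"fingers": 0.42},
  {"tx": 0.055,"ty": 0,"tz": 0,"roll": 0,"fingers": 0.42},
  {"tx": 0.055,"ty": 0,"tz": 0,"roll": 0,"fingers": 0.42},
  {"tx": 0.055,"ty": 0,"tz": 0,"roll": 0,"fingers": 0.42},
])

```text
time: 82.95
eef_pos: [467.3, 90.6, 118.2]
tcp_rot: [[0.001, 1.0, -0.0], [1.0, -0.001, 0.0], [0.0, -0.0, -1.0]]
wrist_force: [-0.3, -0.1, -1.4]
finger_gap: 0.582
grasp_force: 5.4
```

```bash
python3 - <<'E'
from h import *
s=arm.observe();print(s['eef_pos'],s['finger_gap'],s['wrist_force'],s['torque'])
for c in('scene','top'):
    arm.camera(c); marks(c,['tongs_jaws','tongs'],'mark_of',.2)
E
```

```text
[467.33957176  90.63087478 118.15104014] 0.5824579104094453 [-0.29918007 -0.11458517 -1.37975409] [-0.06561764  0.00470905 -0.02771508]
scene tongs_jaws 0.55 [462.  90.  33.]
scene tongs 0.72 [464.  97.  21.]
scene tongs 0.53 [ 443. -304.   54.]
top tongs 0.61 [468.  82.  -3.]
top tongs 0.33 [ 446. -308.   56.]
```

Emit:
apply_moves([
  {"tx": 0.005,"ty": 0,"tz": 0,"roll": 0,"fingers": 0.42},
  {"tx": 0.01,"ty": 0,"tz": 0,"roll": 0,"fingers": 0.42},
  {"tx": 0.015,"ty": 0,"tz": 0,"roll": 0,"fingers": 0.42},
  {"tx": 0.02,"ty": 0,"tz": 0,"roll": 0,"fingers": 0.42},
  {"tx": 0.02,"ty": 0,"tz": 0,"roll": 0,"fingers": 0.42},
  {"tx": 0.02,"ty": 0,"tz": 0,"roll": 0,"fingers": 0.42},
  {"tx": 0.02,"ty": 0,"tz": 0,"roll": 0,"fingers": 0.42},
  {"tx": 0.02,"ty": 0,"tz": 0,"roll": 0,"fingers": 0.42},
])

```text
time: 84.05
eef_pos: [467.5, 93.6, 118.2]
tcp_rot: [[0.001, 1.0, 0.0], [1.0, -0.001, 0.0], [0.0, 0.0, -1.0]]
wrist_force: [0.4, -0.2, -1.2]
finger_gap: 0.581
grasp_force: 5.5
```

```bash
python3 - <<'E'
from h import *
for k in range(4):
    arm.camera('scene'); s=arm.observe();print(np.round(s['eef_pos'],1),np.round(s['wrist_force'],2),np.round(s['torque'],3))
    marks('scene',['tongs_jaws','tongs'],'mark_of',.5)
E
```

```text
[467.5  93.6 118.2] [ 0.7  -1.78 -1.21] [-0.171 -0.019 -0.028]
scene tongs_jaws 0.6 [465.  89.  33.]
scene tongs 0.72 [465.  93.  21.]
[467.5  93.6 118.2] [-0.67 -0.26 -1.15] [-0.102 -0.068 -0.028]
scene tongs_jaws 0.68 [463.  88.  36.]
scene tongs 0.53 [463.  92.  21.]
[467.5  93.6 118.2] [-0.44 -1.06 -1.62] [-0.106 -0.064 -0.044]
scene tongs_jaws 0.58 [466.  90.  35.]
scene tongs 0.67 [461.  94.  20.]
[467.4  93.6 118.2] [-0.42 -0.76 -1.44] [-0.14  -0.003  0.056]
scene tongs 0.76 [464.  93.  20.]
```

Emit:
apply_moves([
  {"tx": -0.03,"ty": 0,"tz": 0,"roll": 0,"fingers": 0.42},
  {"tx": -0.06,"ty": 0,"tz": 0,"roll": 0,"fingers": 0.42},
  {"tx": -0.08,"ty": 0,"tz": 0,"roll": 0,"fingers": 0.42},
  {"tx": -0.08,"ty": 0,"tz": 0.03,"roll": 0,"fingers": 0.42},
  {"tx": -0.08,"ty": 0,"tz": 0.06,"roll": 0,"fingers": 0.42},
  {"tx": -0.08,"ty": 0,"tz": 0.08,"roll": 0,"fingers": 0.42},
  {"tx": -0.08,"ty": 0,"tz": 0.095,"roll": 0,"fingers": 0.42},
  {"tx": -0.08,"ty": 0,"tz": 0.1,"roll": 0,"fingers": 0.42},
])

```text
time: 85.45
eef_pos: [467.8, 81.6, 104.3]
tcp_rot: [[0.001, 1.0, -0.0], [1.0, -0.001, -0.0], [-0.0, -0.0, -1.0]]
wrist_force: [-3.6, 0.2, 8.3]
finger_gap: 0.579
grasp_force: 5.4
```

Emit:
apply_moves([
  {"tx": 0,"ty": 0,"tz": 0.005,"roll": 0,"fingers": 0.42},
  {"tx": 0,"ty": 0,"tz": 0.01,"roll": 0,"fingers": 0.42},
  {"tx": 0,"ty": 0,"tz": 0.01,"roll": 0,"fingers": 0.42},
  {"tx": 0,"ty": 0,"tz": 0.01,"roll": 0,"fingers": 0.42},
  {"tx": 0,"ty": 0,"tz": 0.01,"roll": 0,"fingers": 0.42},
  {"tx": 0,"ty": 0,"tz": 0.01,"roll": 0,"fingers": 0.42},
  {"tx": 0,"ty": 0,"tz": 0.01,"roll": 0,"fingers": 0.42},
  {"tx": 0,"ty": 0,"tz": 0.01,"roll": 0,"fingers": 0.42},
])

```text
time: 86.25
eef_pos: [467.8, 81.7, 102.9]
tcp_rot: [[0.001, 1.0, -0.0], [1.0, -0.001, -0.0], [-0.0, -0.0, -1.0]]
wrist_force: [-2.4, -0.5, 8.1]
finger_gap: 0.583
grasp_force: 5.4
```

Emit:
apply_moves([
  {"tx": 0,"ty": 0,"tz": -0.04,"roll": 0,"fingers": 0.42},
  {"tx": 0,"ty": 0,"tz": -0.11,"roll": 0,"fingers": 0.42},
  {"tx": 0,"ty": 0,"tz": -0.2,"roll": 0,"fingers": 0.42},
  {"tx": 0,"ty": 0,"tz": -0.32,"roll": 0,"fingers": 0.42},
  {"tx": 0,"ty": 0,"tz": -0.45,"roll": 0,"fingers": 0.42},
  {"tx": 0,"ty": 0,"tz": -0.57,"roll": 0,"fingers": 0.42},
  {"tx": 0,"ty": 0,"tz": -0.66,"roll": 0,"fingers": 0.42},
  {"tx": 0,"ty": 0,"tz": -0.7,"roll": 0,"fingers": 0.42},
])

```text
time: 87.05
eef_pos: [468.5, 81.6, 209.1]
tcp_rot: [[0.001, 1.0, 0.004], [1.0, -0.001, 0.0], [0.0, 0.004, -1.0]]
wrist_force: [-0.7, -0.5, -1.8]
finger_gap: 0.581
grasp_force: 5.4
```

Emit:
apply_moves([
  {"tx": 0.03,"ty": 0.01,"tz": 0,"roll": 0,"fingers": 0.42},
  {"tx": 0.1,"ty": 0.03,"tz": 0,"roll": 0,"fingers": 0.42},
  {"tx": 0.2,"ty": 0.06,"tz": 0,"roll": 0,"fingers": 0.42},
  {"tx": 0.32,"ty": 0.09,"tz": 0,"roll": 0,"fingers": 0.42},
  {"tx": 0.44,"ty": 0.12,"tz": 0,"roll": 0,"fingers": 0.42},
  {"tx": 0.55,"ty": 0.15,"tz": 0,"roll": 0,"fingers": 0.42},
  {"tx": 0.63,"ty": 0.175,"tz": 0,"roll": 0,"fingers": 0.42},
  {"tx": 0.66,"ty": 0.18,"tz": 0,"roll": 0,"fingers": 0.42},
])

```text
time: 87.85
eef_pos: [494.2, 181.9, 205.7]
tcp_rot: [[-0.001, 1.0, -0.002], [1.0, 0.001, -0.0], [-0.0, -0.002, -1.0]]
wrist_force: [-0.4, -0.1, -0.8]
finger_gap: 0.579
grasp_force: 5.4
```

```bash
python3 - <<'E'
from h import *
for c in('scene','top'):
    arm.camera(c); marks(c,['tongs_jaws','tongs','foot_1'],'mark_of',.25)
inserts()
s=arm.observe();print(np.round(s['eef_pos'],1))
E
```

```text
scene tongs_jaws 0.96 [490. 177. 128.]
scene tongs 0.8 [491. 181. 117.]
scene foot_1 0.59 [ 529. -356.   29.]
scene foot_1 0.58 [ 533. -285.   21.]
scene foot_1 0.55 [ 524. -424.   23.]
scene foot_1 0.5 [548. 383.   5.]
scene foot_1 0.41 [ 675. -429.   -6.]
scene foot_1 0.35 [492. 178. 128.]
top foot_1 0.79 [ 531. -279.   22.]
top foot_1 0.74 [ 531. -351.   28.]
top foot_1 0.72 [ 524. -419.   26.]
top foot_1 0.69 [548. 376.   2.]
ins 6 [549.6 378.1  46. ]
ins 4 [ 531.9 -281.8   68. ]
ins 6 [ 528.4 -354.8   68. ]
ins 6 [ 523.2 -424.3   68. ]
[494.5 180.1 206.8]
```

Emit:
apply_moves([
  {"tx": 0.03,"ty": 0.01,"tz": 0,"roll": 0,"fingers": 0.42},
  {"tx": 0.1,"ty": 0.03,"tz": 0,"roll": 0,"fingers": 0.42},
  {"tx": 0.2,"ty": 0.06,"tz": 0,"roll": 0,"fingers": 0.42},
  {"tx": 0.32,"ty": 0.09,"tz": 0,"roll": 0,"fingers": 0.42},
  {"tx": 0.44,"ty": 0.12,"tz": 0,"roll": 0,"fingers": 0.42},
  {"tx": 0.55,"ty": 0.15,"tz": 0,"roll": 0,"fingers": 0.42},
  {"tx": 0.63,"ty": 0.175,"tz": 0,"roll": 0,"fingers": 0.42},
  {"tx": 0.66,"ty": 0.18,"tz": 0,"roll": 0,"fingers": 0.42},
])

```text
time: 89.1
eef_pos: [521.9, 281.3, 206.6]
tcp_rot: [[-0.001, 1.0, 0.0], [1.0, 0.001, 0.0], [0.0, 0.0, -1.0]]
wrist_force: [1.0, -0.2, -1.7]
finger_gap: 0.579
grasp_force: 5.4
```

Emit:
apply_moves([
  {"tx": 0.03,"ty": 0.01,"tz": 0,"roll": 0,"fingers": 0.42},
  {"tx": 0.1,"ty": 0.03,"tz": 0,"roll": 0,"fingers": 0.42},
  {"tx": 0.2,"ty": 0.06,"tz": 0,"roll": 0,"fingers": 0.42},
  {"tx": 0.32,"ty": 0.09,"tz": 0,"roll": 0,"fingers": 0.42},
  {"tx": 0.44,"ty": 0.12,"tz": 0,"roll": 0,"fingers": 0.42},
  {"tx": 0.55,"ty": 0.15,"tz": 0,"roll": 0,"fingers": 0.42},
  {"tx": 0.63,"ty": 0.18,"tz": 0,"roll": 0,"fingers": 0.42},
  {"tx": 0.66,"ty": 0.19,"tz": 0,"roll": 0,"fingers": 0.42},
])

```text
time: 89.9
eef_pos: [550.6, 379.9, 206.6]
tcp_rot: [[0.0, 1.0, 0.0], [1.0, -0.0, 0.0], [0.0, 0.0, -1.0]]
wrist_force: [0.1, 0.5, -0.9]
finger_gap: 0.582
grasp_force: 5.4
```

```bash
python3 - <<'E'
from h import *
for c in('scene','top'):
    arm.camera(c); marks(c,['tongs_jaws','tongs','foot_1'],'mark_of',.25)
plan([(549.5,379,110,1.5708)])
E
```

```text
scene tongs_jaws 0.9 [547. 379. 130.]
scene tongs 0.63 [551. 381. 112.]
scene foot_1 0.63 [ 532. -354.   27.]
scene foot_1 0.51 [551. 379.   6.]
scene foot_1 0.43 [ 535. -283.   26.]
scene foot_1 0.41 [ 520. -423.   22.]
top tongs_jaws 0.66 [ 446. -306.   56.]
top foot_1 0.8 [ 527. -352.   27.]
top foot_1 0.71 [ 523. -421.   28.]
top foot_1 0.67 [ 531. -279.   21.]
top foot_1 0.6 [545. 377.   1.]
tx 0.008 ty -0.004 tz 0.645 roll -0.001  -> [549.5  379.   110.     1.57]
```

Emit:
apply_moves([
  {"tx": 0,"ty": -0.004,"tz": 0.08,"roll": 0,"fingers": 0.41},
  {"tx": 0,"ty": -0.004,"tz": 0.18,"roll": 0,"fingers": 0.4},
  {"tx": 0,"ty": -0.004,"tz": 0.28,"roll": 0,"fingers": 0.4},
  {"tx": 0,"ty": -0.004,"tz": 0.38,"roll": 0,"fingers": 0.4},
  {"tx": 0,"ty": -0.004,"tz": 0.48,"roll": 0,"fingers": 0.4},
  {"tx": 0,"ty": -0.004,"tz": 0.57,"roll": 0,"fingers": 0.4},
  {"tx": 0,"ty": -0.004,"tz": 0.63,"roll": 0,"fingers": 0.4},
  {"tx": 0,"ty": -0.004,"tz": 0.645,"roll": 0,"fingers": 0.4},
])

```text
time: 91.1
eef_pos: [548.6, 378.0, 107.9]
tcp_rot: [[0.001, 1.0, -0.003], [1.0, -0.001, -0.001], [-0.001, -0.003, -1.0]]
wrist_force: [-0.4, 0.2, -2.1]
finger_gap: 0.6
grasp_force: 5.2
```

Emit:
apply_moves([
  {"tx": 0,"ty": 0,"tz": 0,"roll": 0,"fingers": 0.45},
  {"tx": 0,"ty": 0,"tz": 0,"roll": 0,"fingers": 0.5},
  {"tx": 0,"ty": 0,"tz": 0,"roll": 0,"fingers": 0.55},
  {"tx": 0,"ty": 0,"tz": 0,"roll": 0,"fingers": 0.6},
  {"tx": 0,"ty": 0,"tz": 0,"roll": 0,"fingers": 0.7},
  {"tx": 0,"ty": 0,"tz": 0,"roll": 0,"fingers": 1},
  {"tx": 0,"ty": 0,"tz": 0,"roll": 0,"fingers": 1},
  {"tx": 0,"ty": 0,"tz": 0,"roll": 0,"fingers": 1},
], squeeze=25)

```text
time: 91.9
eef_pos: [550.5, 378.9, 111.1]
tcp_rot: [[0.001, 1.0, 0.002], [1.0, -0.001, 0.001], [0.001, 0.002, -1.0]]
wrist_force: [1.5, 0.4, 3.3]
finger_gap: 0.388
grasp_force: 25.1
```

Emit:
apply_moves([
  {"tx": 0,"ty": 0,"tz": -0.02,"roll": 0,"fingers": 1},
  {"tx": 0,"ty": 0,"tz": -0.06,"roll": 0,"fingers": 1},
  {"tx": 0,"ty": 0,"tz": -0.13,"roll": 0,"fingers": 1},
  {"tx": 0,"ty": 0,"tz": -0.25,"roll": 0,"fingers": 1},
  {"tx": 0,"ty": 0,"tz": -0.38,"roll": 0,"fingers": 1},
  {"tx": 0,"ty": 0,"tz": -0.5,"roll": 0,"fingers": 1},
  {"tx": 0,"ty": 0,"tz": -0.6,"roll": 0,"fingers": 1},
  {"tx": 0,"ty": 0,"tz": -0.65,"roll": 0,"fingers": 1},
])

```text
time: 92.7
eef_pos: [550.7, 379.2, 210.9]
tcp_rot: [[0.001, 1.0, 0.004], [1.0, -0.001, 0.002], [0.002, 0.004, -1.0]]
wrist_force: [0.8, 0.4, -1.9]
finger_gap: 0.385
grasp_force: 25.2
```

Emit:
apply_moves([
  {"tx": -0.05,"ty": -0.03,"tz": 0,"roll": 0,"fingers": 1},
  {"tx": -0.15,"ty": -0.09,"tz": 0,"roll": 0,"fingers": 1},
  {"tx": -0.28,"ty": -0.16,"tz": 0,"roll": 0,"fingers": 1},
  {"tx": -0.42,"ty": -0.24,"tz": 0,"roll": 0,"fingers": 1},
  {"tx": -0.56,"ty": -0.32,"tz": 0,"roll": 0,"fingers": 1},
  {"tx": -0.68,"ty": -0.39,"tz": 0,"roll": 0,"fingers": 1},
  {"tx": -0.75,"ty": -0.43,"tz": 0,"roll": 0,"fingers": 1},
  {"tx": -0.77,"ty": -0.44,"tz": 0,"roll": 0,"fingers": 1},
])

```text
time: 93.5
eef_pos: [482.2, 261.7, 206.5]
tcp_rot: [[0.002, 1.0, -0.002], [1.0, -0.002, -0.001], [-0.001, -0.002, -1.0]]
wrist_force: [-0.5, 0.6, -2.7]
finger_gap: 0.388
grasp_force: 25.3
```

Emit:
apply_moves([
  {"tx": -0.05,"ty": -0.03,"tz": 0,"roll": 0,"fingers": 1},
  {"tx": -0.15,"ty": -0.09,"tz": 0,"roll": 0,"fingers": 1},
  {"tx": -0.28,"ty": -0.16,"tz": 0,"roll": 0,"fingers": 1},
  {"tx": -0.42,"ty": -0.24,"tz": 0,"roll": 0,"fingers": 1},
  {"tx": -0.56,"ty": -0.32,"tz": 0,"roll": 0,"fingers": 1},
  {"tx": -0.68,"ty": -0.39,"tz": 0,"roll": 0,"fingers": 1},
  {"tx": -0.75,"ty": -0.43,"tz": 0,"roll": 0,"fingers": 1},
  {"tx": -0.77,"ty": -0.44,"tz": 0,"roll": 0,"fingers": 1},
])

```text
time: 94.3
eef_pos: [417.1, 147.1, 207.5]
tcp_rot: [[0.002, 1.0, 0.0], [1.0, -0.002, 0.0], [0.0, 0.0, -1.0]]
wrist_force: [0.2, 0.6, -1.8]
finger_gap: 0.387
grasp_force: 25.3
```

Emit:
apply_moves([
  {"tx": -0.06,"ty": 0,"tz": 0,"roll": 0,"fingers": 1},
  {"tx": -0.17,"ty": 0,"tz": 0,"roll": 0,"fingers": 1},
  {"tx": -0.32,"ty": 0,"tz": 0,"roll": 0,"fingers": 1},
  {"tx": -0.48,"ty": 0,"tz": 0,"roll": 0,"fingers": 1},
  {"tx": -0.64,"ty": 0,"tz": 0,"roll": 0,"fingers": 1},
  {"tx": -0.77,"ty": 0,"tz": 0,"roll": 0,"fingers": 1},
  {"tx": -0.86,"ty": 0,"tz": 0,"roll": 0,"fingers": 1},
  {"tx": -0.88,"ty": 0,"tz": 0,"roll": 0,"fingers": 1},
])

```text
time: 95.1
eef_pos: [418.0, 14.5, 207.8]
tcp_rot: [[0.002, 1.0, 0.001], [1.0, -0.002, -0.0], [-0.0, 0.001, -1.0]]
wrist_force: [0.2, -0.7, -1.9]
finger_gap: 0.385
grasp_force: 25.3
```

Emit:
apply_moves([
  {"tx": -0.06,"ty": 0,"tz": 0,"roll": 0,"fingers": 1},
  {"tx": -0.17,"ty": 0,"tz": 0,"roll": 0,"fingers": 1},
  {"tx": -0.32,"ty": 0,"tz": 0,"roll": 0,"fingers": 1},
  {"tx": -0.48,"ty": 0,"tz": 0,"roll": 0,"fingers": 1},
  {"tx": -0.64,"ty": 0,"tz": 0,"roll": 0,"fingers": 1},
  {"tx": -0.77,"ty": 0,"tz": 0,"roll": 0,"fingers": 1},
  {"tx": -0.86,"ty": 0,"tz": 0,"roll": 0,"fingers": 1},
  {"tx": -0.88,"ty": 0,"tz": 0,"roll": 0,"fingers": 1},
])

```text
time: 95.9
eef_pos: [417.4, -117.3, 207.6]
tcp_rot: [[0.002, 1.0, 0.0], [1.0, -0.002, -0.0], [-0.0, 0.0, -1.0]]
wrist_force: [0.4, 0.2, -2.0]
finger_gap: 0.386
grasp_force: 25.3
```

```bash
python3 - <<'E'
from h import *
feet();marks('scene',['tongs_jaws']);marks('top',['tongs_jaws'])
plan([(440,-203,208,1.499),(538.7,-207.7,208,1.499),(538.7,-207.7,134,1.499)])
print(arm.observe()['finger_gap'])
E
```

```text
scene foot_1 0.68 [ 534. -284.   22.]
scene foot_1 0.68 [ 416. -114.  103.]
scene foot_1 0.65 [ 407. -116.  112.]
scene foot_1 0.53 [ 522. -423.   27.]
scene foot_1 0.53 [ 530. -355.   30.]
top foot_1 0.7 [ 520. -421.   29.]
top foot_1 0.66 [ 533. -280.   21.]
top foot_1 0.58 [ 415. -119.   96.]
top foot_1 0.55 [ 528. -352.   26.]
scene tongs_jaws 0.77 [ 405. -120.  126.]
scene tongs_jaws 0.29 [ 533. -284.   21.]
tx -0.583 ty 0.153 tz -0.004 roll 0.048  -> [ 440.  -203.   208.     1.5]
tx 0.016 ty 0.659 tz -0.000 roll -0.000  -> [ 538.7 -207.7  208.     1.5]
tx 0.000 ty 0.000 tz 0.493 roll -0.000  -> [ 538.7 -207.7  134.     1.5]
0.3892498830021198
```

Emit:
apply_moves([
  {"tx": -0.04,"ty": 0.01,"tz": 0,"roll": 0.01,"fingers": 1},
  {"tx": -0.12,"ty": 0.03,"tz": 0,"roll": 0.02,"fingers": 1},
  {"tx": -0.22,"ty": 0.06,"tz": 0,"roll": 0.03,"fingers": 1},
  {"tx": -0.34,"ty": 0.09,"tz": 0,"roll": 0.04,"fingers": 1},
  {"tx": -0.45,"ty": 0.12,"tz": 0,"roll": 0.048,"fingers": 1},
  {"tx": -0.54,"ty": 0.14,"tz": 0,"roll": 0.048,"fingers": 1},
  {"tx": -0.58,"ty": 0.15,"tz": 0,"roll": 0.048,"fingers": 1},
  {"tx": -0.58,"ty": 0.15,"tz": 0,"roll": 0.048,"fingers": 1},
])

```text
time: 97.0
eef_pos: [439.6, -204.4, 207.4]
tcp_rot: [[0.074, 0.997, -0.0], [0.997, -0.074, 0.0], [0.0, -0.0, -1.0]]
wrist_force: [-0.3, -0.1, -2.1]
finger_gap: 0.392
grasp_force: 25.3
```

Emit:
apply_moves([
  {"tx": 0,"ty": 0.05,"tz": 0,"roll": 0,"fingers": 1},
  {"tx": 0,"ty": 0.14,"tz": 0,"roll": 0,"fingers": 1},
  {"tx": 0.01,"ty": 0.26,"tz": 0,"roll": 0,"fingers": 1},
  {"tx": 0.01,"ty": 0.38,"tz": 0,"roll": 0,"fingers": 1},
  {"tx": 0.01,"ty": 0.5,"tz": 0,"roll": 0,"fingers": 1},
  {"tx": 0.015,"ty": 0.6,"tz": 0,"roll": 0,"fingers": 1},
  {"tx": 0.015,"ty": 0.66,"tz": 0,"roll": 0,"fingers": 1},
  {"tx": 0.015,"ty": 0.66,"tz": 0,"roll": 0,"fingers": 1},
])

```text
time: 97.8
eef_pos: [539.9, -207.9, 207.4]
tcp_rot: [[0.071, 0.997, 0.001], [0.997, -0.071, -0.0], [-0.0, 0.001, -1.0]]
wrist_force: [-0.9, -0.3, -2.5]
finger_gap: 0.388
grasp_force: 25.4
```

Emit:
apply_moves([
  {"tx": 0,"ty": 0,"tz": 0.08,"roll": 0,"fingers": 1},
  {"tx": 0,"ty": 0,"tz": 0.18,"roll": 0,"fingers": 1},
  {"tx": 0,"ty": 0,"tz": 0.28,"roll": 0,"fingers": 1},
  {"tx": 0,"ty": 0,"tz": 0.36,"roll": 0,"fingers": 1},
  {"tx": 0,"ty": 0,"tz": 0.42,"roll": 0,"fingers": 1},
  {"tx": 0,"ty": 0,"tz": 0.46,"roll": 0,"fingers": 1},
  {"tx": 0,"ty": 0,"tz": 0.475,"roll": 0,"fingers": 1},
  {"tx": 0,"ty": 0,"tz": 0.48,"roll": 0,"fingers": 1},
])

```text
time: 98.6
eef_pos: [538.6, -208.5, 135.5]
tcp_rot: [[0.073, 0.997, 0.0], [0.997, -0.073, -0.0], [-0.0, 0.0, -1.0]]
wrist_force: [-0.4, -0.4, -2.1]
finger_gap: 0.386
grasp_force: 25.4
```

Emit:
apply_moves([
  {"tx": 0,"ty": 0,"tz": 0.003,"roll": 0,"fingers": 1},
  {"tx": 0,"ty": 0,"tz": 0.006,"roll": 0,"fingers": 1},
  {"tx": 0,"ty": 0,"tz": 0.008,"roll": 0,"fingers": 1},
  {"tx": 0,"ty": 0,"tz": 0.01,"roll": 0,"fingers": 1},
  {"tx": 0,"ty": 0,"tz": 0.01,"roll": 0,"fingers": 1},
  {"tx": 0,"ty": 0,"tz": 0.01,"roll": 0,"fingers": 1},
  {"tx": 0,"ty": 0,"tz": 0.01,"roll": 0,"fingers": 1},
  {"tx": 0,"ty": 0,"tz": 0.01,"roll": 0,"fingers": 1},
])

```text
time: 99.4
eef_pos: [538.4, -208.4, 133.9]
tcp_rot: [[0.073, 0.997, 0.0], [0.997, -0.073, 0.0], [0.0, 0.0, -1.0]]
wrist_force: [-0.1, 0.4, -1.9]
finger_gap: 0.389
grasp_force: 25.4
```

Emit:
apply_moves([
  {"tx": 0,"ty": 0,"tz": 0.003,"roll": 0,"fingers": 1},
  {"tx": 0,"ty": 0,"tz": 0.006,"roll": 0,"fingers": 1},
  {"tx": 0,"ty": 0,"tz": 0.009,"roll": 0,"fingers": 1},
  {"tx": 0,"ty": 0,"tz": 0.01,"roll": 0,"fingers": 1},
  {"tx": 0,"ty": 0,"tz": 0.01,"roll": 0,"fingers": 1},
  {"tx": 0,"ty": 0,"tz": 0.01,"roll": 0,"fingers": 1},
  {"tx": 0,"ty": 0,"tz": 0.01,"roll": 0,"fingers": 1},
  {"tx": 0,"ty": 0,"tz": 0.01,"roll": 0,"fingers": 1},
])

```text
time: 100.2
eef_pos: [538.5, -208.5, 133.1]
tcp_rot: [[0.073, 0.997, 0.0], [0.997, -0.073, -0.0], [-0.0, 0.0, -1.0]]
wrist_force: [-3.5, 0.0, 5.5]
finger_gap: 0.387
grasp_force: 25.8
```

Emit:
apply_moves([
  {"tx": 0,"ty": 0,"tz": 0,"roll": 0,"fingers": 0.6},
  {"tx": 0,"ty": 0,"tz": 0,"roll": 0,"fingers": 0.56},
  {"tx": 0,"ty": 0,"tz": 0,"roll": 0,"fingers": 0.52},
  {"tx": 0,"ty": 0,"tz": 0,"roll": 0,"fingers": 0.48},
  {"tx": 0,"ty": 0,"tz": 0,"roll": 0,"fingers": 0.44},
  {"tx": 0,"ty": 0,"tz": 0,"roll": 0,"fingers": 0.4},
  {"tx": 0,"ty": 0,"tz": 0,"roll": 0,"fingers": 0.4},
  {"tx": 0,"ty": 0,"tz": 0,"roll": 0,"fingers": 0.4},
])

```text
time: 101.0
eef_pos: [538.4, -208.4, 132.5]
tcp_rot: [[0.073, 0.997, 0.0], [0.997, -0.073, -0.0], [-0.0, 0.0, -1.0]]
wrist_force: [-0.4, 0.1, -1.3]
finger_gap: 0.602
grasp_force: 5.2
```

Emit:
apply_moves([
  {"tx": 0,"ty": 0,"tz": -0.04,"roll": 0,"fingers": 0.4},
  {"tx": 0,"ty": 0,"tz": -0.11,"roll": 0,"fingers": 0.4},
  {"tx": 0,"ty": 0,"tz": -0.2,"roll": 0,"fingers": 0.4},
  {"tx": 0,"ty": 0,"tz": -0.3,"roll": 0,"fingers": 0.4},
  {"tx": 0,"ty": 0,"tz": -0.39,"roll": 0,"fingers": 0.4},
  {"tx": 0,"ty": 0,"tz": -0.46,"roll": 0,"fingers": 0.4},
  {"tx": 0,"ty": 0,"tz": -0.5,"roll": 0,"fingers": 0.4},
  {"tx": 0,"ty": 0,"tz": -0.5,"roll": 0,"fingers": 0.4},
])

```text
time: 101.8
eef_pos: [539.1, -208.8, 209.0]
tcp_rot: [[0.073, 0.997, 0.002], [0.997, -0.073, -0.001], [-0.001, 0.002, -1.0]]
wrist_force: [0.2, 0.1, -1.2]
finger_gap: 0.601
grasp_force: 5.2
```

Emit:
apply_moves([
  {"tx": 0,"ty": -0.04,"tz": 0,"roll": 0,"fingers": 0.41},
  {"tx": 0,"ty": -0.12,"tz": 0,"roll": 0,"fingers": 0.41},
  {"tx": 0,"ty": -0.22,"tz": 0,"roll": 0,"fingers": 0.41},
  {"tx": 0,"ty": -0.34,"tz": 0,"roll": 0,"fingers": 0.41},
  {"tx": 0,"ty": -0.46,"tz": 0,"roll": 0,"fingers": 0.41},
  {"tx": 0,"ty": -0.57,"tz": 0,"roll": 0,"fingers": 0.41},
  {"tx": 0,"ty": -0.64,"tz": 0,"roll": 0,"fingers": 0.41},
  {"tx": 0,"ty": -0.66,"tz": 0,"roll": 0,"fingers": 0.41},
])

```text
time: 102.6
eef_pos: [437.9, -200.7, 206.7]
tcp_rot: [[0.074, 0.997, -0.001], [0.997, -0.074, 0.001], [0.001, -0.002, -1.0]]
wrist_force: [0.7, 1.0, -1.7]
finger_gap: 0.592
grasp_force: 5.3
```

Emit:
apply_moves([
  {"tx": 0.03,"ty": -0.01,"tz": 0,"roll": -0.01,"fingers": 0.41},
  {"tx": 0.1,"ty": -0.03,"tz": 0,"roll": -0.02,"fingers": 0.41},
  {"tx": 0.19,"ty": -0.06,"tz": 0,"roll": -0.03,"fingers": 0.41},
  {"tx": 0.29,"ty": -0.1,"tz": 0,"roll": -0.04,"fingers": 0.41},
  {"tx": 0.39,"ty": -0.13,"tz": 0,"roll": -0.048,"fingers": 0.41},
  {"tx": 0.48,"ty": -0.16,"tz": 0,"roll": -0.048,"fingers": 0.41},
  {"tx": 0.54,"ty": -0.18,"tz": 0,"roll": -0.048,"fingers": 0.41},
  {"tx": 0.56,"ty": -0.19,"tz": 0,"roll": -0.048,"fingers": 0.41},
])

```text
time: 103.4
eef_pos: [417.1, -114.0, 207.5]
tcp_rot: [[-0.001, 1.0, 0.0], [1.0, 0.001, -0.0], [-0.0, 0.0, -1.0]]
wrist_force: [-0.3, -0.5, -1.2]
finger_gap: 0.592
grasp_force: 5.3
```

```bash
python3 - <<'E'
from h import *
feet();inserts();marks('scene',['tongs_jaws','tongs'])
plan([(425,14,208,1.5708),(468,80,208,1.5708),(468,80,103,1.5708)])
E
```

```text
scene foot_1 0.73 [ 539. -209.   27.]
scene foot_1 0.57 [ 532. -285.   25.]
scene foot_1 0.56 [ 520. -426.   26.]
scene foot_1 0.46 [ 528. -354.   24.]
scene foot_1 0.39 [720. 296.   1.]
top foot_1 0.72 [ 535. -282.   26.]
top foot_1 0.71 [ 530. -352.   28.]
top foot_1 0.64 [ 536. -208.   22.]
top foot_1 0.49 [ 523. -423.   29.]
ins 4 [ 537.1 -209.    68. ]
ins 4 [ 531.9 -281.8   68. ]
ins 6 [ 528.4 -354.8   68. ]
ins 6 [ 523.2 -424.3   68. ]
scene tongs_jaws 0.68 [ 414. -118.  128.]
scene tongs 0.71 [ 416. -115.  116.]
scene tongs 0.5 [467.  84.   1.]
tx 0.865 ty 0.048 tz -0.003 roll -0.001  -> [425.    14.   208.     1.57]
tx 0.440 ty 0.287 tz -0.000 roll -0.000  -> [468.    80.   208.     1.57]
tx 0.000 ty 0.000 tz 0.700 roll -0.000  -> [468.    80.   103.     1.57]
```

Emit:
apply_moves([
  {"tx": 0.05,"ty": 0,"tz": 0,"roll": 0,"fingers": 0.41},
  {"tx": 0.16,"ty": 0.01,"tz": 0,"roll": 0,"fingers": 0.41},
  {"tx": 0.3,"ty": 0.02,"tz": 0,"roll": 0,"fingers": 0.41},
  {"tx": 0.46,"ty": 0.03,"tz": 0,"roll": 0,"fingers": 0.41},
  {"tx": 0.62,"ty": 0.04,"tz": 0,"roll": 0,"fingers": 0.41},
  {"tx": 0.76,"ty": 0.05,"tz": 0,"roll": 0,"fingers": 0.41},
  {"tx": 0.84,"ty": 0.05,"tz": 0,"roll": 0,"fingers": 0.41},
  {"tx": 0.865,"ty": 0.05,"tz": 0,"roll": 0,"fingers": 0.41},
])

```text
time: 104.55
eef_pos: [424.9, 15.4, 207.4]
tcp_rot: [[-0.001, 1.0, -0.0], [1.0, 0.001, 0.0], [0.0, -0.0, -1.0]]
wrist_force: [-0.0, 0.3, -1.5]
finger_gap: 0.588
grasp_force: 5.3
```

Emit:
apply_moves([
  {"tx": 0.03,"ty": 0.02,"tz": 0,"roll": 0,"fingers": 0.41},
  {"tx": 0.09,"ty": 0.06,"tz": 0,"roll": 0,"fingers": 0.41},
  {"tx": 0.17,"ty": 0.11,"tz": 0,"roll": 0,"fingers": 0.41},
  {"tx": 0.26,"ty": 0.17,"tz": 0,"roll": 0,"fingers": 0.41},
  {"tx": 0.34,"ty": 0.22,"tz": 0,"roll": 0,"fingers": 0.41},
  {"tx": 0.4,"ty": 0.26,"tz": 0,"roll": 0,"fingers": 0.41},
  {"tx": 0.44,"ty": 0.287,"tz": 0,"roll": 0,"fingers": 0.41},
  {"tx": 0.44,"ty": 0.287,"tz": 0,"roll": 0,"fingers": 0.41},
])

```text
time: 105.35
eef_pos: [468.6, 81.1, 207.4]
tcp_rot: [[-0.0, 1.0, -0.0], [1.0, 0.0, -0.0], [-0.0, -0.0, -1.0]]
wrist_force: [0.1, -0.5, -1.8]
finger_gap: 0.593
grasp_force: 5.3
```

```bash
python3 - <<'E'
from h import *
for c in('scene','top'): arm.camera(c);marks(c,['tongs_jaws','tongs','holder'])
plan([(468,80.5,104.5,1.5708)])
E
```

```text
scene tongs_jaws 0.55 [467.  79. 130.]
scene tongs_jaws 0.22 [ 528. -356.   27.]
scene tongs 0.8 [466.  81. 117.]
scene tongs 0.43 [467.  79.  -2.]
scene holder 0.83 [466.  82.  -0.]
top tongs 0.48 [ 524. -424.   28.]
top holder 0.44 [471.  83.  -5.]
top holder 0.31 [601.  80.  -5.]
tx 0.003 ty 0.000 tz 0.687 roll -0.001  -> [468.    80.5  104.5    1.57]
```

Emit:
apply_moves([
  {"tx": 0,"ty": 0,"tz": 0.08,"roll": 0,"fingers": 0.41},
  {"tx": 0,"ty": 0,"tz": 0.18,"roll": 0,"fingers": 0.41},
  {"tx": 0,"ty": 0,"tz": 0.3,"roll": 0,"fingers": 0.41},
  {"tx": 0,"ty": 0,"tz": 0.42,"roll": 0,"fingers": 0.41},
  {"tx": 0,"ty": 0,"tz": 0.53,"roll": 0,"fingers": 0.41},
  {"tx": 0,"ty": 0,"tz": 0.61,"roll": 0,"fingers": 0.41},
  {"tx": 0,"ty": 0,"tz": 0.66,"roll": 0,"fingers": 0.41},
  {"tx": 0,"ty": 0,"tz": 0.68,"roll": 0,"fingers": 0.41},
])

```text
time: 106.55
eef_pos: [467.5, 80.3, 104.4]
tcp_rot: [[0.001, 1.0, -0.002], [1.0, -0.001, -0.0], [-0.0, -0.002, -1.0]]
wrist_force: [0.0, 0.2, -1.7]
finger_gap: 0.589
grasp_force: 5.3
```

Emit:
apply_moves([
  {"tx": 0,"ty": 0,"tz": 0.006,"roll": 0,"fingers": 0.41},
  {"tx": 0,"ty": 0,"tz": 0.012,"roll": 0,"fingers": 0.41},
  {"tx": 0,"ty": 0,"tz": 0.018,"roll": 0,"fingers": 0.41},
  {"tx": 0,"ty": 0,"tz": 0.02,"roll": 0,"fingers": 0.41},
  {"tx": 0,"ty": 0,"tz": 0.02,"roll": 0,"fingers": 0.41},
  {"tx": 0,"ty": 0,"tz": 0.02,"roll": 0,"fingers": 0.41},
  {"tx": 0,"ty": 0,"tz": 0.02,"roll": 0,"fingers": 0.41},
  {"tx": 0,"ty": 0,"tz": 0.02,"roll": 0,"fingers": 0.41},
])

```text
time: 107.35
eef_pos: [468.6, 80.4, 102.9]
tcp_rot: [[0.001, 1.0, 0.001], [1.0, -0.001, 0.0], [0.0, 0.001, -1.0]]
wrist_force: [-0.3, -0.5, 1.2]
finger_gap: 0.593
grasp_force: 5.2
```

Emit:
apply_moves([
  {"tx": 0,"ty": 0,"tz": 0.004,"roll": 0,"fingers": 0.39},
  {"tx": 0,"ty": 0,"tz": 0.004,"roll": 0,"fingers": 0.37},
  {"tx": 0,"ty": 0,"tz": 0.004,"roll": 0,"fingers": 0.35},
  {"tx": 0,"ty": 0,"tz": 0.004,"roll": 0,"fingers": 0.32},
  {"tx": 0,"ty": 0,"tz": 0.004,"roll": 0,"fingers": 0.25},
  {"tx": 0,"ty": 0,"tz": 0.004,"roll": 0,"fingers": 0.1},
  {"tx": 0,"ty": 0,"tz": 0.004,"roll": 0,"fingers": 0},
  {"tx": 0,"ty": 0,"tz": 0.004,"roll": 0,"fingers": 0},
])

```text
time: 108.15
eef_pos: [468.1, 80.4, 101.8]
tcp_rot: [[0.001, 1.0, -0.0], [1.0, -0.001, -0.0], [-0.0, -0.0, -1.0]]
wrist_force: [0.5, 0.4, 0.8]
finger_gap: 1.003
grasp_force: 0.0
```

Emit:
apply_moves([
  {"tx": 0,"ty": 0,"tz": -0.05,"roll": 0,"fingers": 0},
  {"tx": 0,"ty": 0,"tz": -0.12,"roll": 0,"fingers": 0},
  {"tx": 0,"ty": 0,"tz": -0.22,"roll": 0,"fingers": 0},
  {"tx": 0,"ty": 0,"tz": -0.36,"roll": 0,"fingers": 0},
  {"tx": 0,"ty": 0,"tz": -0.5,"roll": 0,"fingers": 0},
  {"tx": 0,"ty": 0,"tz": -0.65,"roll": 0,"fingers": 0},
  {"tx": 0,"ty": 0,"tz": -0.8,"roll": 0,"fingers": 0},
  {"tx": 0,"ty": 0,"tz": -0.8,"roll": 0,"fingers": 0},
])

```text
time: 108.95
eef_pos: [471.2, 80.5, 226.9]
tcp_rot: [[0.001, 1.0, 0.009], [1.0, -0.001, 0.0], [0.0, 0.009, -1.0]]
wrist_force: [0.1, -0.7, 0.3]
finger_gap: 1.001
grasp_force: 0.0
```

```bash
python3 - <<'E'
from h import *
for c in('scene','top'): arm.camera(c);marks(c,['tongs_jaws','tongs','holder']);marks(c,['tongs'],'spot_in')
plan([(420,10,220,1.0),(444,-308,180,.628),(444,-308,43,.628)])
E
```

```text
scene tongs_jaws 0.56 [467.  74.  26.]
scene tongs 0.55 [468.  80.  11.]
scene holder 0.69 [ 537. -205.   28.]
scene holder 0.66 [468.  80.   1.]
scene tongs 0.84 [471.  89. 117.]
top tongs_jaws 0.7 [ 522. -423.   27.]
top holder 0.72 [468.  84.  -2.]
tx -0.469 ty -0.317 tz 0.007 roll 0.380  -> [420.  10. 220.   1.]
tx -0.566 ty 0.427 tz 0.089 roll 0.083  -> [428.   -96.   206.67   0.88]
tx -0.509 ty 0.493 tz 0.089 roll 0.083  -> [ 436.   -202.    193.33    0.75]
tx -0.444 ty 0.553 tz 0.089 roll 0.083  -> [ 444.   -308.    180.      0.63]
tx 0.000 ty 0.000 tz 0.913 roll -0.000  -> [ 444.   -308.     43.      0.63]
```

Emit:
apply_moves([
  {"tx": -0.1,"ty": -0.08,"tz": 0,"roll": 0.08,"fingers": 0.3},
  {"tx": -0.25,"ty": -0.16,"tz": 0,"roll": 0.16,"fingers": 0.5},
  {"tx": -0.36,"ty": -0.24,"tz": 0,"roll": 0.24,"fingers": 0.5},
  {"tx": -0.47,"ty": -0.32,"tz": 0,"roll": 0.32,"fingers": 0.5},
  {"tx": -0.47,"ty": -0.32,"tz": 0,"roll": 0.38,"fingers": 0.5},
  {"tx": -0.47,"ty": -0.32,"tz": 0,"roll": 0.38,"fingers": 0.5},
  {"tx": -0.47,"ty": -0.32,"tz": 0,"roll": 0.38,"fingers": 0.5},
  {"tx": -0.47,"ty": -0.32,"tz": 0,"roll": 0.38,"fingers": 0.5},
])

```text
time: 110.25
eef_pos: [420.2, 10.2, 221.8]
tcp_rot: [[0.539, 0.842, -0.0], [0.842, -0.539, 0.0], [-0.0, -0.0, -1.0]]
wrist_force: [0.9, 1.3, -0.5]
finger_gap: 0.498
grasp_force: 0.0
```

Emit:
apply_moves([
  {"tx": -0.14,"ty": 0.11,"tz": 0.02,"roll": 0.02,"fingers": 0.5},
  {"tx": -0.28,"ty": 0.21,"tz": 0.04,"roll": 0.04,"fingers": 0.5},
  {"tx": -0.42,"ty": 0.32,"tz": 0.06,"roll": 0.06,"fingers": 0.5},
  {"tx": -0.57,"ty": 0.43,"tz": 0.09,"roll": 0.083,"fingers": 0.5},
  {"tx": -0.57,"ty": 0.43,"tz": 0.09,"roll": 0.083,"fingers": 0.5},
  {"tx": -0.57,"ty": 0.43,"tz": 0.09,"roll": 0.083,"fingers": 0.5},
  {"tx": -0.57,"ty": 0.43,"tz": 0.09,"roll": 0.083,"fingers": 0.5},
  {"tx": -0.57,"ty": 0.43,"tz": 0.09,"roll": 0.083,"fingers": 0.5},
])

```text
time: 111.05
eef_pos: [428.2, -95.9, 208.4]
tcp_rot: [[0.639, 0.769, 0.0], [0.769, -0.639, 0.0], [0.0, -0.0, -1.0]]
wrist_force: [-0.3, -0.2, -0.6]
finger_gap: 0.501
grasp_force: 0.0
```

Emit:
apply_moves([
  {"tx": -0.13,"ty": 0.12,"tz": 0.02,"roll": 0.02,"fingers": 0.5},
  {"tx": -0.26,"ty": 0.25,"tz": 0.04,"roll": 0.04,"fingers": 0.5},
  {"tx": -0.38,"ty": 0.37,"tz": 0.06,"roll": 0.06,"fingers": 0.5},
  {"tx": -0.51,"ty": 0.49,"tz": 0.09,"roll": 0.083,"fingers": 0.5},
  {"tx": -0.51,"ty": 0.49,"tz": 0.09,"roll": 0.083,"fingers": 0.5},
  {"tx": -0.51,"ty": 0.49,"tz": 0.09,"roll": 0.083,"fingers": 0.5},
  {"tx": -0.51,"ty": 0.49,"tz": 0.09,"roll": 0.083,"fingers": 0.5},
  {"tx": -0.51,"ty": 0.49,"tz": 0.09,"roll": 0.083,"fingers": 0.5},
])

```text
time: 111.85
eef_pos: [435.6, -201.6, 195.0]
tcp_rot: [[0.73, 0.683, 0.0], [0.683, -0.73, 0.0], [0.0, 0.0, -1.0]]
wrist_force: [-0.5, -0.5, -0.0]
finger_gap: 0.498
grasp_force: 0.0
```

```bash
python3 - <<'E'
from h import *
for c in('scene','top'): arm.camera(c);marks(c,['tongs_jaws','tongs','holder','foot_1','dial_grip'])
plan([(444,-308,180,.628),(444,-308,43,.628)])
E
```

```text
scene tongs_jaws 0.52 [468.  75.  27.]
scene tongs_jaws 0.35 [ 511. -315.    1.]
scene tongs 0.53 [468.  79.  12.]
scene tongs 0.39 [485. 312.   2.]
scene holder 0.85 [467.  78.   2.]
scene foot_1 0.59 [ 523. -426.   24.]
scene foot_1 0.57 [ 444. -304.   55.]
scene foot_1 0.55 [ 538. -206.   28.]
scene foot_1 0.5 [ 535. -285.   26.]
scene foot_1 0.47 [ 679. -428.   -5.]
scene foot_1 0.46 [ 530. -353.   29.]
scene dial_grip 0.48 [ 444. -306.   55.]
top tongs_jaws 0.61 [466.  78.  22.]
top tongs 0.61 [467.  83.   5.]
top holder 0.92 [469.  84.  -2.]
top holder 0.65 [ 511. -315.    1.]
top foot_1 0.78 [ 535. -209.   24.]
top foot_1 0.67 [ 523. -424.   27.]
top foot_1 0.6 [ 535. -282.   26.]
top dial_grip 0.27 [466.  77.  21.]
top dial_grip 0.26 [598.  81.  -3.]
tx -0.438 ty 0.552 tz 0.099 roll 0.082  -> [ 444.   -308.    180.      0.63]
tx 0.000 ty 0.000 tz 0.913 roll -0.000  -> [ 444.   -308.     43.      0.63]
```

Emit:
apply_moves([
  {"tx": -0.11,"ty": 0.14,"tz": 0.02,"roll": 0.02,"fingers": 0.5},
  {"tx": -0.22,"ty": 0.28,"tz": 0.05,"roll": 0.04,"fingers": 0.5},
  {"tx": -0.33,"ty": 0.42,"tz": 0.08,"roll": 0.06,"fingers": 0.5},
  {"tx": -0.44,"ty": 0.55,"tz": 0.1,"roll": 0.082,"fingers": 0.5},
  {"tx": -0.44,"ty": 0.55,"tz": 0.1,"roll": 0.082,"fingers": 0.5},
  {"tx": -0.44,"ty": 0.55,"tz": 0.1,"roll": 0.082,"fingers": 0.5},
  {"tx": -0.44,"ty": 0.55,"tz": 0.1,"roll": 0.082,"fingers": 0.5},
  {"tx": -0.44,"ty": 0.55,"tz": 0.1,"roll": 0.082,"fingers": 0.5},
])

```text
time: 113.25
eef_pos: [443.6, -307.1, 179.9]
tcp_rot: [[0.809, 0.588, -0.0], [0.588, -0.809, 0.0], [0.0, -0.0, -1.0]]
wrist_force: [-0.3, 0.0, 0.3]
finger_gap: 0.503
grasp_force: 0.0
```

```bash
python3 - <<'E'
from h import *
arm.camera('scene');plan([(444,-308,43.5,.628)])
E
```

```text
tx -0.001 ty 0.006 tz 0.910 roll 0.001  -> [ 444.   -308.     43.5     0.63]
```

Emit:
apply_moves([
  {"tx": 0,"ty": 0.006,"tz": 0.15,"roll": 0,"fingers": 0.5},
  {"tx": 0,"ty": 0.006,"tz": 0.32,"roll": 0,"fingers": 0.5},
  {"tx": 0,"ty": 0.006,"tz": 0.48,"roll": 0,"fingers": 0.5},
  {"tx": 0,"ty": 0.006,"tz": 0.62,"roll": 0,"fingers": 0.5},
  {"tx": 0,"ty": 0.006,"tz": 0.74,"roll": 0,"fingers": 0.5},
  {"tx": 0,"ty": 0.006,"tz": 0.84,"roll": 0,"fingers": 0.5},
  {"tx": 0,"ty": 0.006,"tz": 0.9,"roll": 0,"fingers": 0.5},
  {"tx": 0,"ty": 0.006,"tz": 0.91,"roll": 0,"fingers": 0.5},
])

```text
time: 114.1
eef_pos: [443.5, -307.9, 42.3]
tcp_rot: [[0.809, 0.588, -0.002], [0.588, -0.809, 0.001], [-0.0, -0.002, -1.0]]
wrist_force: [0.4, -0.0, 0.4]
finger_gap: 0.499
grasp_force: 0.0
```

Emit:
apply_moves([
  {"tx": 0,"ty": 0,"tz": 0,"roll": 0,"fingers": 0.6},
  {"tx": 0,"ty": 0,"tz": 0,"roll": 0,"fingers": 0.8},
  {"tx": 0,"ty": 0,"tz": 0,"roll": 0,"fingers": 1},
  {"tx": 0,"ty": 0,"tz": 0,"roll": 0,"fingers": 1},
  {"tx": 0,"ty": 0,"tz": 0,"roll": 0,"fingers": 1},
  {"tx": 0,"ty": 0,"tz": 0,"roll": 0,"fingers": 1},
  {"tx": 0,"ty": 0,"tz": 0,"roll": 0,"fingers": 1},
  {"tx": 0,"ty": 0,"tz": 0,"roll": 0,"fingers": 1},
], squeeze=35)

```text
time: 114.9
eef_pos: [443.7, -307.9, 44.5]
tcp_rot: [[0.809, 0.587, -0.001], [0.587, -0.809, 0.002], [0.0, -0.002, -1.0]]
wrist_force: [-2.9, 4.7, 5.5]
finger_gap: 0.144
grasp_force: 35.7
```

Emit:
apply_moves([
  {"tx": 0,"ty": 0,"tz": 0,"roll": 0.06,"fingers": 1},
  {"tx": 0,"ty": 0,"tz": 0,"roll": 0.13,"fingers": 1},
  {"tx": 0,"ty": 0,"tz": 0,"roll": 0.2,"fingers": 1},
  {"tx": 0,"ty": 0,"tz": 0,"roll": 0.27,"fingers": 1},
  {"tx": 0,"ty": 0,"tz": 0,"roll": 0.34,"fingers": 1},
  {"tx": 0,"ty": 0,"tz": 0,"roll": 0.41,"fingers": 1},
  {"tx": 0,"ty": 0,"tz": 0,"roll": 0.467,"fingers": 1},
  {"tx": 0,"ty": 0,"tz": 0,"roll": 0.467,"fingers": 1},
])

```text
time: 115.7
eef_pos: [443.8, -308.1, 44.5]
tcp_rot: [[0.997, -0.074, -0.001], [-0.074, -0.997, 0.002], [-0.001, -0.002, -1.0]]
wrist_force: [-3.5, 4.3, 6.5]
finger_gap: 0.139
grasp_force: 35.7
```

Emit:
apply_moves([
  {"tx": 0,"ty": 0,"tz": 0,"roll": 0,"fingers": 1},
  {"tx": 0,"ty": 0,"tz": 0,"roll": 0,"fingers": 0.7},
  {"tx": 0,"ty": 0,"tz": 0,"roll": 0,"fingers": 0.5},
  {"tx": 0,"ty": 0,"tz": 0,"roll": 0,"fingers": 0.5},
  {"tx": 0,"ty": 0,"tz": 0,"roll": 0,"fingers": 0.5},
  {"tx": 0,"ty": 0,"tz": -0.1,"roll": 0,"fingers": 0.5},
  {"tx": 0,"ty": 0,"tz": -0.3,"roll": 0,"fingers": 0.5},
  {"tx": 0,"ty": 0,"tz": -0.5,"roll": 0,"fingers": 0.5},
])

```text
time: 116.5
eef_pos: [443.7, -308.5, 119.5]
tcp_rot: [[0.997, -0.073, -0.001], [-0.073, -0.997, 0.001], [-0.001, -0.001, -1.0]]
wrist_force: [-0.1, -1.0, 0.2]
finger_gap: 0.505
grasp_force: 0.0
```

Emit:
apply_moves([
  {"tx": 0,"ty": 0,"tz": -0.2,"roll": 0,"fingers": 0.5},
  {"tx": 0,"ty": 0,"tz": -0.4,"roll": 0,"fingers": 0.5},
  {"tx": 0,"ty": 0,"tz": -0.6,"roll": 0,"fingers": 0.5},
  {"tx": 0,"ty": -0.15,"tz": -0.6,"roll": 0,"fingers": 0.5},
  {"tx": -0.05,"ty": -0.4,"tz": -0.6,"roll": 0,"fingers": 0.5},
  {"tx": -0.08,"ty": -0.65,"tz": -0.6,"roll": 0,"fingers": 0.5},
  {"tx": -0.1,"ty": -0.9,"tz": -0.6,"roll": 0,"fingers": 0.5},
  {"tx": -0.1,"ty": -1,"tz": -0.6,"roll": 0,"fingers": 0.5},
])

```text
time: 117.3
eef_pos: [439.6, -155.6, 209.2]
tcp_rot: [[0.998, -0.071, 0.001], [-0.071, -0.998, 0.0], [0.001, -0.0, -1.0]]
wrist_force: [-0.5, -1.0, -0.5]
finger_gap: 0.501
grasp_force: 0.0
```

Emit:
apply_moves([
  {"tx": 0,"ty": -0.15,"tz": 0,"roll": 0,"fingers": 0.5},
  {"tx": 0,"ty": -0.35,"tz": 0,"roll": 0,"fingers": 0.5},
  {"tx": 0,"ty": -0.6,"tz": 0,"roll": 0,"fingers": 0.5},
  {"tx": 0,"ty": -0.8,"tz": 0,"roll": 0,"fingers": 0.5},
  {"tx": 0,"ty": -0.9,"tz": 0,"roll": 0,"fingers": 0.5},
  {"tx": 0,"ty": -0.9,"tz": 0,"roll": 0,"fingers": 0.5},
  {"tx": 0,"ty": -0.9,"tz": 0,"roll": 0,"fingers": 0.5},
  {"tx": 0,"ty": -0.9,"tz": 0,"roll": 0,"fingers": 0.5},
])

```text
time: 118.1
eef_pos: [450.1, -24.4, 208.7]
tcp_rot: [[0.997, -0.074, 0.001], [-0.074, -0.997, -0.001], [0.001, 0.001, -1.0]]
wrist_force: [-0.0, 0.1, 0.7]
finger_gap: 0.502
grasp_force: 0.0
```

```bash
python3 - <<'E'
from h import *
pic('top','t12.png');pic('scene','s12.png')
im=cv2.imread('pics/t12.png')
a=cv2.resize(im[165:245,315:425],None,fx=4,fy=4,interpolation=cv2.INTER_CUBIC)
im=cv2.imread('pics/s12.png');p=proj('scene',(470,80,90)).astype(int)
b=cv2.resize(im[p[1]-45:p[1]+35,p[0]-30:p[0]+80],None,fx=3.2,fy=4,interpolation=cv2.INTER_CUBIC)
cv2.imwrite('pics/c13.png',np.hstack([a,b]));print(arm.observe()['eef_pos'])
E
```

```text
[449.9576944  -24.40417898 208.50655376]
```

View pics/c13.png

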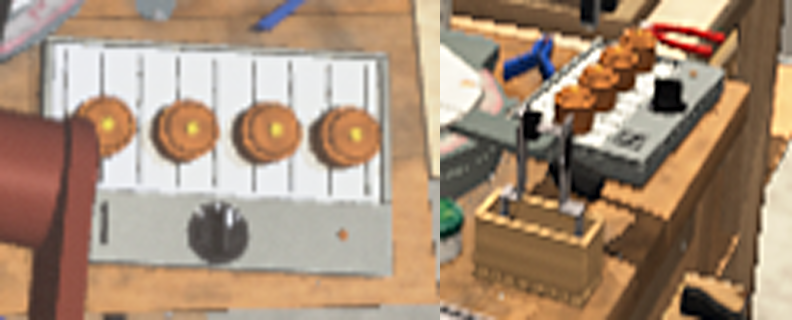

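The last picture shows four feet upright and apart on the plate. The dial pointer (228,215) points straight to the plate's far side, which is low, and the tongs stand in the holder.

```bash
python3 -c "
from rig import arm
print(arm.close_job())"
```

```text
the job is handed in; nothing more can be done
None
```

I handed the job in at about 118 s: the plate was switched off first, all four feet now stand apart on it, the tongs are back in their holder, and the selector is on low. One foot was set back in the tray and gripped again because the tongs had tilted; the fingers touched no foot.

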